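Hang the stirring paddles in the drip rack

ROBOT

A 6-joint arm with a two-finger parallel gripper is mounted at the origin on a cart in front of the work surface, level with it; the furniture and walls round the work are solid. World frame = base frame: x ahead of the robot, y to its left, z up, the work surface at z = 0. Lengths are in m, angles in degrees, forces in N, time in s.
With the tool pointing down it reaches from about 0.35 to 0.875 m from the base axis. Payload 4.2 kg.
Tool frame: the origin (TCP) lies between the finger pads; the fingertips stand 14 mm ahead of it and the grasp point (between the pads) lies 5 mm behind it; x points along the fingers, y is the direction in which the jaws open and shut, and the axes are right-handed (so a half turn about x gives the same grasp; the last joint's range is limited). The gripper opens to 87 mm and grips with 3 to 60 N. Pads are 19 mm wide; open, the fingers measure 117 mm over their backs; the gripper's body (75 mm by 190 mm) begins 51 mm behind the grasp point.
Start: joints at [-54.569, 22.042, 0.453, 0, -68.411, -14.817], TCP at [0.22, -0.585, 0.237] pointing down, gripper open.
Joint ranges: [-179.83, 179.83], [-69.29, 118.12], [-61.27, 80.66], [-181.25, 117.63], [-171.15, -9.14], [-177.46, 177.46]. Speed limits (degrees/s): [159.86, 159.86, 180, 180, 180, 180].

INTERFACE

Orientations are given as a 3x3 rotation matrix whose columns are the frame's x, y, z axes.
In Python, from station import r, imaging, job gives the robot as it stands. The module is installed in compiled form; this text tells all that it offers.
- The arm moves only by the tool apply_moves, never from a script. Its arguments are lists of equal length, an entry for each row: "xyz": the shift along the tool's x, y, z in m, a list of three; "twist": the turn about the tool's x in degrees; "claw": the opening, from 0 (shut) to 1 (fully open). A call has 1 to 12 rows; each row shifts and turns the pose as measured when the row begins, along the tool's axes as they then stand; what a row does not reach is not made up. A row lasts 1/10 s, in which the tool goes at most 50 mm and 8.59 degrees, less where a joint would pass 70% of its speed; a pose out of reach is approached as far as the arm can. A call is refused whole if a number of a shift passes 0.05 or a number of a turn 8.59, either way. A call with a gripper value outside its range is refused whole. The fingers move at their own pace and stop on an object; the grip force is fixed at half the most. Time passes only in rows, so rows that do not move let the fingers close. It gives the time, the measured TCP pose, the force and the opening at its end, in the units of the state.
- r.sense(): the state, without advancing time (a new reading comes with each control period).
- imaging.capture(name): name is "side" or "top"; returns a dict with "pixels" (400x640x3 uint8, red, green, blue), "mtx" (3x3 intrinsics, pixels), "distortion" ([k1, k2, p1, p2, k3] as OpenCV has them; the pictures are not rectified), "view" (4x4, takes a point from world to camera coordinates). Camera axes: x right, y down, z forward; pixel columns grow to the right and rows downward; lengths in m; the calibration is good to about 2 mm. A picture is of the moment at which its call begins. There is no depth.
- job.finish_job(): hands the job in, once; it reports no verdict.
Trained networks look in a picture, given as the dict that the camera call returned (one of the last four; its "shot" number tells which), for a name from the list of things; names that differ only in an ending like _2 or _b are one class to them, and where a whole thing is asked for, a point or a joint stands for the part that bears it (a point fixed in the world has none). Each returns a list of dicts, best first, with "p" (0 to 1); they miss things now and then, are a little off and sometimes report something else, mostly with a low value. They report only what shows in the picture. A call takes as long as a camera call.
- imaging.regions_of(query, picture): "mask" (400x640 bool, what is visible of it) and "centre" ([column, row] in pixels, amid what is visible of it).
The state is a dict: "time_s": time; "joints": joint angles; "joint_velocities": joint speeds; "effort": joint torques, N m; "tcp_pos": TCP position; "ee_rot": TCP orientation; "wrist_force": force on the tool from outside, world axes, zero at the start; "moment": the same for the moment, N m; "gripper_width": opening from 0.0 (shut) to 1.0 (fully open).
Only numpy, scipy, OpenCV 4.12 (cv2) and the standard library are available. Lean on these libraries where they do the work, as an engineer would, in place of code of your own. Each camera call takes 0.05 s, during which the arm holds its last target.

TASK

Turn the latch knob of the drip rack two clicks anticlockwise until it is fully open, then hang up every stirring paddle that lies on the worktop: take it by its ball knob, ease the grip so that it swings plumb, grip it again and lower it into a free bay so that its guard plate rests flat on both rails with the blade hanging down. When all of them hang there and are let go, turn the knob the two clicks back until it is fully shut and the keeper covers their plates.

Things in the scene. Friction and masses are not known exactly. Their poses are not given: they have to be found in the camera images.
- drip_rack: fixed metal rack, 257 mm along its y axis, 110 mm deep, rails at 0.105 m; origin on the worktop under the middle bay, z up, y along the rails towards the latch knob, x to the rear. Two steel rails along y, tops at z = 0.105, the gap between them from x = -0.023 to +0.023, an upright lip 12 mm high along the outer edge of each (inner faces at x = -0.04 and +0.04). A paddle hung right has its ball's centre at z = 0.153 above this origin, x = 0.
- bay_1 (a point): middle of the first bay (rack y = -0.06, farthest from the latch knob), at the height of the rail tops, axes as the rack's. A bay leaves 48 mm or more along y for a guard plate between grey stops 8 mm high; walls between the bays let a paddle in only if it hangs plumb, its plate's 68 mm across the rails (along the rack's x)
- bay_2 (a point): middle of the second bay (rack y = 0), else like bay 1
- bay_3 (a point): middle of the third bay (rack y = +0.06), else like bay 1
- latch (a joint): turn of the black latch knob about its upright axis at the rack's x = 0, y = 0.13; 0 rad closed, 2.8 rad open (end stops), growing anticlockwise seen from above. It has detents at 0, 1.4 and 2.8 rad: it springs back to the nearest one if let go between them, the resistance (0.17 N m at most) passing its peak about 0.35 rad from a detent and ending half-way. It starts closed
- latch_grip (a point): middle of the latch knob's bar grip (14 mm thick, 48 mm long, 24 mm tall, its top 12 mm above this point), 0.1745 m above the worktop, on the knob's axis; the bar (this frame's y axis) lies along the rails when closed and turns with the knob
- keeper (a joint): slide of the steel keeper strip behind the rear rail, driven by the knob: 0 m closed, 0.03 m open. Its three lugs, 10 mm wide, stand 13 mm above the rails and reach in over the rear rail to x = 0.027: closed, each lies over the rear edge of a bay (and of the plate in it); open, they stand 30 mm along -y, between the bays
- paddle_1_ball (a point): a stirring paddle, 150 mm long, about 0.32 kg: black ball knob (30 mm) at one end, 11 mm steel shank, a guard plate square to it (68 mm along the paddle's y axis, 30 mm along its z, 5 mm thick), four crossed fins (30 x 30 mm) at the far end. This point is the ball's centre; x runs from the ball along the shank to the fins. As found it lies level, ball centre 15 mm up. None if absent
- paddle_2_ball (a point): another such paddle, ball centre, axes as paddle 1; None if absent. From the ball's centre: the plate's far face, which rests on the rails, at 48 mm, fins from 65 to 135 mm (those along z only 14 mm over beyond 100 mm), centre of mass at about 76 mm. Hung up, x points straight down
- paddle_3_ball (a point): another such paddle, ball centre, axes as paddle 1; None if absent. Pinched by its ball across the shank (fingers closing along its y) and lifted, a firm grip holds it more or less at its angle; eased little by little to 5 N (some 2 mm wider at the fingers) it swings about the ball until it hangs plumb within 0.1 rad; a grip under 3 N drops it

How it is judged:
By the outcome, as a careful person would: the job done as asked, in the order asked, and still so for the second after the job is handed in, with the robot touching nothing.
Of paddle_1, paddle_2, paddle_3 only 2 to 3 are there at a start; the rules pass over those that are not, and their reading is None.
At some moment in a run one of paddle_1, paddle_2, paddle_3 may be knocked a few centimetres aside while the robot is not near it.
Once in a run the grip may slacken for a moment while it holds something.
It also fails if it takes over 210 s, if anything falls off the work surface, if the arm or the gripper's body presses on something with over 40 N, if the wrist force passes 120 N, or if a joint passes its speed limit or range.

## Working session

There is one attempt and no reset: what is moved stays moved. The work goes in short steps, Python scripts to look and compute and a tool call to move; the robot and the scene stay as the last step left them, time stands still between calls to the robot, and variables do not carry over. Pictures are saved under pics/ and viewed, and the job is handed in when it is done.

Besides the shell and the picture viewer there is one more tool, called after "Emit:" as name(argument=value, ...) on one line, values as JSON. apply_moves: Moves the arm, as the interface text tells. Its arguments: {"type":"object","properties":{"xyz":{"type":"array","items":{"type":"array","items":{"type":"number"}}},"twist":{"type":"array","items":{"type":"number"}},"claw":{"type":"array","items":{"type":"number"}}},"required":["xyz","twist","claw"]}

```bash
mkdir -p pics; ls
cat > h.py <<'E'
import numpy as np, cv2
from station import r, imaging, job
def cap(n,fn=None):
    p=imaging.capture(n)
    if fn: cv2.imwrite('pics/'+fn,cv2.cvtColor(np.asarray(p['pixels']),cv2.COLOR_RGB2BGR))
    return p
def proj(p,X):
    V=np.array(p['view'],float);X=np.atleast_2d(X).astype(float)
    rv,_=cv2.Rodrigues(V[:3,:3])
    return cv2.projectPoints(X,rv,V[:3,3],np.array(p['mtx'],float),np.array(p['distortion'],float))[0][:,0]
def ray(p,uv):
    V=np.array(p['view'],float)
    u=cv2.undistortPoints(np.array([[uv]],float),np.array(p['mtx'],float),np.array(p['distortion'],float))[0,0]
    d=V[:3,:3].T@np.array([u[0],u[1],1.]);o=-V[:3,:3].T@V[:3,3]
    return o,d
def onz(p,uv,z):
    o,d=ray(p,uv); return o+d*(z-o[2])/d[2]
def st():
    s=r.sense()
    print('t',round(s['time_s'],2),'tcp',np.round(s['tcp_pos'],4),'w',round(s['gripper_width'],3),'F',np.round(s['wrist_force'],1),'M',np.round(s['moment'],2),'j',np.round(s['joints'],1))
    return s
E
python3 - <<'E'
from h import *
np.set_printoptions(suppress=True,precision=4)
s=st();print(np.array(s['ee_rot']))
for n in('side','top'):
    p=cap(n,n+'0.png');V=np.array(p['view']);print(n,-V[:3,:3].T@V[:3,3],V[2,:3],p['mtx'][0])
    for q in('paddle_1_ball','latch_grip','drip_rack','keeper'):
        for d in imaging.regions_of(q,p): print(q,round(d['p'],2),np.round(d['centre'],1),d['mask'].sum())
E
```

```text
pics
t 0.0 tcp [ 0.2199 -0.5845  0.2354] w 1.004 F [ 0.1  0.4 -0.6] M [-0.01  0.02  0.01] j [-54.6  22.1   0.4  -0.  -68.4 -14.8]
[[-0.0009 -0.3519  0.936 ]
 [ 0.002   0.936   0.3519]
 [-1.      0.0022 -0.0001]]
side [ 0.3337 -1.1003  0.4249] [ 0.2208  0.9163 -0.334 ] [452.0202   0.     321.8286]
paddle_1_ball 0.61 [381.8 242.9] 761
paddle_1_ball 0.37 [287.1 225.7] 229
latch_grip 0.65 [256.  172.7] 221
drip_rack 0.86 [261.4 243.9] 6318
keeper 0.62 [287.1 221.8] 303
top [ 0.4401 -0.2882  0.9776] [ 0.1065  0.0124 -0.9942] [466.2835   0.     323.9569]
paddle_1_ball 0.72 [323.3 144.3] 838
latch_grip 0.82 [275.7 263.5] 495
drip_rack 0.58 [333.  264.8] 7380
keeper 0.71 [350.2 244.2] 230
```

View pics/side0.png

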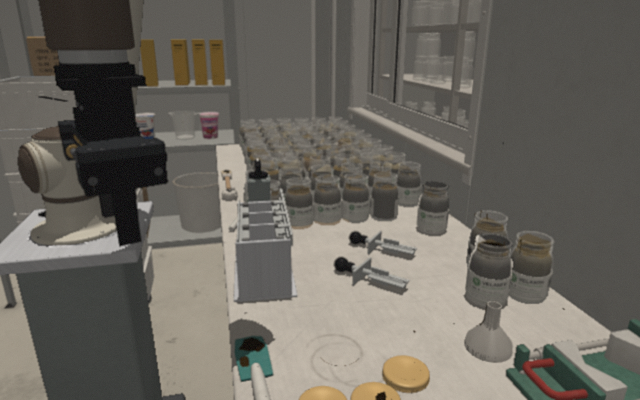

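View pics/top0.png

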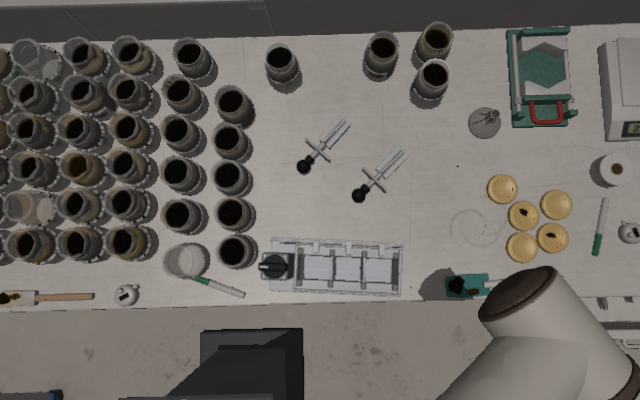

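Run:
```python
import cv2
a=cv2.imread('pics/top0.png');cv2.imwrite('pics/c1.png',cv2.resize(a[225:305,250:415],None,fx=4.8,fy=4.8,interpolation=cv2.INTER_CUBIC))
cv2.imwrite('pics/c2.png',cv2.resize(a[110:210,285:415],None,fx=6,fy=6,interpolation=cv2.INTER_CUBIC))
a=cv2.imread('pics/side0.png');cv2.imwrite('pics/c3.png',cv2.resize(a[150:305,220:420],None,fx=3.8,fy=3.8,interpolation=cv2.INTER_CUBIC))
```

```text
(no output)
```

View pics/c1.png

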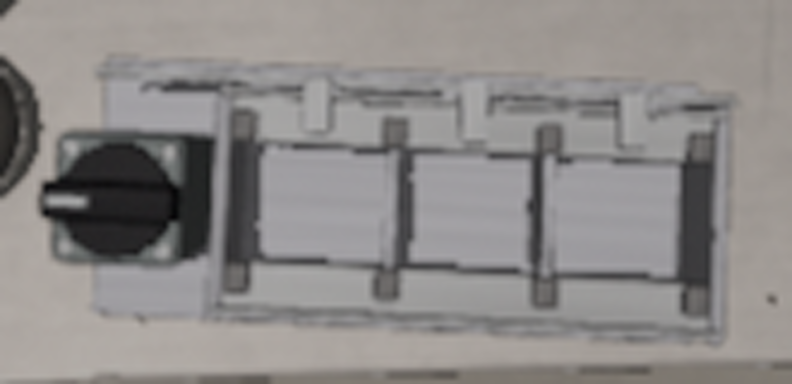

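View pics/c2.png

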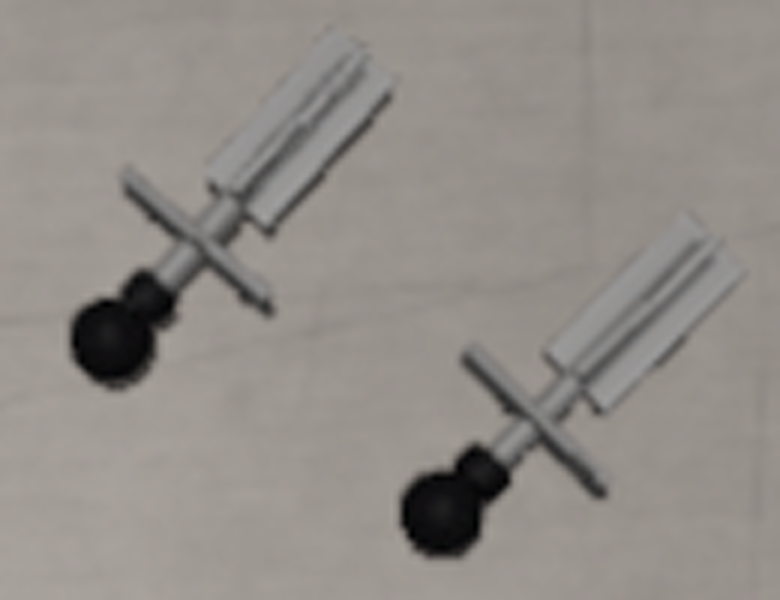

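View pics/c3.png

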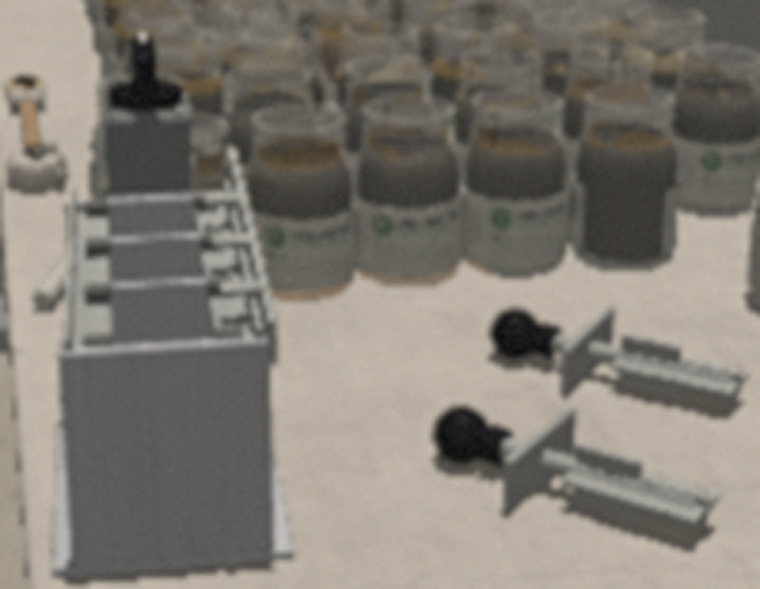

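```bash
cat >> h.py <<'E'
from scipy.optimize import least_squares
E
python3 - <<'E'
from h import *
np.set_printoptions(suppress=True,precision=4)
p=cap('top')
im=np.array([(243,125),(396,132),(549,139),(701,147),(236,277),(386,286),(544,292),(696,300),(270,203+0)],float)
uv=im[:8]/4.8+np.array([250,225])+(0.5/4.8-0.5)
ys=[.09,.03,-.03,-.09]
def W(q):
    c,s=np.cos(q[2]),np.sin(q[2])
    L=np.array([(sg*q[3],y,.113) for sg in(1,-1) for y in ys])
    return np.c_[q[0]+c*L[:,0]-s*L[:,1],q[1]+s*L[:,0]+c*L[:,1],L[:,2]]
f=lambda q:(proj(p,W(q))-uv).ravel()
s=least_squares(f,[.33,-.3,0,.03]);q=s.x
print(q,np.degrees(q[2]));print(s.fun.reshape(-1,2))
c,sn=np.cos(q[2]),np.sin(q[2])
k=lambda x,y,z:np.array([q[0]+c*x-sn*y,q[1]+sn*x+c*y,z])
print('knob',k(0,.13,.1745),proj(p,k(0,.13,.1865)), 'seen bar ends c1 (45,203)-(180,203)',onz(p,(45/4.8+250,202/4.8+225),.1865),onz(p,(180/4.8+250,205/4.8+225),.1865))
p2=cap('side');print(proj(p2,[k(0,.13,.1865),k(0,.106,.1865),k(0,.154,.1865),k(.04,-.09,.117),k(-.04,-.09,.117)]))
print(proj(p,[k(.04,-.09,.117),k(-.04,-.09,.117)]))
for pp,n in((p,'top'),(p2,'side')):
    for d in imaging.regions_of('paddle_1_ball',pp): print(n,round(d['p'],2),d['centre'],d['mask'].sum())
P=[]
for u1,u2,u3 in(((112,342),(260,226+0),(0,0)),((442,514),(580,376),(0,0))):
    b=onz(p,(u1[0]/6+285-.4,u1[1]/6+110-.4),.015); print('ball',b)
# shank axis dirs
for b,e in(((112,342),(352,60)),((442,514),(700,246))):
    B=onz(p,(b[0]/6+284.6,b[1]/6+109.6),.015)
    for z in(.015,.03):
        E=onz(p,(e[0]/6+284.6,e[1]/6+109.6),z); print(B,E,np.linalg.norm((E-B)[:2]),np.degrees(np.arctan2(E[1]-B[1],E[0]-B[0])))
print(proj(p2,[[0,0,0]]))
E
```

```text
[ 0.4047 -0.3167 -0.0735  0.0289] -4.211706303137001
[[-1.1382 -0.1034]
 [-0.5155 -0.0164]
 [ 0.2045  0.0857]
 [ 1.2509 -0.0043]
 [-1.3597  0.018 ]
 [ 0.1314 -0.2561]
 [ 0.0545  0.1169]
 [ 1.3471  0.0964]]
knob [ 0.4142 -0.1871  0.1745] [[271.4702 266.7914]] seen bar ends c1 (45,203)-(180,203) [ 0.4143 -0.1667  0.1865] [ 0.412  -0.214   0.1865]
[[256.3967 160.8815]
 [256.7052 163.8761]
 [256.1026 158.0267]
 [285.6546 233.1665]
 [237.3086 236.1182]]
[[397.3847 249.1696]
 [396.0753 293.5723]]
top 0.68 [324.1, 143.8] 959
side 0.94 [380.3, 243.4] 686
ball [ 0.6146 -0.2347  0.015 ]
ball [ 0.551  -0.3477  0.015 ]
[ 0.6146 -0.2347  0.015 ] [ 0.7127 -0.3215  0.015 ] 0.13094803169439218 -41.47621341689405
[ 0.6146 -0.2347  0.015 ] [ 0.7084 -0.3209  0.03  ] 0.12744498961236447 -42.566615122235206
[ 0.551  -0.3477  0.015 ] [ 0.6425 -0.4407  0.015 ] 0.130517325063338 -45.46403431889358
[ 0.551  -0.3477  0.015 ] [ 0.6393 -0.4383  0.03  ] 0.1266124638854816 -45.72739669601515
[[ 78.2406 226.8542]]
```

```bash
cat > ov.py <<'E'
from h import *
def rackpts(q):
    c,sn=np.cos(q[2]),np.sin(q[2])
    k=lambda x,y,z:np.array([q[0]+c*x-sn*y,q[1]+sn*x+c*y,z])
    segs=[]
    for x in(-.023,.023): segs.append((k(x,-.09,.105),k(x,.09,.105),(0,255,0)))
    for x in(-.04,.04): segs.append((k(x,-.09,.117),k(x,.09,.117),(0,0,255)))
    for y in(-.09,-.03,.03,.09): segs.append((k(-.04,y,.113),k(.04,y,.113),(255,0,0)))
    segs.append((k(0,.106,.1865),k(0,.154,.1865),(0,255,255)))
    segs.append((k(-.03,.13,.1625),k(.03,.13,.1625),(0,255,255)))
    for x in(-.055,.055): segs.append((k(x,-.1,.0),k(x,.157,.0),(255,0,255)))
    return segs
def overlay(p,q,fn,box,f,extra=()):
    x0,y0,x1,y1=box
    a=cv2.cvtColor(np.asarray(p['pixels']),cv2.COLOR_RGB2BGR)[y0:y1,x0:x1]
    a=cv2.resize(a,None,fx=f,fy=f,interpolation=cv2.INTER_CUBIC)
    for A,B,col in list(rackpts(q))+list(extra):
        uv=(proj(p,[A,B])-[x0,y0]+.5)*f-.5
        cv2.line(a,tuple(map(int,np.round(uv[0]))),tuple(map(int,np.round(uv[1]))),col,1)
    cv2.imwrite('pics/'+fn,a)
E
python3 - <<'E'
from ov import *
q=[.4047,-.3167,-.0735]
overlay(cap('top'),q,'o1.png',(250,225,415,305),4.8)
overlay(cap('side'),q,'o2.png',(220,150,310,305),3.8)
E
```

```text
(no output)
```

View pics/o1.png

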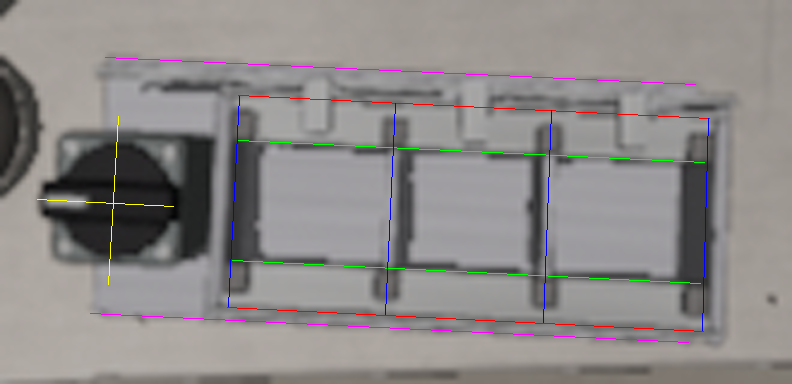

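View pics/o2.png

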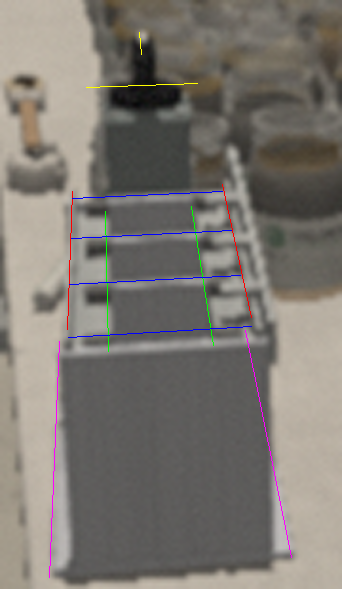

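```bash
cat >> h.py <<'E'
import json
def yaw(R): return np.degrees(np.arctan2(R[1,1],R[0,1]))
def plan(target,yawt=None,n=10,claw=1.0,settle=1):
    """straight move, tool down; yawt = wanted direction of tool y in deg (world)"""
    s=st();R=np.array(s['ee_rot']);p=np.array(s['tcp_pos']);y0=yaw(R)
    dy=0 if yawt is None else (yawt-y0+180)%360-180
    print('yaw',round(y0,2),'dyaw',round(dy,2),'tilt x',np.round(R[:,0],4))
    xyz=[];tw=[]
    d=(np.array(target)-p)/n
    for i in range(n):
        a=np.radians(dy*i/n);Rz=np.array([[np.cos(a),-np.sin(a),0],[np.sin(a),np.cos(a),0],[0,0,1]])
        xyz.append([round(float(v),3) for v in (Rz@R).T@d]); tw.append(round(-dy/n,1))
    for i in range(settle): xyz.append([0,0,0]);tw.append(0)
    print(json.dumps(dict(xyz=xyz,twist=tw,claw=[claw]*(n+settle))), 'maxstep',np.linalg.norm(d))
E
python3 -c "
from h import *
plan([.414,-.189,.23],175.8,11,1.0)"
```

```text
t 0.8 tcp [ 0.2201 -0.5849  0.2366] w 1.0 F [-0.1 -0.4 -0.2] M [ 0.02  0.07 -0.02] j [-54.6  22.    0.5   0.  -68.4 -14.8]
yaw 110.62 dyaw 65.18 tilt x [ 0. -0. -1.]
{"xyz": [[0.001, 0.027, 0.029], [0.001, 0.024, 0.032], [0.001, 0.021, 0.034], [0.001, 0.017, 0.036], [0.001, 0.013, 0.038], [0.001, 0.009, 0.039], [0.001, 0.005, 0.04], [0.001, 0.001, 0.04], [0.001, -0.003, 0.04], [0.001, -0.007, 0.039], [0.001, -0.011, 0.039], [0, 0, 0]], "twist": [-5.9, -5.9, -5.9, -5.9, -5.9, -5.9, -5.9, -5.9, -5.9, -5.9, -5.9, 0], "claw": [1.0, 1.0, 1.0, 1.0, 1.0, 1.0, 1.0, 1.0, 1.0, 1.0, 1.0, 1.0]} maxstep 0.040084895398750146
```

Emit:
apply_moves(xyz=[[0.001, 0.027, 0.029], [0.001, 0.024, 0.032], [0.001, 0.021, 0.034], [0.001, 0.017, 0.036], [0.001, 0.013, 0.038], [0.001, 0.009, 0.039], [0.001, 0.005, 0.04], [0.001, 0.001, 0.04], [0.001, -0.003, 0.04], [0.001, -0.007, 0.039], [0.001, -0.011, 0.039], [0, 0, 0]], twist=[-5.9, -5.9, -5.9, -5.9, -5.9, -5.9, -5.9, -5.9, -5.9, -5.9, -5.9, 0], claw=[1.0, 1.0, 1.0, 1.0, 1.0, 1.0, 1.0, 1.0, 1.0, 1.0, 1.0, 1.0])

```text
time_s: 2.0
tcp_pos: [0.4164, -0.1748, 0.2259]
ee_rot: [[0.007, -0.999, 0.033], [-0.003, 0.033, 0.999], [-1.0, -0.007, -0.003]]
wrist_force: [0.2, -0.4, -0.3]
gripper_width: 0.998
```

```bash
cat > look.py <<'E'
import sys
from h import *
def crop(n,fn,box,f):
    p=cap(n);x0,y0,x1,y1=box
    a=cv2.cvtColor(np.asarray(p['pixels']),cv2.COLOR_RGB2BGR)[y0:y1,x0:x1]
    cv2.imwrite('pics/'+fn,cv2.resize(a,None,fx=f,fy=f,interpolation=cv2.INTER_CUBIC)); return p
E
python3 -c "
from look import *
plan([.414,-.189,.21],175.8,4,1.0)
cap('top','t1.png');crop('side','s1.png',(200,60,360,210),5)"
```

```text
t 2.0 tcp [ 0.4164 -0.1748  0.2259] w 0.998 F [ 0.2 -0.4 -0.3] M [-0.    0.11  0.02] j [ -1.9   5.2 -23.9   0.2 -60.5  -0.1]
yaw 178.09 dyaw -2.29 tilt x [ 0.0067 -0.0031 -1.    ]
{"xyz": [[0.004, 0.001, -0.004], [0.004, 0.0, -0.004], [0.004, 0.0, -0.004], [0.004, 0.0, -0.004], [0, 0, 0]], "twist": [0.6, 0.6, 0.6, 0.6, 0], "claw": [1.0, 1.0, 1.0, 1.0, 1.0]} maxstep 0.005353389338660371
```

View pics/t1.png

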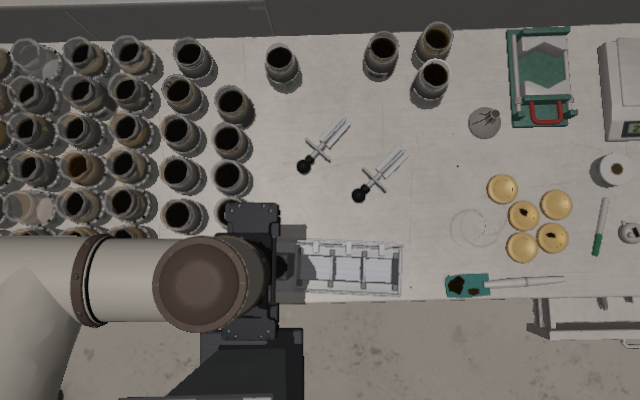

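View pics/s1.png

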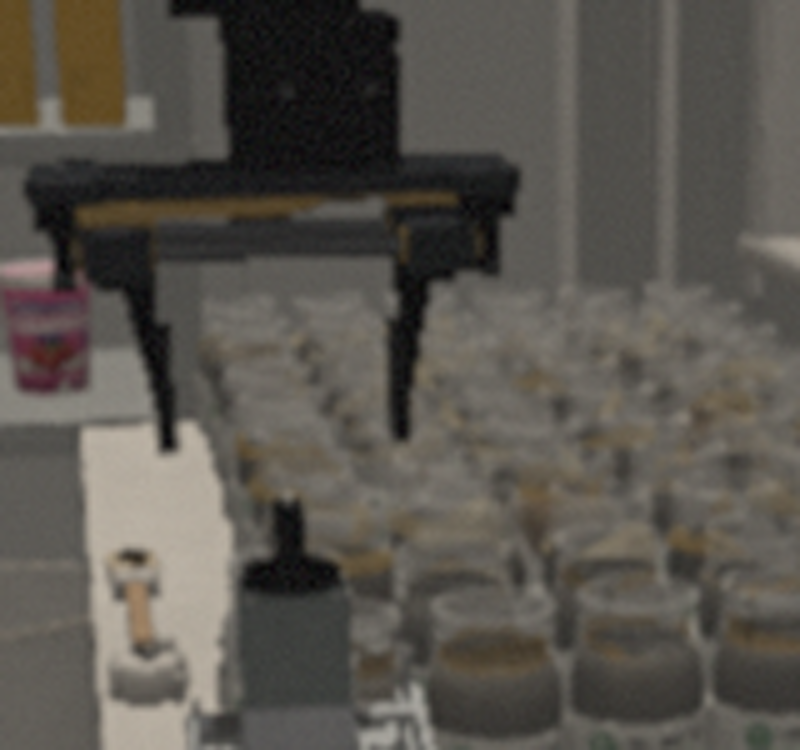

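```bash
python3 -c "
from h import *
s=st();R=np.array(s['ee_rot']);p=np.array(s['tcp_pos'])
P=cap('side')
print(proj(P,[p+R@[.014,.0465,0],p+R@[.014,-.0465,0]]))
o,d=ray(P,(257,149.3));
print('knob tip side: ray at x=.4145', o+d*(.414-o[0])/d[0])
for uv in ((257.6,160.5),(257.6,162),):
  o,d=ray(P,uv); print([o+d*(y-o[1])/d[1] for y in(-.167,-.19,-.214)])
"
```

```text
t 2.1 tcp [ 0.415  -0.1771  0.2257] w 0.998 F [-0.1 -0.5  0.2] M [ 0.01  0.16 -0.01] j [ -2.2   5.2 -23.9   0.2 -60.5  -0.1]
[[232.99924415 148.88068917]
 [278.2503063  146.81048114]]
knob tip side: ray at x=.4145 [ 0.414      -0.21462048  0.21730003]
[array([ 0.41853981, -0.167     ,  0.18194548]), array([ 0.41644847, -0.19      ,  0.18793183]), array([ 0.41426621, -0.214     ,  0.19417845])]
[array([ 0.41840047, -0.167     ,  0.17868371]), array([ 0.41631257, -0.19      ,  0.18475044]), array([ 0.41413389, -0.214     ,  0.19108093])]
```

Emit:
apply_moves(xyz=[[0.008, 0.001, -0.003], [0.008, 0.001, -0.003], [0.008, 0, -0.003], [0.008, 0, -0.003], [0.007, 0, -0.001], [0.004, 0, 0], [0, 0, 0], [0, 0, 0]], twist=[0.5, 0.5, 0.5, 0.5, 0, 0, 0, 0], claw=[0.6, 0.5, 0.5, 0.5, 0.5, 0.5, 0.5, 0.5])

```text
time_s: 2.95
tcp_pos: [0.4089, -0.1962, 0.1773]
ee_rot: [[0.001, -0.996, 0.089], [-0.003, 0.089, 0.996], [-1.0, -0.001, -0.003]]
wrist_force: [0.1, 1.0, 0.2]
gripper_width: 0.505
```

```bash
python3 -c "
from look import *
plan([.414,-.189,.18],175.8,2,.5)
crop('side','s2.png',(200,60,360,210),5)"
```

```text
t 2.95 tcp [ 0.4089 -0.1962  0.1773] w 0.505 F [0.1 1.  0.2] M [0.04 0.04 0.  ] j [ -4.9   8.5 -27.8   0.2 -53.6  -0.3]
yaw 174.88 dyaw 0.92 tilt x [ 0.0012 -0.003  -1.    ]
{"xyz": [[-0.001, -0.002, 0.004], [-0.001, -0.002, 0.004], [0, 0, 0]], "twist": [-0.5, -0.5, 0], "claw": [0.5, 0.5, 0.5]} maxstep 0.004638358079998406
```

View pics/s2.png

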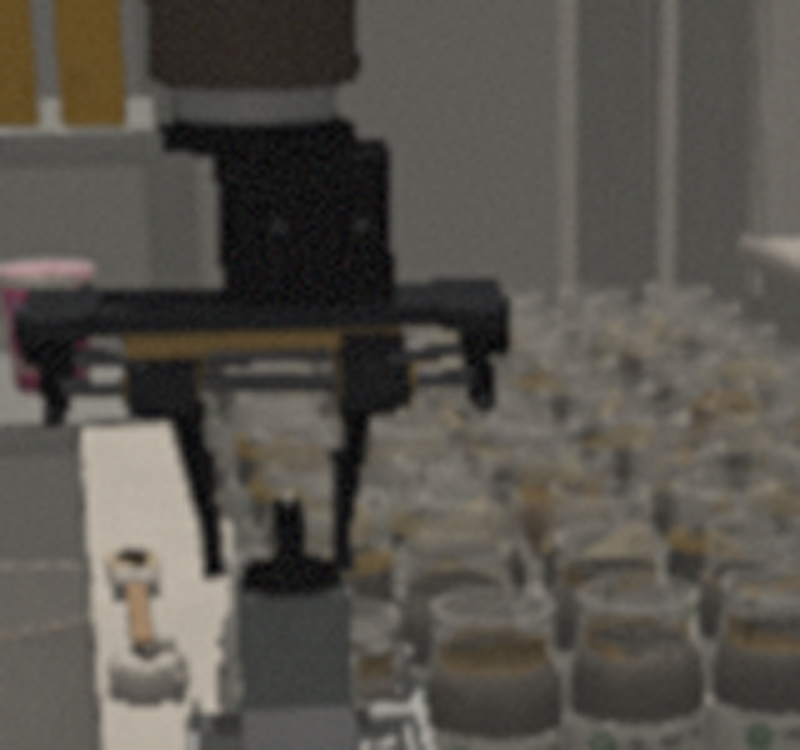

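Emit:
apply_moves(xyz=[[-0.001, -0.002, 0.003], [-0.001, -0.002, 0.003], [0, 0, 0], [0, 0, 0]], twist=[-0.5, -0.5, 0, 0], claw=[0.5, 0.5, 0.5, 0.5])

```text
time_s: 3.4
tcp_pos: [0.4148, -0.1897, 0.1808]
ee_rot: [[0.004, -0.998, 0.069], [-0.003, 0.069, 0.998], [-1.0, -0.005, -0.003]]
wrist_force: [-0.1, -0.8, 0.8]
gripper_width: 0.498
```

Emit:
apply_moves(xyz=[[0, 0, 0], [0, 0, 0], [0, 0, 0], [0, 0, 0], [0, 0, 0], [0, 0, 0]], twist=[0, 0, 0, 0, 0, 0], claw=[0.3, 0.2, 0.1, 0, 0, 0])

```text
time_s: 4.0
tcp_pos: [0.4144, -0.1896, 0.181]
ee_rot: [[0.004, -0.998, 0.069], [-0.003, 0.069, 0.998], [-1.0, -0.004, -0.003]]
wrist_force: [-0.2, -0.3, -0.7]
gripper_width: 0.156
```

```bash
python3 -c "
from look import *
plan([.414,-.189,.18],175.8,2,.5)
crop('side','s3.png',(200,60,360,210),5)"
```

```text
t 4.0 tcp [ 0.4144 -0.1896  0.181 ] w 0.156 F [-0.2 -0.3 -0.7] M [0.16 0.01 0.02] j [ -3.9   8.4 -27.3   0.2 -54.   -0.1]
yaw 176.05 dyaw -0.25 tilt x [ 0.0038 -0.0032 -1.    ]
{"xyz": [[0.0, 0.0, 0.0], [0.0, 0.0, 0.0], [0, 0, 0]], "twist": [0.1, 0.1, 0], "claw": [0.5, 0.5, 0.5]} maxstep 0.0005957256798507754
```

View pics/s3.png

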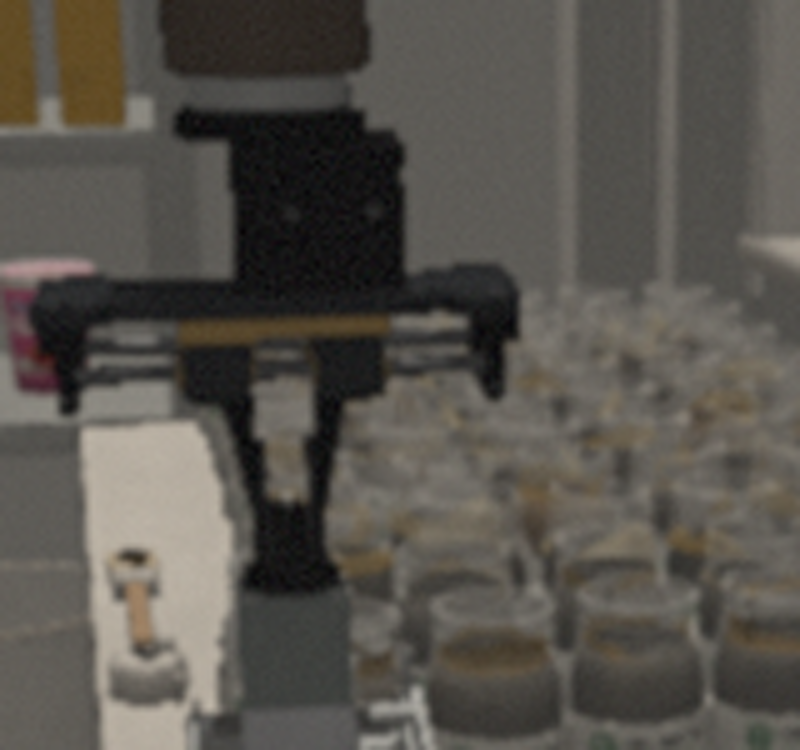

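Emit:
apply_moves(xyz=[[0, 0, 0], [0, 0, 0], [0, 0, 0], [0, 0, 0], [0, 0, 0], [0, 0, 0], [0, 0, 0], [0, 0, 0]], twist=[-4, -5, -5, -5, -5, -5, 0, 0], claw=[0, 0, 0, 0, 0, 0, 0, 0])

```text
time_s: 4.85
tcp_pos: [0.4152, -0.1894, 0.181]
ee_rot: [[0.006, -0.9, -0.435], [-0.002, -0.435, 0.9], [-1.0, -0.004, -0.004]]
wrist_force: [-0.5, 0.2, -0.1]
gripper_width: 0.16
```

```bash
python3 -c "
from look import *
plan([.4144,-.1896,.181],175.8,2,.5)"
```

```text
t 4.85 tcp [ 0.4152 -0.1894  0.181 ] w 0.16 F [-0.5  0.2 -0.1] M [ 0.12  0.2  -0.09] j [ -4.    8.4 -27.3   0.1 -53.9  29.7]
yaw -154.22 dyaw -29.98 tilt x [ 0.0059 -0.0021 -1.    ]
{"xyz": [[-0.0, 0.0, 0.0], [-0.0, 0.0, -0.0], [0, 0, 0]], "twist": [15.0, 15.0, 0], "claw": [0.5, 0.5, 0.5]} maxstep 0.00040878211123557734
```

Emit:
apply_moves(xyz=[[0, 0, 0], [0, 0, 0], [0, 0, 0], [0, 0, 0], [0, 0, 0], [0, 0, 0], [0, 0, 0], [0, 0, 0], [0, 0, 0], [0, 0, 0], [0, 0, 0], [0, 0, 0]], twist=[-5, -6, -6, -6, -6, -6, -6, -6, -6, -6, 0, 0], claw=[0, 0, 0, 0, 0, 0, 0, 0, 0, 0, 0, 0])

```text
time_s: 6.05
tcp_pos: [0.416, -0.1882, 0.1809]
ee_rot: [[0.008, -0.069, -0.998], [-0.0, -0.998, 0.069], [-1.0, -0.0, -0.007]]
wrist_force: [0.7, 0.7, 0.9]
gripper_width: 0.157
```

```bash
python3 -c "
from look import *
plan([.4144,-.1896,.181],175.8,2,.5)
crop('side','s4.png',(200,60,360,210),5);crop('top','t4.png',(250,225,415,305),4.8)"
```

```text
t 6.05 tcp [ 0.416  -0.1882  0.1809] w 0.157 F [0.7 0.7 0.9] M [ 0.06  0.27 -0.09] j [ -3.9   8.4 -27.2  -0.  -53.9  89.9]
yaw -93.94 dyaw -90.26 tilt x [ 7.5e-03 -2.0e-04 -1.0e+00]
{"xyz": [[-0.0, 0.001, 0.001], [-0.0, 0.001, -0.0], [0, 0, 0]], "twist": [45.1, 45.1, 0], "claw": [0.5, 0.5, 0.5]} maxstep 0.001062328843407116
```

View pics/t4.png

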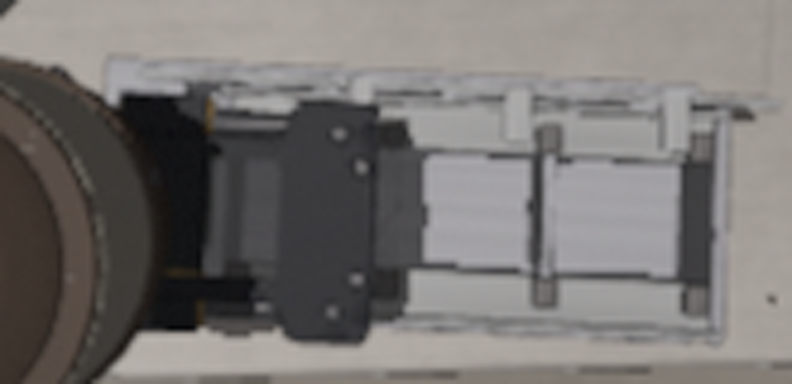

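Emit:
apply_moves(xyz=[[0, 0, 0], [0, 0, 0], [0, 0, 0], [0, 0, 0], [0, 0, 0], [0, 0, 0], [0, 0, 0], [0, 0, 0], [0, 0, 0], [0, 0, 0], [0, 0, 0], [0, 0, 0]], twist=[-6, -7, -7, -7, -7, -7, -7, -7, -7, -6, -2, 0], claw=[0, 0, 0, 0, 0, 0, 0, 0, 0, 0, 0, 0])

```text
time_s: 7.35
tcp_pos: [0.4151, -0.1868, 0.1809]
ee_rot: [[0.005, 0.926, -0.377], [0.003, -0.377, -0.926], [-1.0, 0.004, -0.005]]
wrist_force: [0.1, 1.0, 0.0]
gripper_width: 0.159
```

```bash
python3 -c "
from look import *
plan([.4144,-.1896,.181],175.8,2,.5)
crop('side','s5.png',(200,60,360,210),5);crop('top','t5.png',(250,225,415,305),4.8)"
```

```text
t 7.35 tcp [ 0.4151 -0.1868  0.1809] w 0.159 F [0.1 1.  0. ] M [-0.1   0.09 -0.52] j [ -3.8   8.4 -27.2  -0.2 -54.1 161.8]
yaw -22.14 dyaw -162.06 tilt x [ 0.0053  0.0029 -1.    ]
{"xyz": [[-0.0, 0.0, 0.001], [-0.0, 0.001, 0.0], [0, 0, 0]], "twist": [81.0, 81.0, 0], "claw": [0.5, 0.5, 0.5]} maxstep 0.0014693194245728536
```

View pics/t5.png

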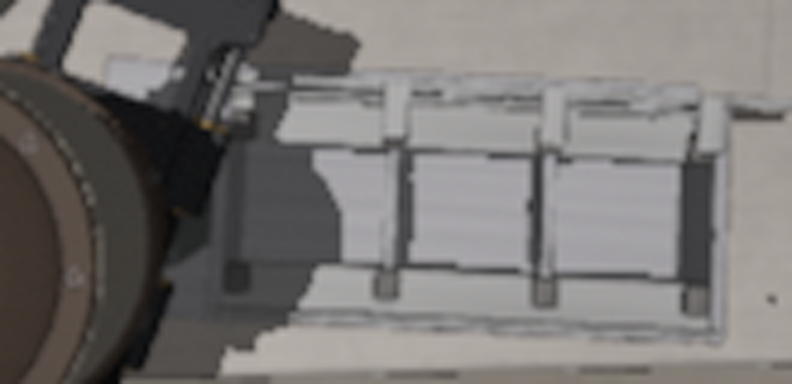

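Emit:
apply_moves(xyz=[[0, 0, 0], [0, 0, 0], [0, 0, 0], [0, 0, 0], [-0.01, 0, 0], [-0.03, 0, 0], [-0.02, 0, 0], [0, 0, 0]], twist=[1, 0, 0, 0, 0, 0, 0, 0], claw=[0.1, 0.3, 0.5, 0.5, 0.5, 0.5, 0.5, 0.5])

```text
time_s: 8.25
tcp_pos: [0.4148, -0.1873, 0.2443]
ee_rot: [[0.004, 0.92, -0.393], [0.001, -0.393, -0.92], [-1.0, 0.003, -0.003]]
wrist_force: [1.5, 0.8, -0.0]
gripper_width: 0.495
```

```bash
python3 -c "
from look import *
s=st()
crop('side','s6.png',(200,60,360,210),5);crop('top','t6.png',(240,110,440,305),3.8)"
```

```text
t 8.25 tcp [ 0.4148 -0.1873  0.2443] w 0.495 F [ 1.5  0.8 -0. ] M [-0.08  0.   -0.01] j [-3.800e+00  4.800e+00 -2.150e+01 -1.000e-01 -6.350e+01  1.607e+02]
```

View pics/t6.png

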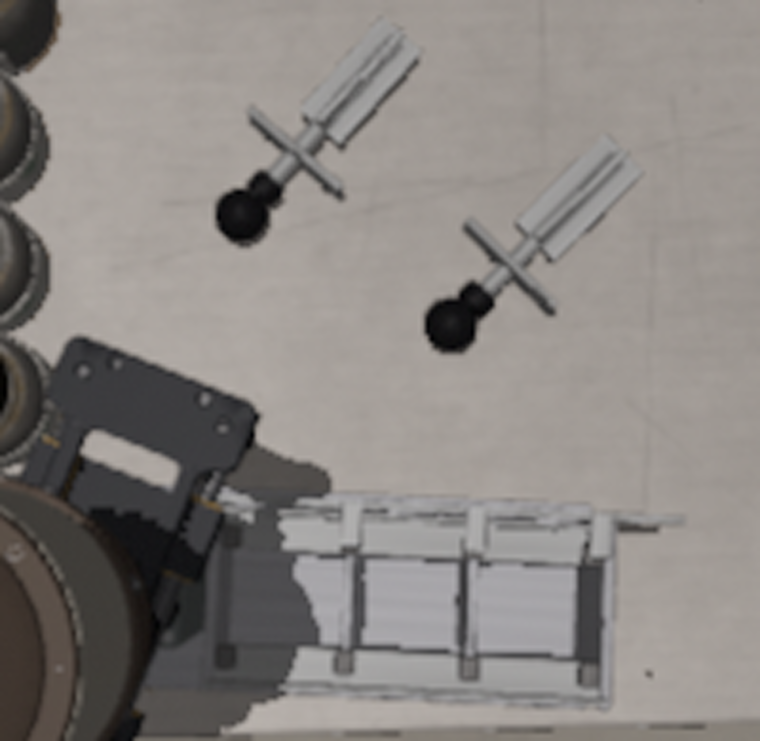

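View pics/s6.png

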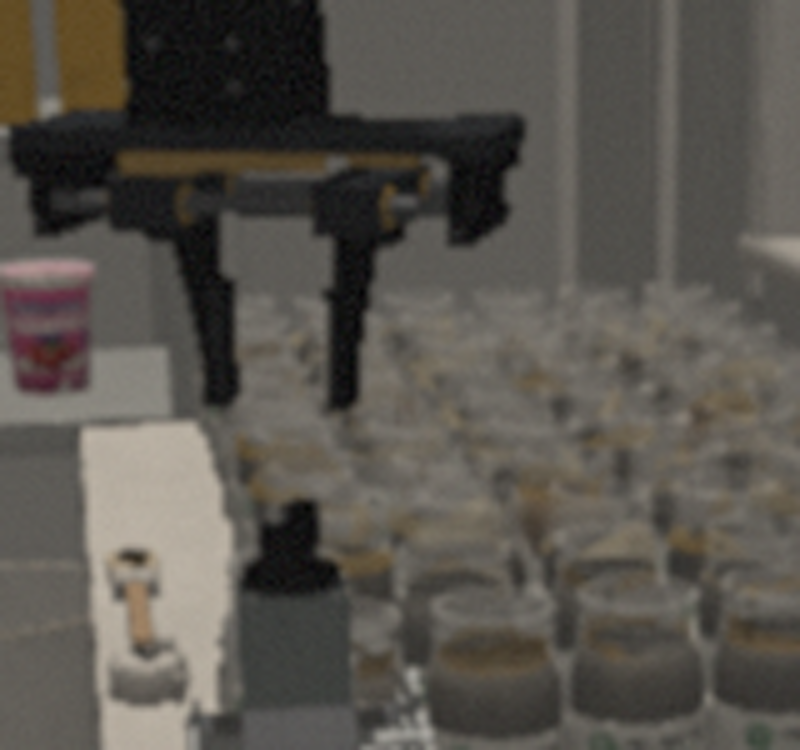

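Run:
```python
from h import *
np.set_printoptions(suppress=True,precision=3)
p=cap('top');p2=cap('side')
for uv in((249,105),(247,140),(248,177),(251,213)):
    print(uv,onz(p,uv,.1),onz(p,uv,.05),onz(p,uv,0))
# jar height: side bottoms/tops
for b,t in(((384,222),(384,178)),((354,222),(354,178)),((327,223),(327,178)),((299,227),(299,178))):
    B=onz(p2,b,0);o,d=ray(p2,t);print(B,'top z at same y',(o+d*(B[1]-o[1])/d[1]))
# rear edge of the rack in top picture at z .118
for uv in((250+100/4.8,225+65/4.8),(250+735/4.8,225+97/4.8)):
    X=onz(p,uv,.118);q=[.4047,-.3167,-.0735];c,s=np.cos(q[2]),np.sin(q[2]);d=X[:2]-q[:2];print(X,c*d[0]+s*d[1],-s*d[0]+c*d[1])
# masks of paddles -> PCA
for d in imaging.regions_of('paddle_1_ball',p):
    m=d['mask'].astype(np.uint8);n,l,stt,cc=cv2.connectedComponentsWithStats(m)
    for i in range(1,n): print(d['p'],stt[i],cc[i])
# ball by darkness
g=np.asarray(p['pixels']).max(2);m=((g<60)).astype(np.uint8);m[:, :260]=0;m[:110]=0;m[215:]=0;m[:,440:]=0
m=cv2.morphologyEx(m,cv2.MORPH_OPEN,np.ones((9,9),np.uint8) if 0 else cv2.getStructuringElement(cv2.MORPH_ELLIPSE,(11,11)))
n,l,stt,cc=cv2.connectedComponentsWithStats(m)
for i in range(1,n): print('ball',stt[i],cc[i],onz(p,cc[i],.015))
```

```text
(249, 105) [ 0.723 -0.137  0.1  ] [ 0.739 -0.128  0.05 ] [ 0.755 -0.12   0.   ]
(247, 140) [ 0.654 -0.132  0.1  ] [ 0.666 -0.124  0.05 ] [ 0.678 -0.115  0.   ]
(248, 177) [ 0.582 -0.134  0.1  ] [ 0.59  -0.125  0.05 ] [ 0.598 -0.116  0.   ]
(251, 213) [ 0.513 -0.139  0.1  ] [ 0.517 -0.13   0.05 ] [ 0.521 -0.122  0.   ]
[ 0.724 -0.134  0.   ] top z at same y [ 0.718 -0.134  0.114]
[ 0.652 -0.117  0.   ] top z at same y [ 0.649 -0.117  0.113]
[ 0.586 -0.109 -0.   ] top z at same y [ 0.585 -0.109  0.115]
[ 0.514 -0.118 -0.   ] top z at same y [ 0.516 -0.118  0.122]
[ 0.463 -0.178  0.118] 0.04840800875664314 0.14278890592494844
[ 0.445 -0.42   0.118] 0.047653050728152554 -0.10011976207602506
ball [297 159  14  15 156] [303.718 166.051] [ 0.616 -0.236  0.015]
ball [352 189  13  14 137] [358.365 195.336] [ 0.551 -0.348  0.015]
```

```bash
python3 -c "
from look import *
plan([.551,-.348,.15],-118,12,.75,0)"
```

```text
t 8.5 tcp [ 0.4125 -0.1868  0.2401] w 0.496 F [-0.5  0.1  0.3] M [-0.13  0.05  0.01] j [ -3.8   5.  -21.8  -0.2 -63.4 160.7]
yaw -23.18 dyaw -94.82 tilt x [-0.0043  0.0031 -1.    ]
{"xyz": [[0.007, 0.016, 0.008], [0.007, 0.017, 0.006], [0.007, 0.017, 0.003], [0.007, 0.018, 0.001], [0.007, 0.018, -0.002], [0.007, 0.017, -0.004], [0.007, 0.017, -0.006], [0.007, 0.016, -0.009], [0.007, 0.014, -0.011], [0.007, 0.013, -0.013], [0.007, 0.011, -0.014], [0.007, 0.009, -0.015]], "twist": [7.9, 7.9, 7.9, 7.9, 7.9, 7.9, 7.9, 7.9, 7.9, 7.9, 7.9, 7.9], "claw": [0.75, 0.75, 0.75, 0.75, 0.75, 0.75, 0.75, 0.75, 0.75, 0.75, 0.75, 0.75]} maxstep 0.019237328845674355
```

Emit:
apply_moves(xyz=[[0.0, 0.016, 0.008], [0.002, 0.017, 0.006], [0.005, 0.017, 0.003], [0.007, 0.018, 0.001], [0.007, 0.018, -0.002], [0.007, 0.017, -0.004], [0.007, 0.017, -0.006], [0.008, 0.016, -0.009], [0.008, 0.014, -0.011], [0.008, 0.013, -0.013], [0.008, 0.011, -0.014], [0.008, 0.009, -0.015]], twist=[7.9, 7.9, 7.9, 7.9, 7.9, 7.9, 7.9, 7.9, 7.9, 7.9, 7.9, 7.9], claw=[0.75, 0.75, 0.75, 0.75, 0.75, 0.75, 0.75, 0.75, 0.75, 0.75, 0.75, 0.75])

```text
time_s: 9.7
tcp_pos: [0.544, -0.3574, 0.1459]
ee_rot: [[-0.028, -0.526, -0.85], [0.011, -0.851, 0.526], [-1.0, 0.006, 0.03]]
wrist_force: [0.1, -0.8, -0.0]
gripper_width: 0.748
```

```bash
python3 -c "
from look import *
plan([.551,-.348,.06],-118,8,.75,1)
crop('top','t7.png',(240,90,440,305),3.5)"
```

```text
t 9.7 tcp [ 0.544  -0.3574  0.1459] w 0.748 F [ 0.1 -0.8 -0. ] M [ 0.01  0.07 -0.01] j [-19.1  29.3  -1.2  -0.1 -61.1  77.4]
yaw -121.73 dyaw 3.73 tilt x [-0.0282  0.0106 -0.9995]
{"xyz": [[0.011, -0.002, -0.0], [0.011, -0.002, -0.0], [0.011, -0.002, -0.0], [0.011, -0.002, -0.0], [0.011, -0.002, -0.0], [0.011, -0.002, -0.001], [0.011, -0.002, -0.001], [0.011, -0.002, -0.001], [0, 0, 0]], "twist": [-0.5, -0.5, -0.5, -0.5, -0.5, -0.5, -0.5, -0.5, 0], "claw": [0.75, 0.75, 0.75, 0.75, 0.75, 0.75, 0.75, 0.75, 0.75]} maxstep 0.010838139173092795
```

View pics/t7.png

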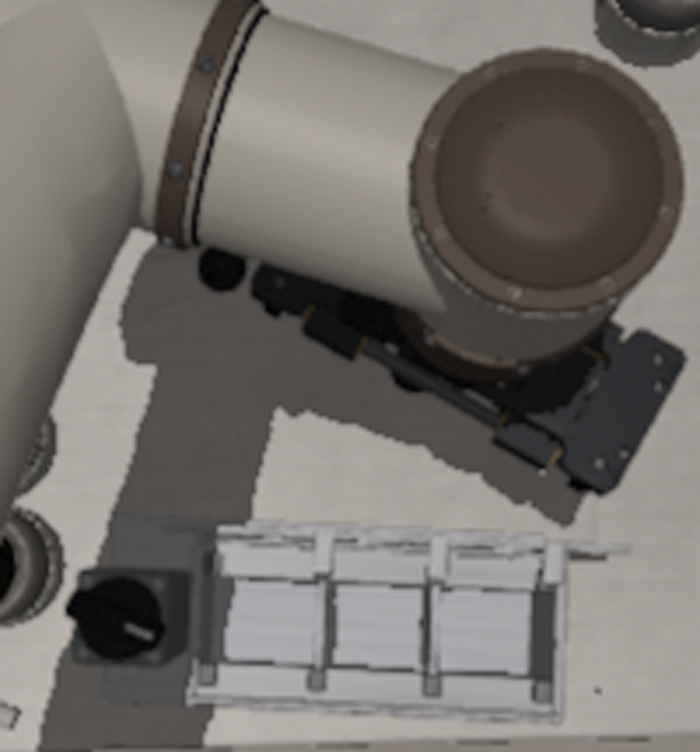

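Emit:
apply_moves(xyz=[[0.005, -0.001, 0], [0.011, -0.002, -0.0], [0.011, -0.002, -0.0], [0.011, -0.002, -0.0], [0.011, -0.002, -0.0], [0.011, -0.001, -0.0], [0.009, -0.001, 0], [0, 0, 0], [0, 0, 0]], twist=[-0.5, -0.5, -0.5, -0.5, -0.5, -0.5, -0.5, 0, 0], claw=[0.75, 0.75, 0.75, 0.75, 0.75, 0.75, 0.75, 0.75, 0.75])

```text
time_s: 10.65
tcp_pos: [0.5452, -0.3449, 0.0653]
ee_rot: [[-0.037, -0.466, -0.884], [0.014, -0.885, 0.466], [-0.999, 0.005, 0.039]]
wrist_force: [0.6, 0.1, 0.2]
gripper_width: 0.746
```

```bash
python3 -c "
from look import *
plan([.551,-.348,.018],-118,5,.75,1)
crop('side','s7.png',(270,140,450,290),4.4)"
```

```text
t 10.65 tcp [ 0.5452 -0.3449  0.0653] w 0.746 F [0.6 0.1 0.2] M [-0.08  0.05 -0.01] j [-18.   33.8  -6.3  -0.1 -52.1  80.3]
yaw -117.77 dyaw -0.23 tilt x [-0.0372  0.014  -0.9992]
{"xyz": [[0.009, -0.0, -0.002], [0.009, -0.0, -0.002], [0.009, -0.0, -0.002], [0.009, -0.0, -0.002], [0.009, -0.0, -0.002], [0, 0, 0]], "twist": [0.0, 0.0, 0.0, 0.0, 0.0, 0], "claw": [0.75, 0.75, 0.75, 0.75, 0.75, 0.75]} maxstep 0.009557476694209
```

View pics/s7.png

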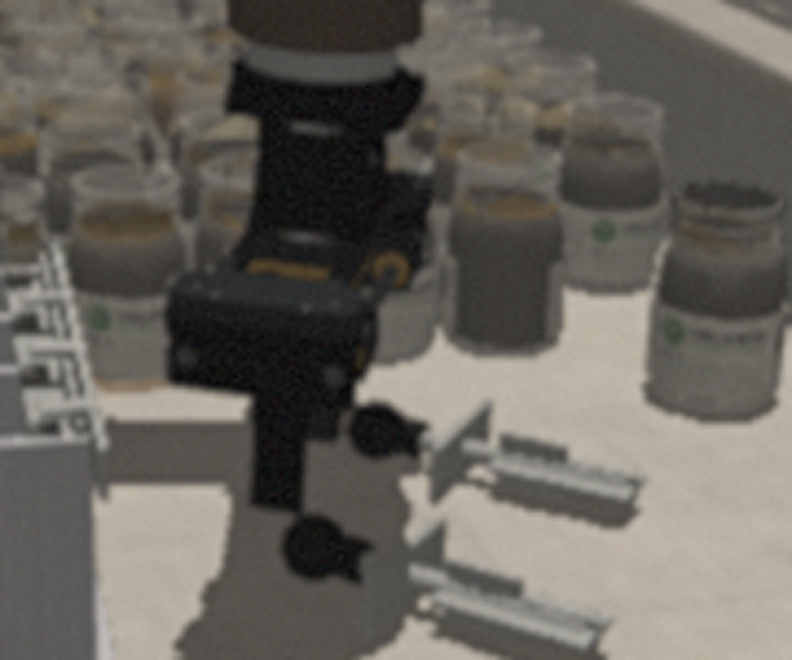

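Emit:
apply_moves(xyz=[[0.006, 0, -0.002], [0.009, 0, -0.002], [0.009, 0, -0.002], [0.009, 0, -0.002], [0.007, 0, -0.002], [0.003, 0, -0.001], [0, 0, 0], [0, 0, 0]], twist=[0, 0, 0, 0, 0, 0, 0, 0], claw=[0.75, 0.75, 0.75, 0.75, 0.75, 0.75, 0.75, 0.75])

```text
time_s: 11.5
tcp_pos: [0.5546, -0.3506, 0.0185]
ee_rot: [[-0.036, -0.467, -0.884], [0.014, -0.884, 0.466], [-0.999, 0.005, 0.038]]
wrist_force: [0.3, 0.3, -0.4]
gripper_width: 0.746
```

```bash
python3 -c "
from look import *
plan([.551,-.348,.018],-118,2,.75,1)
crop('side','s8.png',(270,140,450,290),4.4)"
```

```text
t 11.5 tcp [ 0.5546 -0.3506  0.0185] w 0.746 F [ 0.3  0.3 -0.4] M [-0.13  0.09 -0.05] j [-18.2  37.9  -6.6  -0.1 -47.7  80.5]
yaw -117.81 dyaw -0.19 tilt x [-0.0359  0.0135 -0.9993]
{"xyz": [[0.0, -0.0, 0.002], [0.0, -0.0, 0.002], [0, 0, 0]], "twist": [0.1, 0.1, 0], "claw": [0.75, 0.75, 0.75]} maxstep 0.002237866644843726
```

View pics/s8.png

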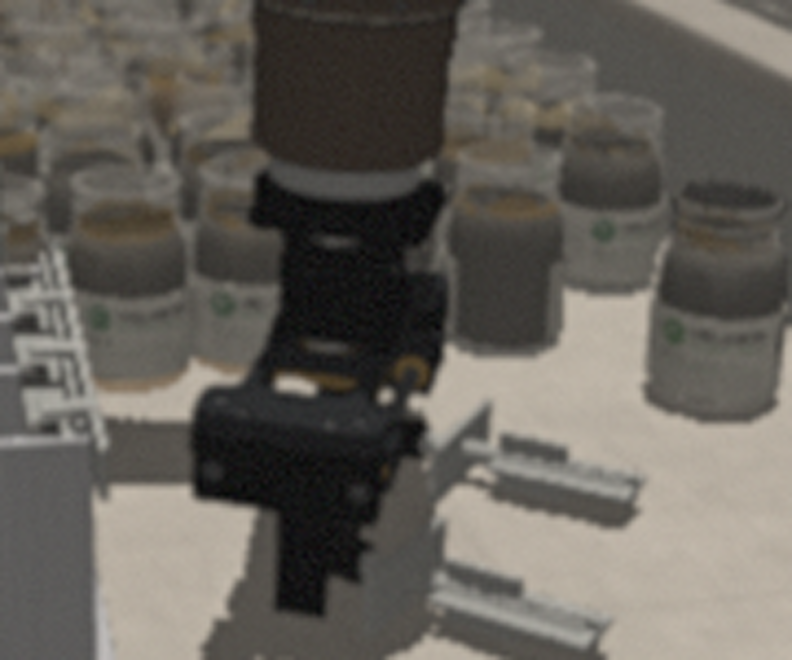

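Emit:
apply_moves(xyz=[[0, 0, 0.002], [0, 0, 0.002], [0, 0, 0], [0, 0, 0], [0, 0, 0], [0, 0, 0]], twist=[0, 0, 0, 0, 0, 0], claw=[0.6, 0.45, 0.3, 0.15, 0.1, 0.1])

```text
time_s: 12.15
tcp_pos: [0.5514, -0.3486, 0.0205]
ee_rot: [[-0.033, -0.466, -0.884], [0.013, -0.885, 0.466], [-0.999, 0.004, 0.035]]
wrist_force: [-0.6, 0.1, -0.1]
gripper_width: 0.327
```

```bash
python3 -c "
from look import *
plan([.59,-.385,.0185],-118,8,.1,1)"
```

```text
t 12.15 tcp [ 0.5514 -0.3486  0.0205] w 0.327 F [-0.6  0.1 -0.1] M [-0.04  0.07  0.04] j [-18.2  37.4  -7.2  -0.1 -47.4  80.5]
yaw -117.8 dyaw -0.2 tilt x [-0.0331  0.0125 -0.9994]
{"xyz": [[0.0, 0.002, -0.006], [0.0, 0.002, -0.006], [0.0, 0.002, -0.006], [0.0, 0.002, -0.006], [0.0, 0.002, -0.006], [0.0, 0.002, -0.006], [0.0, 0.002, -0.006], [0.0, 0.002, -0.006], [0, 0, 0]], "twist": [0.0, 0.0, 0.0, 0.0, 0.0, 0.0, 0.0, 0.0, 0], "claw": [0.1, 0.1, 0.1, 0.1, 0.1, 0.1, 0.1, 0.1, 0.1]} maxstep 0.006637753017856519
```

Emit:
apply_moves(xyz=[[0, 0.002, -0.006], [0, 0.002, -0.006], [0, 0.002, -0.006], [0, 0.002, -0.006], [0, 0.002, -0.006], [0, 0.002, -0.006], [0, 0.002, -0.006], [0, 0.002, -0.006], [0, 0, 0], [0, 0, 0]], twist=[0, 0, 0, 0, 0, 0, 0, 0, 0, 0], claw=[0.1, 0.1, 0.1, 0.1, 0.1, 0.1, 0.1, 0.1, 0.2, 0.35])

```text
time_s: 13.15
tcp_pos: [0.5852, -0.3864, 0.0203]
ee_rot: [[-0.045, -0.467, -0.883], [0.018, -0.884, 0.467], [-0.999, 0.005, 0.048]]
wrist_force: [-0.0, 2.3, 0.8]
gripper_width: 0.343
```

Emit:
apply_moves(xyz=[[0, 0, 0], [0, 0, 0], [0, 0, 0], [-0.01, 0, 0], [-0.02, 0, 0], [-0.02, 0, 0], [-0.02, 0, 0], [0, 0, 0]], twist=[0, 0, 0, 0, 0, 0, 0, 0], claw=[0.5, 0.6, 0.75, 0.75, 0.75, 0.75, 0.75, 0.75])

```text
time_s: 13.95
tcp_pos: [0.591, -0.39, 0.0933]
ee_rot: [[-0.038, -0.466, -0.884], [0.013, -0.885, 0.466], [-0.999, 0.006, 0.04]]
wrist_force: [0.5, -0.8, 0.3]
gripper_width: 0.745
```

```bash
python3 -c "
from look import *
st();R=np.array(r.sense()['ee_rot']);print(R)
crop('side','s9.png',(270,140,450,290),4.4);cap('top','t9.png')"
```

```text
t 13.95 tcp [ 0.591  -0.39    0.0933] w 0.745 F [ 0.5 -0.8  0.3] M [-0.07  0.01  0.02] j [-20.4  37.5   5.5   0.1 -60.3  82.5]
[[-0.03812838 -0.46640127 -0.88375114]
 [ 0.01317735 -0.88455201  0.46625541]
 [-0.99918596  0.00613207  0.03987247]]
```

View pics/s9.png

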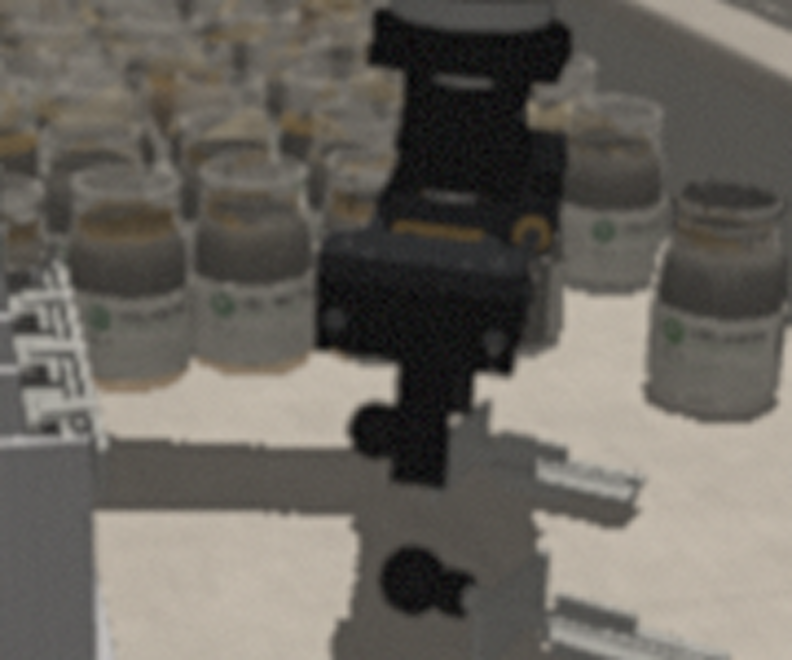

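View pics/t9.png

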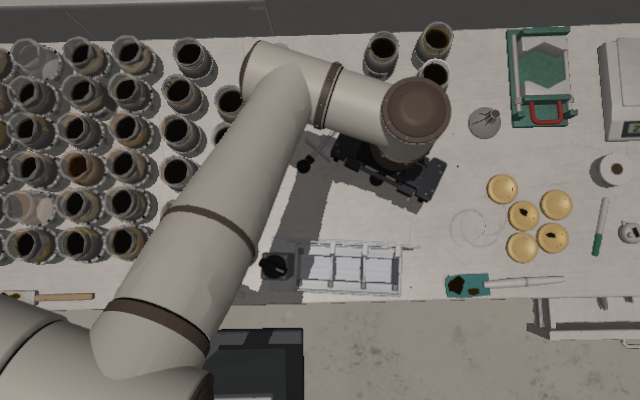

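Run:
```python
from look import *
p=crop('side','s10.png',(330,200,500,320),4.6)
print(onz(p,(363.6-.4,271.8-.4),.015))
# fin end direction check: predicted axis end for azimuths
b=onz(p,(363.2,271.4),.015)
for az in(-40,-45,-50):
    a=np.radians(az);uv=proj(p,[b+np.array([np.cos(a),np.sin(a),0])*L for L in(.048,.135)]);print(az,(uv-[330,200]+.5)*4.6)
```

```text
[ 0.5856936  -0.38762399  0.015     ]
-40 [[267.71053588 357.26064592]
 [486.36195233 408.64886858]]
-45 [[263.84485566 361.84068142]
 [477.62694094 422.87134354]]
-50 [[259.0922363  366.21394886]
 [465.98412293 436.67430599]]
```

View pics/s10.png

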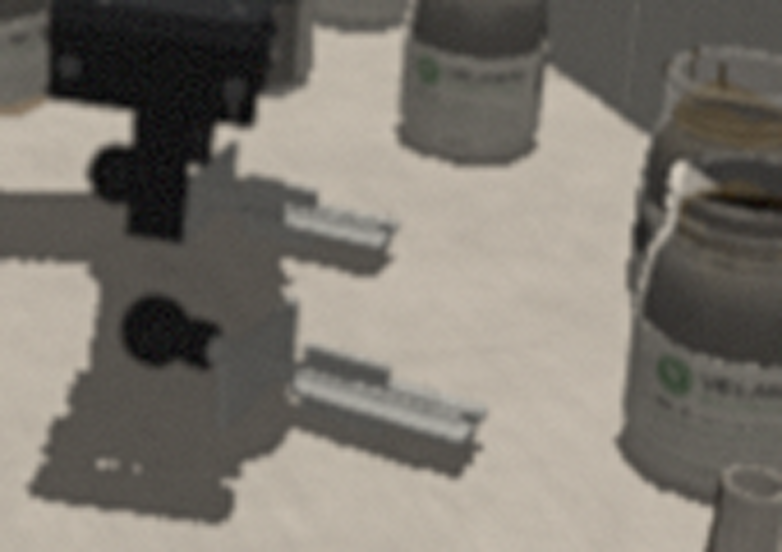

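```bash
python3 -c "
from look import *
plan([.5855,-.387,.019],-135,10,.75,0)"
```

```text
t 14.1 tcp [ 0.5884 -0.3884  0.0885] w 0.751 F [ 0.1  0.4 -0.1] M [-0.11  0.09  0.  ] j [-20.4  37.7   5.2  -0.1 -60.3  82.5]
yaw -117.86 dyaw -17.14 tilt x [-0.0457  0.0179 -0.9988]
{"xyz": [[0.007, -0.0, -0.0], [0.007, -0.0, -0.0], [0.007, -0.0, -0.0], [0.007, -0.0, -0.0], [0.007, 0.0, -0.0], [0.007, 0.0, -0.0], [0.007, 0.0, -0.0], [0.007, 0.0, -0.0], [0.007, 0.0, -0.0], [0.007, 0.0, -0.0]], "twist": [1.7, 1.7, 1.7, 1.7, 1.7, 1.7, 1.7, 1.7, 1.7, 1.7], "claw": [0.75, 0.75, 0.75, 0.75, 0.75, 0.75, 0.75, 0.75, 0.75, 0.75]} maxstep 0.006953111163380266
```

Emit:
apply_moves(xyz=[[0.005, 0, 0], [0.007, 0, 0], [0.007, 0, 0], [0.007, 0, 0], [0.007, 0, 0], [0.007, 0, 0], [0.007, 0, 0], [0.007, 0, 0], [0.006, 0, 0], [0.003, 0, 0], [0, 0, 0], [0, 0, 0]], twist=[1.7, 1.7, 1.7, 1.7, 1.7, 1.7, 1.7, 1.7, 1.7, 1.7, 0, 0], claw=[0.75, 0.75, 0.75, 0.75, 0.75, 0.75, 0.75, 0.75, 0.75, 0.75, 0.75, 0.75])

```text
time_s: 15.3
tcp_pos: [0.5779, -0.3824, 0.016]
ee_rot: [[-0.069, -0.72, -0.691], [0.027, -0.694, 0.72], [-0.997, 0.031, 0.067]]
wrist_force: [0.3, 0.4, 2.2]
gripper_width: 0.748
```

```bash
python3 -c "
from look import *
plan([.5855,-.387,.019],-135,3,.75,0)"
```

```text
t 15.3 tcp [ 0.5779 -0.3824  0.016 ] w 0.748 F [0.3 0.4 2.2] M [-0.08 -0.04  0.01] j [-20.2  41.7   1.1  -0.1 -53.6  64.2]
yaw -136.05 dyaw 1.05 tilt x [-0.0686  0.0267 -0.9973]
{"xyz": [[-0.001, -0.001, -0.003], [-0.001, -0.001, -0.003], [-0.001, -0.001, -0.003]], "twist": [-0.3, -0.3, -0.3], "claw": [0.75, 0.75, 0.75]} maxstep 0.003124393276637581
```

Emit:
apply_moves(xyz=[[-0.002, -0.001, -0.003], [-0.002, -0.001, -0.003], [0, -0.001, -0.002], [0, 0, 0], [0, 0, 0]], twist=[-0.5, -0.5, 0, 0, 0], claw=[0.75, 0.75, 0.75, 0.75, 0.75])

```text
time_s: 15.8
tcp_pos: [0.5847, -0.3859, 0.0161]
ee_rot: [[-0.075, -0.707, -0.703], [0.029, -0.706, 0.707], [-0.997, 0.032, 0.074]]
wrist_force: [-1.5, 1.3, 3.6]
gripper_width: 0.752
```

```bash
python3 -c "
from look import *
plan([.5855,-.387,.019],-135,3,.75,0)
p=crop('side','s11.png',(330,200,500,320),4.6)"
```

```text
t 15.8 tcp [ 0.5847 -0.3859  0.0161] w 0.752 F [-1.5  1.3  3.6] M [0.33 0.29 0.09] j [-20.3  42.5   2.8  -0.1 -54.9  65.2]
yaw -135.04 dyaw 0.04 tilt x [-0.0747  0.0294 -0.9968]
{"xyz": [[-0.001, 0.0, -0.0], [-0.001, 0.0, -0.0], [-0.001, 0.0, -0.0]], "twist": [-0.0, -0.0, -0.0], "claw": [0.75, 0.75, 0.75]} maxstep 0.001068158670802185
```

View pics/s11.png

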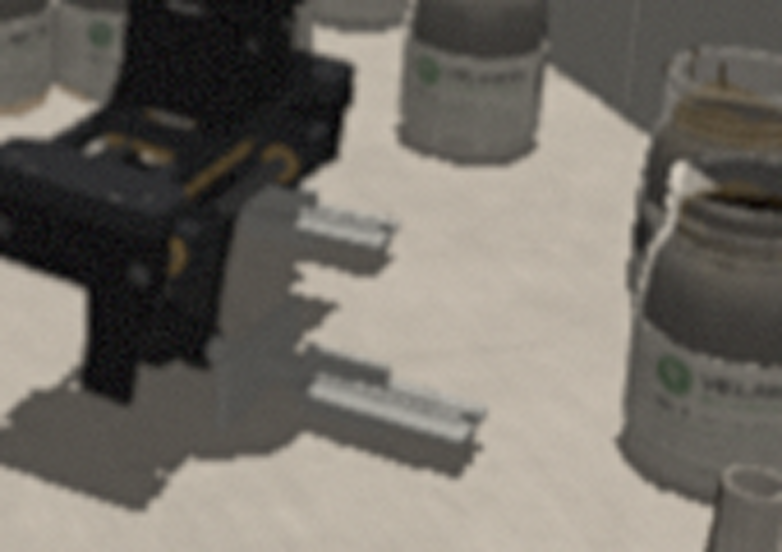

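Emit:
apply_moves(xyz=[[-0.002, 0, 0], [-0.002, 0, 0], [0, 0, 0], [0, 0, 0], [0, 0, 0], [0, 0, 0], [0, 0, 0]], twist=[0, 0, 0, 0, 0, 0, 0], claw=[0.75, 0.6, 0.45, 0.3, 0.15, 0.1, 0.1])

```text
time_s: 16.55
tcp_pos: [0.5844, -0.3859, 0.0186]
ee_rot: [[-0.075, -0.708, -0.702], [0.03, -0.706, 0.708], [-0.997, 0.032, 0.075]]
wrist_force: [0.8, 1.5, 1.0]
gripper_width: 0.323
```

```bash
python3 -c "
from look import *
plan([.575,-.377,.16],-135,11,.1,0)"
```

```text
t 16.55 tcp [ 0.5844 -0.3859  0.0186] w 0.323 F [0.8 1.5 1. ] M [-0.06 -0.   -0.01] j [-20.3  42.3   2.9  -0.1 -55.2  65.2]
yaw -135.09 dyaw 0.09 tilt x [-0.0754  0.0302 -0.9967]
{"xyz": [[-0.013, 0.0, 0.002], [-0.013, 0.0, 0.002], [-0.013, 0.0, 0.002], [-0.013, 0.0, 0.002], [-0.013, 0.0, 0.002], [-0.013, 0.0, 0.002], [-0.013, 0.0, 0.002], [-0.013, 0.0, 0.002], [-0.013, 0.0, 0.002], [-0.013, 0.0, 0.002], [-0.013, 0.0, 0.002]], "twist": [-0.0, -0.0, -0.0, -0.0, -0.0, -0.0, -0.0, -0.0, -0.0, -0.0, -0.0], "claw": [0.1, 0.1, 0.1, 0.1, 0.1, 0.1, 0.1, 0.1, 0.1, 0.1, 0.1]} maxstep 0.01290874951814873
```

Emit:
apply_moves(xyz=[[-0.006, 0, 0], [-0.01, 0, 0.001], [-0.013, 0, 0.001], [-0.013, 0, 0.001], [-0.013, 0, 0.001], [-0.013, 0, 0.001], [-0.013, 0, 0.001], [-0.013, 0, 0.001], [-0.013, 0, 0.001], [-0.013, 0, 0.001], [-0.01, 0, 0.001], [0, 0, 0]], twist=[0, 0, 0, 0, 0, 0, 0, 0, 0, 0, 0, 0], claw=[0.1, 0.1, 0.1, 0.1, 0.1, 0.1, 0.1, 0.1, 0.1, 0.1, 0.1, 0.1])

```text
time_s: 17.75
tcp_pos: [0.5865, -0.3816, 0.1602]
ee_rot: [[-0.076, -0.709, -0.702], [0.032, -0.705, 0.708], [-0.997, 0.031, 0.077]]
wrist_force: [-0.0, -0.1, -2.6]
gripper_width: 0.327
```

```bash
python3 -c "
from look import *
plan([.575,-.377,.16],-135,11,.1,0)
p=crop('side','s12.png',(300,120,470,320),3)"
```

```text
t 17.75 tcp [ 0.5865 -0.3816  0.1602] w 0.327 F [-0.  -0.1 -2.6] M [-0.12 -0.07 -0.03] j [-20.   34.7  10.5  -0.3 -70.5  64.8]
yaw -135.14 dyaw 0.14 tilt x [-0.0763  0.0322 -0.9966]
{"xyz": [[0.0, 0.0, 0.001], [0.0, 0.0, 0.001], [0.0, 0.0, 0.001], [0.0, 0.0, 0.001], [0.0, 0.0, 0.001], [0.0, 0.0, 0.001], [0.0, 0.0, 0.001], [0.0, 0.0, 0.001], [0.0, 0.0, 0.001], [0.0, 0.0, 0.001], [0.0, 0.0, 0.001]], "twist": [-0.0, -0.0, -0.0, -0.0, -0.0, -0.0, -0.0, -0.0, -0.0, -0.0, -0.0], "claw": [0.1, 0.1, 0.1, 0.1, 0.1, 0.1, 0.1, 0.1, 0.1, 0.1, 0.1]} maxstep 0.0011247066161556426
```

View pics/s12.png

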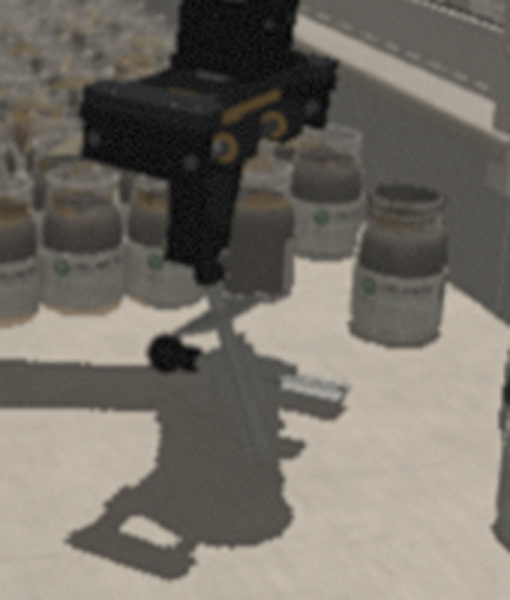

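Emit:
apply_moves(xyz=[[0, 0, 0], [0, 0, 0], [0, 0, 0], [0, 0, 0], [0, 0, 0], [0, 0, 0]], twist=[0, 0, 0, 0, 0, 0], claw=[0.32, 0.325, 0.33, 0.33, 0.335, 0.335])

```text
time_s: 18.4
tcp_pos: [0.5847, -0.3806, 0.1553]
ee_rot: [[-0.083, -0.709, -0.7], [0.036, -0.705, 0.709], [-0.996, 0.034, 0.084]]
wrist_force: [-0.6, 0.5, -1.8]
gripper_width: 0.338
```

```bash
python3 -c "
from look import *
st()
p=crop('side','s13.png',(300,120,470,320),3)"
```

```text
t 18.4 tcp [ 0.5847 -0.3806  0.1553] w 0.338 F [-0.6  0.5 -1.8] M [-0.01 -0.03 -0.04] j [-20.   34.9  10.2  -0.3 -70.5  64.8]
```

View pics/s13.png

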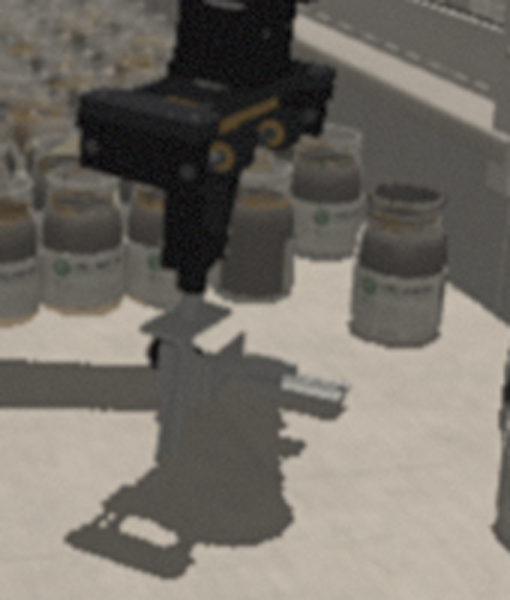

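Emit:
apply_moves(xyz=[[0, 0, 0], [0, 0, 0], [0, 0, 0], [0, 0, 0], [0, 0, 0]], twist=[0, 0, 0, 0, 0], claw=[0.34, 0.34, 0.34, 0.34, 0.34])

```text
time_s: 18.95
tcp_pos: [0.5856, -0.3814, 0.1572]
ee_rot: [[-0.08, -0.709, -0.701], [0.034, -0.705, 0.709], [-0.996, 0.033, 0.081]]
wrist_force: [0.4, -0.5, 0.6]
gripper_width: 0.341
```

```bash
python3 -c "
from look import *
s=st()
p=crop('side','s14.png',(300,120,470,320),3)
R=np.array(s['ee_rot']);b=np.array(s['tcp_pos'])
print((proj(p,[b+[0,0,-.0035],b+[0,0,-.05],b+[0,0,-.14]])-[300,120]+.5)*3)"
```

```text
t 18.95 tcp [ 0.5856 -0.3814  0.1572] w 0.341 F [ 0.4 -0.5  0.6] M [-0.09 -0.01  0.  ] j [-20.   34.8  10.3  -0.3 -70.5  64.8]
[[195.77677656 243.11675989]
 [193.00545794 315.45339624]
 [187.9055221  447.89930772]]
```

View pics/s14.png

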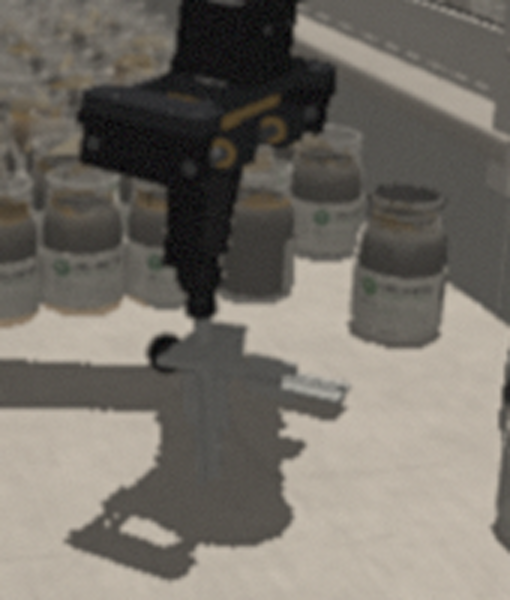

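Emit:
apply_moves(xyz=[[0, 0, 0], [0, 0, 0], [0, 0, 0]], twist=[0, 0, 0], claw=[0.1, 0.1, 0.1])

```text
time_s: 19.3
tcp_pos: [0.587, -0.3826, 0.161]
ee_rot: [[-0.076, -0.708, -0.702], [0.03, -0.706, 0.708], [-0.997, 0.033, 0.074]]
wrist_force: [0.0, 0.5, 9.2]
gripper_width: 0.165
```

```bash
python3 -c "
from look import *
s=st()
p=crop('side','s15.png',(300,120,470,320),3)"
```

```text
t 19.3 tcp [ 0.587  -0.3826  0.161 ] w 0.165 F [0.  0.5 9.2] M [0.07 0.17 0.03] j [-20.   34.7  10.5  -0.1 -70.5  64.8]
```

View pics/s15.png

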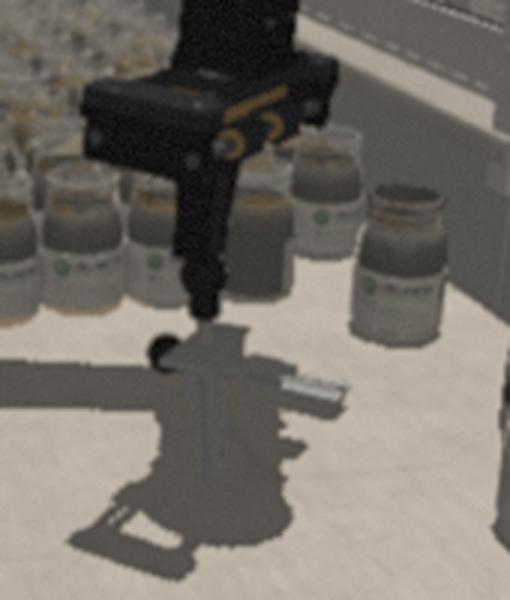

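Emit:
apply_moves(xyz=[[0, 0, 0], [0, 0, 0], [0.006, 0, -0.001], [0.009, 0, -0.001], [0.008, 0, 0], [0.002, 0, 0]], twist=[0, 0, 0, 0, 0, 0], claw=[0.3, 0.5, 0.5, 0.5, 0.5, 0.5])

```text
time_s: 19.95
tcp_pos: [0.5869, -0.3836, 0.1351]
ee_rot: [[-0.074, -0.708, -0.702], [0.029, -0.706, 0.708], [-0.997, 0.032, 0.072]]
wrist_force: [-1.0, -0.2, -0.4]
gripper_width: 0.488
```

```bash
python3 -c "
from look import *
s=st()
p=crop('side','s16.png',(300,120,470,320),3)"
```

```text
t 19.95 tcp [ 0.5869 -0.3836  0.1351] w 0.488 F [-1.  -0.2 -0.4] M [-0.07 -0.01  0.03] j [-20.   35.8   8.7  -0.1 -67.5  64.9]
```

View pics/s16.png

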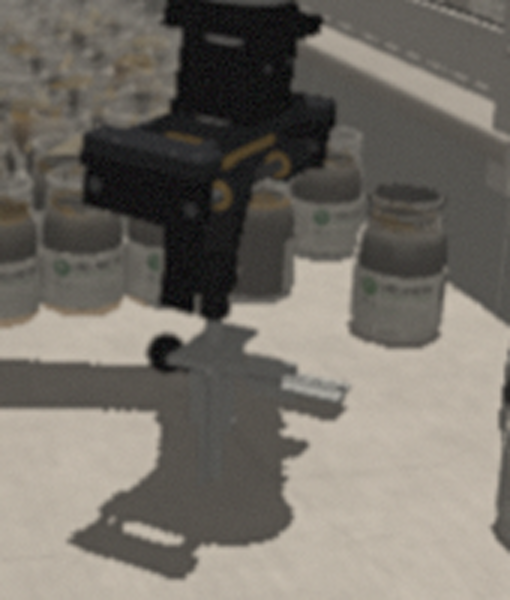

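Emit:
apply_moves(xyz=[[0, 0, 0], [0, 0, 0], [0, 0, 0], [0, 0, 0]], twist=[0, 0, 0, 0], claw=[0.3, 0.1, 0.1, 0.1])

```text
time_s: 20.4
tcp_pos: [0.587, -0.3835, 0.1345]
ee_rot: [[-0.074, -0.708, -0.702], [0.029, -0.706, 0.708], [-0.997, 0.032, 0.073]]
wrist_force: [-0.0, 0.0, -1.0]
gripper_width: 0.306
```

```bash
python3 -c "
from look import *
s=st()
p=crop('side','s17.png',(300,120,470,320),3)
p2=crop('top','t17.png',(300,100,450,220),5)"
```

```text
t 20.4 tcp [ 0.587  -0.3835  0.1345] w 0.306 F [-0.  0. -1.] M [-0.1  -0.13 -0.04] j [-20.   35.8   8.7  -0.1 -67.5  64.9]
```

View pics/s17.png

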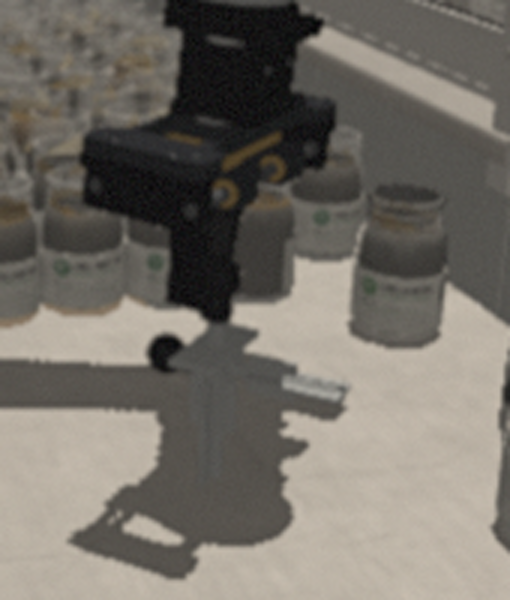

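Emit:
apply_moves(xyz=[[0, 0, 0], [0, 0, 0], [0, 0, -0.002], [0, 0, -0.002], [0, 0, 0], [0, 0, 0]], twist=[0, 0, 0, 0, 0, 0], claw=[0.35, 0.45, 0.45, 0.45, 0.45, 0.45])

```text
time_s: 21.1
tcp_pos: [0.5904, -0.3871, 0.1352]
ee_rot: [[-0.073, -0.708, -0.703], [0.028, -0.706, 0.708], [-0.997, 0.032, 0.071]]
wrist_force: [-0.2, 0.1, 0.6]
gripper_width: 0.446
```

```bash
python3 -c "
from look import *
s=st()
p=crop('side','s18.png',(330,160,420,290),5)"
```

```text
t 21.1 tcp [ 0.5904 -0.3871  0.1352] w 0.446 F [-0.2  0.1  0.6] M [-0.03 -0.01 -0.01] j [-20.2  36.2   9.5  -0.  -67.8  65.1]
```

View pics/s18.png

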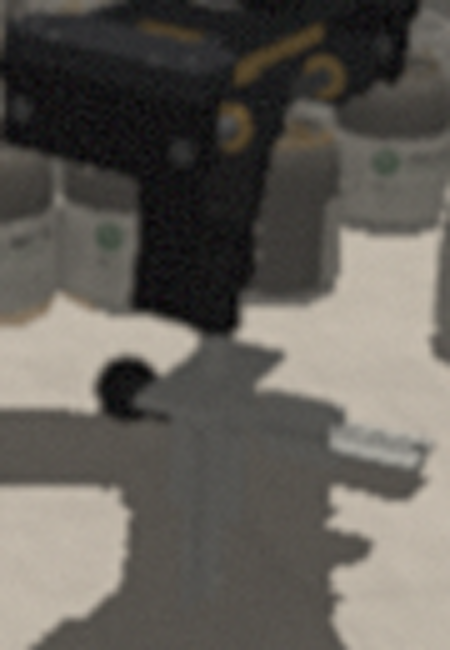

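Emit:
apply_moves(xyz=[[0, 0, 0], [0, 0, 0], [0, 0, 0]], twist=[0, 0, 0], claw=[0.3, 0.1, 0.1])

```text
time_s: 21.45
tcp_pos: [0.5904, -0.387, 0.1353]
ee_rot: [[-0.073, -0.708, -0.703], [0.028, -0.706, 0.708], [-0.997, 0.032, 0.071]]
wrist_force: [-0.2, -0.1, -0.4]
gripper_width: 0.329
```

```bash
python3 -c "
from look import *
s=st()
plan([.57,-.383,.30],-140,11,.1,1)"
```

```text
t 21.45 tcp [ 0.5904 -0.387   0.1353] w 0.329 F [-0.2 -0.1 -0.4] M [-0.04 -0.05  0.02] j [-20.2  36.2   9.5  -0.1 -67.8  65.1]
t 21.45 tcp [ 0.5904 -0.387   0.1353] w 0.329 F [-0.2 -0.1 -0.4] M [-0.04 -0.05  0.02] j [-20.2  36.2   9.5  -0.1 -67.8  65.1]
yaw -135.08 dyaw -4.92 tilt x [-0.0729  0.0277 -0.997 ]
{"xyz": [[-0.015, 0.002, 0.003], [-0.015, 0.002, 0.003], [-0.015, 0.002, 0.003], [-0.015, 0.002, 0.003], [-0.015, 0.002, 0.003], [-0.015, 0.002, 0.003], [-0.015, 0.002, 0.003], [-0.015, 0.002, 0.003], [-0.015, 0.002, 0.003], [-0.015, 0.002, 0.003], [-0.015, 0.002, 0.003], [0, 0, 0]], "twist": [0.4, 0.4, 0.4, 0.4, 0.4, 0.4, 0.4, 0.4, 0.4, 0.4, 0.4, 0], "claw": [0.1, 0.1, 0.1, 0.1, 0.1, 0.1, 0.1, 0.1, 0.1, 0.1, 0.1, 0.1]} maxstep 0.015096009310240292
```

Emit:
apply_moves(xyz=[[-0.008, 0, 0.001], [-0.015, 0, 0.001], [-0.017, 0, 0.001], [-0.017, 0, 0.001], [-0.017, 0, 0.001], [-0.017, 0, 0.001], [-0.017, 0, 0.001], [-0.017, 0, 0.001], [-0.017, 0, 0.001], [-0.015, 0, 0.001], [-0.008, 0, 0], [0, 0, 0]], twist=[0, 0, 0, 0, 0, 0, 0, 0, 0, 0, 0, 0], claw=[0.1, 0.1, 0.1, 0.1, 0.1, 0.1, 0.1, 0.1, 0.1, 0.1, 0.1, 0.1])

```text
time_s: 22.65
tcp_pos: [0.592, -0.3813, 0.2991]
ee_rot: [[-0.09, -0.709, -0.7], [0.042, -0.705, 0.708], [-0.995, 0.035, 0.093]]
wrist_force: [-0.2, -0.2, -3.5]
gripper_width: 0.328
```

```bash
python3 -c "
from look import *
plan([.4003,-.3765,.305],175.8,12,.1,0)
p=crop('side','s19.png',(280,60,470,310),3)"
```

```text
t 22.65 tcp [ 0.592  -0.3813  0.2991] w 0.328 F [-0.2 -0.2 -3.5] M [-0.16 -0.18 -0.02] j [-19.9  31.7  24.9  -0.5 -88.9  64.6]
yaw -135.17 dyaw -49.03 tilt x [-0.0903  0.0418 -0.995 ]
{"xyz": [[0.001, 0.011, 0.012], [0.001, 0.012, 0.011], [0.001, 0.013, 0.01], [0.001, 0.013, 0.009], [0.001, 0.014, 0.008], [0.001, 0.014, 0.007], [0.001, 0.015, 0.006], [0.0, 0.015, 0.005], [0.0, 0.016, 0.004], [0.0, 0.016, 0.003], [0.0, 0.016, 0.001], [0.0, 0.016, 0.0]], "twist": [4.1, 4.1, 4.1, 4.1, 4.1, 4.1, 4.1, 4.1, 4.1, 4.1, 4.1, 4.1], "claw": [0.1, 0.1, 0.1, 0.1, 0.1, 0.1, 0.1, 0.1, 0.1, 0.1, 0.1, 0.1]} maxstep 0.015986152400308023
```

View pics/s19.png

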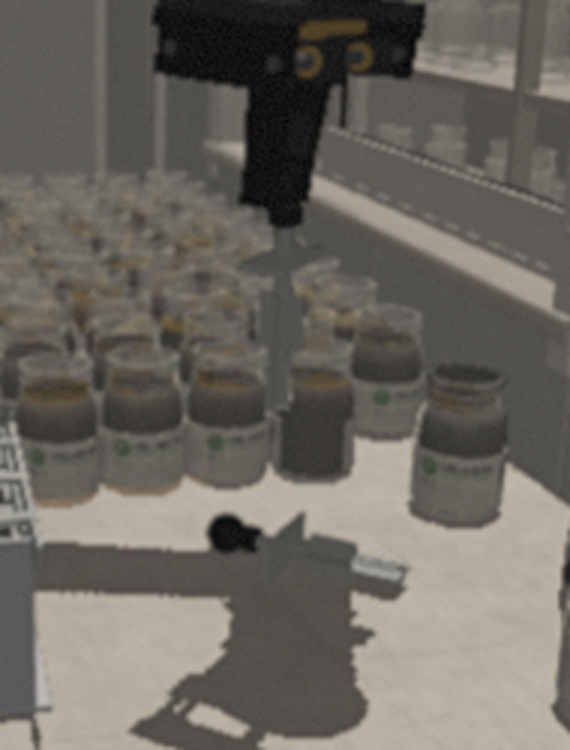

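Emit:
apply_moves(xyz=[[0.001, 0.006, 0.006], [0.001, 0.011, 0.01], [0.001, 0.013, 0.01], [0.001, 0.013, 0.009], [0.001, 0.014, 0.008], [0.001, 0.014, 0.007], [0.001, 0.015, 0.006], [0.0, 0.015, 0.005], [0.0, 0.016, 0.004], [0.0, 0.016, 0.003], [0.0, 0.012, 0.001], [0.0, 0.008, 0.0]], twist=[4.1, 4.1, 4.1, 4.1, 4.1, 4.1, 4.1, 4.1, 4.1, 4.1, 4.1, 4.1], claw=[0.1, 0.1, 0.1, 0.1, 0.1, 0.1, 0.1, 0.1, 0.1, 0.1, 0.1, 0.1])

```text
time_s: 23.9
tcp_pos: [0.4083, -0.3676, 0.2912]
ee_rot: [[-0.116, -0.986, 0.117], [0.062, 0.11, 0.992], [-0.991, 0.123, 0.048]]
wrist_force: [1.6, -0.5, -3.9]
gripper_width: 0.328
```

```bash
python3 -c "
from look import *
plan([.4003,-.3765,.295],175.8,4,.1,0)
print(np.array(r.sense()['ee_rot']).round(3))
p=crop('side','s20.png',(200,40,340,290),3);cap('top','t20.png')"
```

```text
t 23.9 tcp [ 0.4083 -0.3676  0.2912] w 0.328 F [ 1.6 -0.5 -3.9] M [-0.14 -0.34 -0.01] j [-25.3  16.5  -0.   -0.4 -81.   18.8]
yaw 173.64 dyaw 2.16 tilt x [-0.1163  0.0619 -0.9913]
{"xyz": [[-0.001, 0.002, -0.002], [-0.001, 0.002, -0.002], [-0.001, 0.002, -0.002], [-0.001, 0.002, -0.002]], "twist": [-0.5, -0.5, -0.5, -0.5], "claw": [0.1, 0.1, 0.1, 0.1]} maxstep 0.0031325376731955942
[[-0.116 -0.986  0.117]
 [ 0.062  0.11   0.992]
 [-0.991  0.123  0.048]]
```

View pics/s20.png

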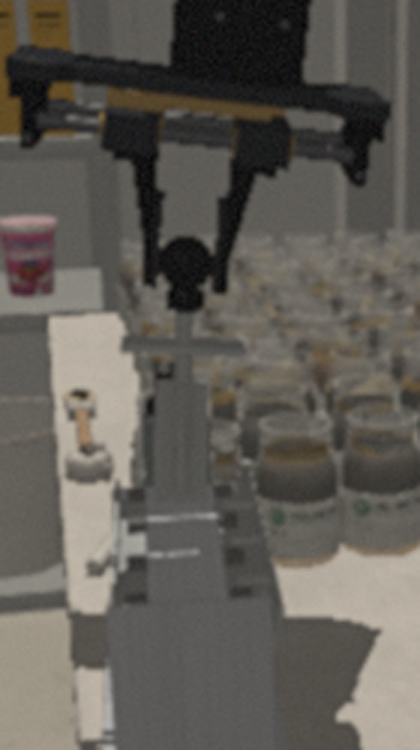

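```bash
cat > hang.py <<'E'
from look import *
def hang(fn='hg',boxS=(200,40,340,290),boxT=(300,150,460,310),off=0.0):
    s=st();R=np.array(s['ee_rot']);b=np.array(s['tcp_pos'])+R@[off,0,0]
    print('tilt',np.round(R[:,0],3),'jaw',np.round(R[:,1],3),'ball',b.round(4))
    y=R[:,1].copy();y[2]=0;y/=np.linalg.norm(y)
    for n,box,f in(('side',boxS,3),('top',boxT,4)):
        p=cap(n);x0,y0,x1,y1=box
        a=cv2.cvtColor(np.asarray(p['pixels']),cv2.COLOR_RGB2BGR)[y0:y1,x0:x1];a=cv2.resize(a,None,fx=f,fy=f,interpolation=cv2.INTER_CUBIC)
        for A,B,c in((b,b-[0,0,.135],(0,0,255)),(b-[0,0,.0455]+.034*y,b-[0,0,.0455]-.034*y,(0,255,0))):
            uv=((proj(p,[A,B])-[x0,y0]+.5)*f).round().astype(int);cv2.line(a,tuple(map(int,uv[0])),tuple(map(int,uv[1])),c,1)
        cv2.imwrite(f'pics/{fn}_{n}.png',a)
E
python3 -c "
from hang import *
hang('h1')"
```

```text
t 24.0 tcp [ 0.4082 -0.3677  0.2915] w 0.324 F [-0.   0.9 -3.6] M [-0.18 -0.38 -0.03] j [-25.3  16.5   0.   -0.4 -81.1  19. ]
tilt [-0.116  0.062 -0.991] jaw [-0.987  0.107  0.122] ball [ 0.4082 -0.3677  0.2915]
```

View pics/h1_side.png

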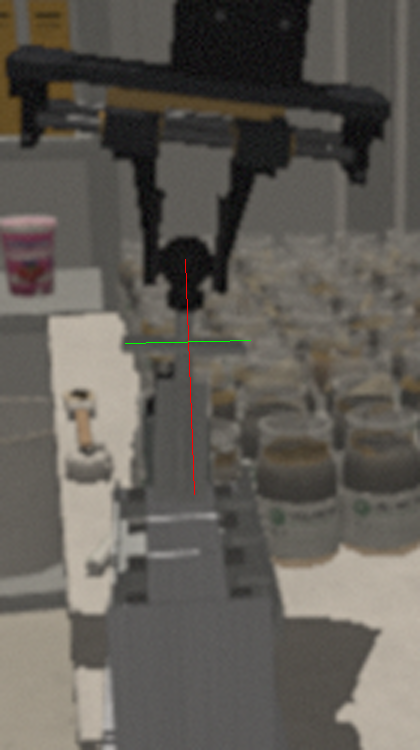

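View pics/h1_top.png

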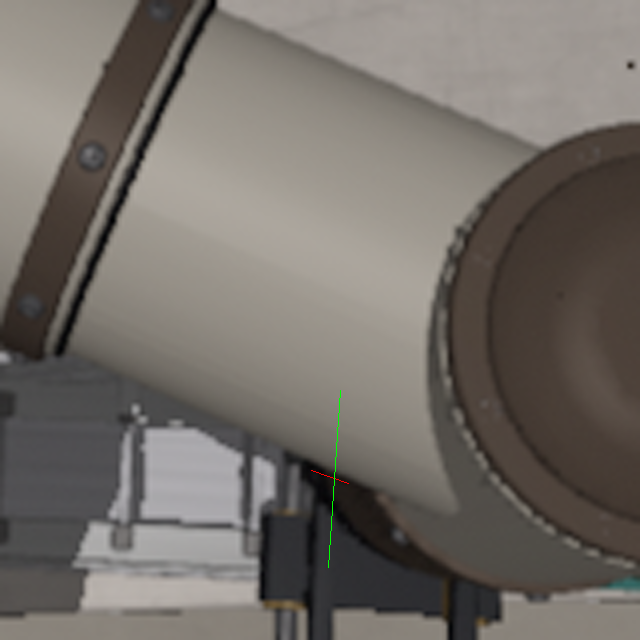

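Emit:
apply_moves(xyz=[[0, 0, 0], [0, 0, 0], [0, 0, 0], [0, 0, 0], [0, 0, 0], [0, 0, 0]], twist=[-4, -8, -8, -4, 0, 0], claw=[0.1, 0.1, 0.1, 0.1, 0.1, 0.1])

```text
time_s: 24.7
tcp_pos: [0.413, -0.3676, 0.2882]
ee_rot: [[-0.117, -0.939, -0.322], [0.063, -0.331, 0.942], [-0.991, 0.09, 0.098]]
wrist_force: [-0.2, 0.1, -3.5]
gripper_width: 0.322
```

```bash
python3 -c "
from h import *
s=st();print(np.array(s['ee_rot']).round(4))"
```

```text
t 24.7 tcp [ 0.413  -0.3676  0.2882] w 0.322 F [-0.2  0.1 -3.5] M [-0.14 -0.25 -0.  ] j [-25.1  17.    0.3  -0.4 -80.9  44.3]
[[-0.1172 -0.9393 -0.3224]
 [ 0.0628 -0.331   0.9415]
 [-0.9911  0.0901  0.0978]]
```

Emit:
apply_moves(xyz=[[0, 0, 0], [0, 0, 0], [0, 0, 0], [0, 0, 0], [0, 0, 0], [0, 0, 0]], twist=[4, 8, 8, 4, 0, 0], claw=[0.1, 0.1, 0.1, 0.1, 0.1, 0.1])

```text
time_s: 25.3
tcp_pos: [0.4145, -0.3674, 0.2867]
ee_rot: [[-0.118, -0.987, 0.106], [0.064, 0.099, 0.993], [-0.991, 0.124, 0.051]]
wrist_force: [0.1, 0.9, -2.9]
gripper_width: 0.33
```

```bash
python3 -c "
from h import *
s=st();print(np.array(s['ee_rot']).round(4))"
```

```text
t 25.3 tcp [ 0.4145 -0.3674  0.2867] w 0.33 F [ 0.1  0.9 -2.9] M [-0.18 -0.28 -0.01] j [-25.   17.2   0.3  -0.4 -80.8  19.2]
[[-0.1184 -0.9872  0.1064]
 [ 0.0637  0.0993  0.993 ]
 [-0.9909  0.1244  0.0511]]
```

Emit:
apply_moves(xyz=[[-0.01, 0, 0], [-0.02, 0, 0], [-0.02, 0, 0], [-0.01, 0, 0], [0, 0, 0]], twist=[0, 0, 0, 0, 0], claw=[0.1, 0.1, 0.1, 0.1, 0.1])

```text
time_s: 25.8
tcp_pos: [0.4223, -0.3716, 0.3499]
ee_rot: [[-0.118, -0.988, 0.103], [0.063, 0.096, 0.993], [-0.991, 0.124, 0.051]]
wrist_force: [0.9, 0.5, -3.5]
gripper_width: 0.325
```

```bash
python3 -c "
from h import *
s=st();print(np.array(s['ee_rot']).round(4)[:,0])"
```

```text
t 25.8 tcp [ 0.4223 -0.3716  0.3499] w 0.325 F [ 0.9  0.5 -3.5] M [-0.2  -0.36  0.02] j [-25.1  16.7   8.3  -0.4 -89.4  19.4]
[-0.1184  0.0631 -0.991 ]
```

Emit:
apply_moves(xyz=[[0.01, 0, 0], [0.02, 0, 0], [0.02, 0, 0], [0.01, 0, 0], [0, 0, 0]], twist=[0, 0, 0, 0, 0], claw=[0.1, 0.1, 0.1, 0.1, 0.1])

```text
time_s: 26.3
tcp_pos: [0.4128, -0.3658, 0.2832]
ee_rot: [[-0.123, -0.987, 0.103], [0.068, 0.095, 0.993], [-0.99, 0.129, 0.055]]
wrist_force: [0.3, 0.7, -3.0]
gripper_width: 0.327
```

```bash
python3 -c "
from h import *
s=st();print(np.array(s['ee_rot']).round(4)[:,0])"
```

```text
t 26.3 tcp [ 0.4128 -0.3658  0.2832] w 0.327 F [ 0.3  0.7 -3. ] M [-0.16 -0.26 -0.01] j [-25.   17.3  -0.1  -0.6 -80.7  19.4]
[-0.123   0.0681 -0.9901]
```

Emit:
apply_moves(xyz=[[-0.002, -0.01, 0], [-0.003, -0.02, 0], [-0.003, -0.02, 0], [-0.002, -0.01, 0], [0, 0, 0]], twist=[0, 0, 0, 0, 0], claw=[0.1, 0.1, 0.1, 0.1, 0.1])

```text
time_s: 26.8
tcp_pos: [0.4783, -0.3737, 0.2875]
ee_rot: [[-0.119, -0.988, 0.102], [0.065, 0.095, 0.993], [-0.991, 0.125, 0.053]]
wrist_force: [-0.2, -0.0, -3.4]
gripper_width: 0.327
```

```bash
python3 -c "
from h import *
s=st();print(np.array(s['ee_rot']).round(4)[:,0])"
```

```text
t 26.8 tcp [ 0.4783 -0.3737  0.2875] w 0.327 F [-0.2 -0.  -3.4] M [-0.16 -0.19  0.04] j [-23.1  22.6   8.5  -0.7 -83.7  17.5]
[-0.1194  0.0648 -0.9907]
```

Emit:
apply_moves(xyz=[[0, 0.01, 0], [0.002, 0.02, 0], [0.002, 0.02, 0], [0.001, 0.01, 0], [0, 0, 0]], twist=[0, 0, 0, 0, 0], claw=[0.1, 0.1, 0.1, 0.1, 0.1])

```text
time_s: 27.3
tcp_pos: [0.4124, -0.3667, 0.2913]
ee_rot: [[-0.121, -0.987, 0.103], [0.065, 0.096, 0.993], [-0.991, 0.127, 0.053]]
wrist_force: [0.3, 0.1, -3.4]
gripper_width: 0.326
```

```bash
python3 -c "
from h import *
s=st();print(np.array(s['ee_rot']).round(4)[:,0])"
```

```text
t 27.3 tcp [ 0.4124 -0.3667  0.2913] w 0.326 F [ 0.3  0.1 -3.4] M [-0.15 -0.36 -0.02] j [-25.1  16.9   0.6  -0.5 -81.5  19.4]
[-0.1207  0.0651 -0.9906]
```

Emit:
apply_moves(xyz=[[-0.002, -0.01, 0], [-0.003, -0.02, 0], [-0.003, -0.02, 0], [-0.002, -0.01, 0], [0, 0, 0]], twist=[-6, -6, -6, -6, 0], claw=[0.1, 0.1, 0.1, 0.1, 0.1])

```text
time_s: 27.8
tcp_pos: [0.4743, -0.3642, 0.2967]
ee_rot: [[-0.116, -0.94, -0.321], [0.063, -0.33, 0.942], [-0.991, 0.089, 0.097]]
wrist_force: [-0.3, -0.1, -2.4]
gripper_width: 0.327
```

```bash
python3 -c "
from h import *
s=st();print(np.array(s['ee_rot']).round(4)[:,0])"
```

```text
t 27.8 tcp [ 0.4743 -0.3642  0.2967] w 0.327 F [-0.3 -0.1 -2.4] M [-0.13 -0.18  0.  ] j [-22.4  21.4   8.   -0.8 -84.1  41.6]
[-0.1158  0.0627 -0.9913]
```

Emit:
apply_moves(xyz=[[0, 0.01, 0], [0.002, 0.02, 0], [0.002, 0.02, 0], [0.001, 0.01, 0], [0, 0, 0]], twist=[6, 6, 6, 6, 0], claw=[0.1, 0.1, 0.1, 0.1, 0.1])

```text
time_s: 28.3
tcp_pos: [0.4124, -0.3744, 0.2973]
ee_rot: [[-0.117, -0.986, 0.116], [0.063, 0.109, 0.992], [-0.991, 0.124, 0.049]]
wrist_force: [-0.5, -0.2, -2.8]
gripper_width: 0.327
```

```bash
python3 -c "
from h import *
s=st();print(np.array(s['ee_rot']).round(4)[:,0])"
```

```text
t 28.3 tcp [ 0.4124 -0.3744  0.2973] w 0.327 F [-0.5 -0.2 -2.8] M [-0.18 -0.3  -0.03] j [-25.7  17.2   1.7  -0.3 -82.2  19.3]
[-0.1174  0.0629 -0.9911]
```

```bash
python3 -c "
from hang import *
plan([.4068,-.3765,.268],175.8,5,.1,0)"
```

```text
t 28.3 tcp [ 0.4124 -0.3744  0.2973] w 0.327 F [-0.5 -0.2 -2.8] M [-0.18 -0.3  -0.03] j [-25.7  17.2   1.7  -0.3 -82.2  19.3]
yaw 173.68 dyaw 2.12 tilt x [-0.1174  0.0629 -0.9911]
{"xyz": [[0.006, 0.0, -0.001], [0.006, 0.0, -0.001], [0.006, 0.0, -0.001], [0.006, 0.0, -0.001], [0.006, 0.0, -0.001]], "twist": [-0.4, -0.4, -0.4, -0.4, -0.4], "claw": [0.1, 0.1, 0.1, 0.1, 0.1]} maxstep 0.00598943832917661
```

Emit:
apply_moves(xyz=[[0.004, 0, -0.001], [0.006, 0, -0.001], [0.006, 0, -0.001], [0.006, 0, -0.001], [0.004, 0, 0], [0, 0, 0]], twist=[-0.5, -0.5, -0.5, -0.5, 0, 0], claw=[0.1, 0.1, 0.1, 0.1, 0.1, 0.1])

```text
time_s: 28.9
tcp_pos: [0.4099, -0.3768, 0.268]
ee_rot: [[-0.118, -0.99, 0.075], [0.063, 0.068, 0.996], [-0.991, 0.122, 0.055]]
wrist_force: [-0.5, 0.7, -3.8]
gripper_width: 0.326
```

```bash
python3 -c "
from hang import *
plan([.4068,-.3765,.21],175.8,5,.1,0)
hang('h2')
print('jaw',np.array(r.sense()['ee_rot']).round(3))"
```

```text
t 28.9 tcp [ 0.4099 -0.3768  0.268 ] w 0.326 F [-0.5  0.7 -3.8] M [-0.09 -0.29 -0.02] j [-26.1  18.   -1.2  -0.3 -78.4  22.1]
yaw 176.09 dyaw -0.29 tilt x [-0.1177  0.0635 -0.991 ]
{"xyz": [[0.012, -0.001, -0.001], [0.012, -0.001, -0.001], [0.012, -0.001, -0.001], [0.012, -0.001, -0.001], [0.012, -0.001, -0.001]], "twist": [0.1, 0.1, 0.1, 0.1, 0.1], "claw": [0.1, 0.1, 0.1, 0.1, 0.1]} maxstep 0.011625764482593849
t 28.9 tcp [ 0.4099 -0.3768  0.268 ] w 0.326 F [-0.5  0.7 -3.8] M [-0.09 -0.29 -0.02] j [-26.1  18.   -1.2  -0.3 -78.4  22.1]
tilt [-0.118  0.063 -0.991] jaw [-0.99   0.068  0.122] ball [ 0.4099 -0.3768  0.268 ]
jaw [[-0.117 -0.99   0.075]
 [ 0.063  0.068  0.996]
 [-0.991  0.121  0.054]]
```

View pics/h2_side.png

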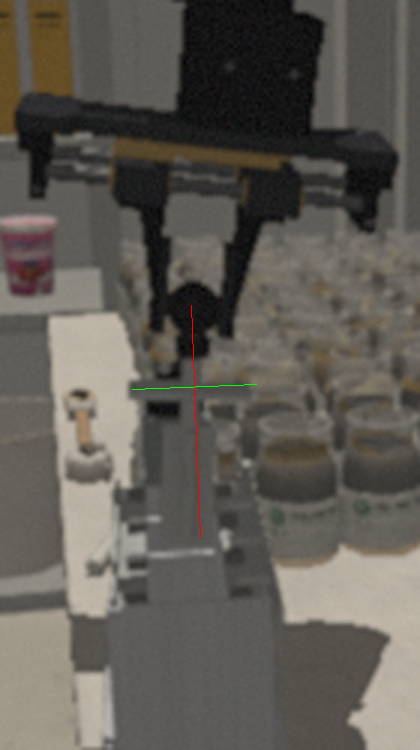

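Emit:
apply_moves(xyz=[[0.005, -0.001, -0.001], [0.008, 0, -0.001], [0.008, 0, -0.001], [0.008, 0, -0.001], [0.008, 0, -0.001], [0.008, 0, -0.001], [0.006, 0, 0], [0, 0, 0]], twist=[0, 0, 0, 0, 0, 0, 0, 0], claw=[0.1, 0.1, 0.1, 0.1, 0.1, 0.1, 0.1, 0.1])

```text
time_s: 29.8
tcp_pos: [0.4042, -0.3801, 0.2131]
ee_rot: [[-0.117, -0.99, 0.075], [0.063, 0.068, 0.996], [-0.991, 0.121, 0.054]]
wrist_force: [-0.3, -0.1, -3.1]
gripper_width: 0.331
```

```bash
python3 -c "
from hang import *
plan([.4068,-.3765,.165],175.8,5,.1,0)
hang('h3')"
```

```text
t 29.8 tcp [ 0.4042 -0.3801  0.2131] w 0.331 F [-0.3 -0.1 -3.1] M [-0.08 -0.26 -0.02] j [-26.6  20.   -6.5  -0.2 -71.2  22.6]
yaw 176.08 dyaw -0.28 tilt x [-0.1169  0.0629 -0.9911]
{"xyz": [[0.01, -0.002, 0.0], [0.01, -0.002, 0.0], [0.01, -0.002, 0.0], [0.01, -0.002, 0.0], [0.01, -0.002, 0.0]], "twist": [0.1, 0.1, 0.1, 0.1, 0.1], "claw": [0.1, 0.1, 0.1, 0.1, 0.1]} maxstep 0.009653191713973793
t 29.8 tcp [ 0.4042 -0.3801  0.2131] w 0.331 F [-0.3 -0.1 -3.1] M [-0.08 -0.26 -0.02] j [-26.6  20.   -6.5  -0.2 -71.2  22.6]
tilt [-0.117  0.063 -0.991] jaw [-0.99   0.068  0.121] ball [ 0.4042 -0.3801  0.2131]
```

View pics/h3_side.png

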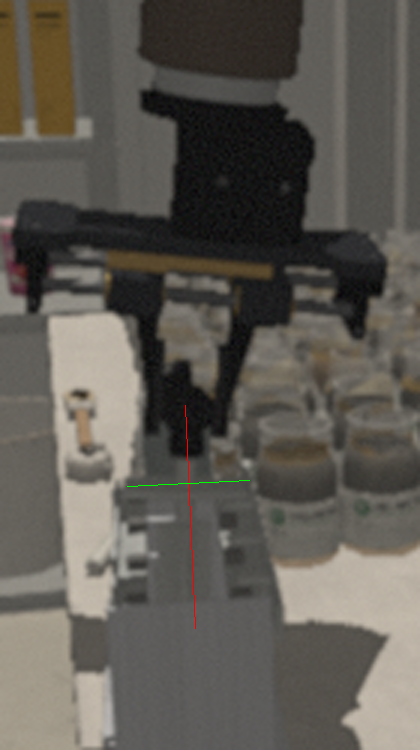

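Emit:
apply_moves(xyz=[[0.006, -0.001, 0.001], [0.009, -0.002, 0.001], [0.009, -0.002, 0], [0.009, -0.001, 0], [0.009, -0.001, 0], [0.006, -0.001, 0], [0.003, 0, 0], [0, 0, 0]], twist=[0, 0, 0, 0, 0, 0, 0, 0], claw=[0.1, 0.1, 0.1, 0.1, 0.1, 0.1, 0.1, 0.1])

```text
time_s: 30.7
tcp_pos: [0.4077, -0.3757, 0.1585]
ee_rot: [[-0.115, -0.991, 0.074], [0.061, 0.067, 0.996], [-0.992, 0.119, 0.052]]
wrist_force: [0.3, 0.2, -3.2]
gripper_width: 0.325
```

```bash
python3 -c "
from hang import *
plan([.4058,-.3765,.155],175.8,3,.1,0)
hang('h4')"
```

```text
t 30.7 tcp [ 0.4077 -0.3757  0.1585] w 0.325 F [ 0.3  0.2 -3.2] M [-0.16 -0.26  0.03] j [-26.   22.7 -10.8  -0.3 -64.   22.1]
yaw 176.12 dyaw -0.32 tilt x [-0.1146  0.0608 -0.9916]
{"xyz": [[0.001, 0.0, -0.0], [0.001, 0.0, -0.0], [0.001, 0.0, -0.0]], "twist": [0.1, 0.1, 0.1], "claw": [0.1, 0.1, 0.1]} maxstep 0.00135313858557325
t 30.7 tcp [ 0.4077 -0.3757  0.1585] w 0.325 F [ 0.3  0.2 -3.2] M [-0.16 -0.26  0.03] j [-26.   22.7 -10.8  -0.3 -64.   22.1]
tilt [-0.115  0.061 -0.992] jaw [-0.991  0.067  0.119] ball [ 0.4077 -0.3757  0.1585]
```

View pics/h4_side.png

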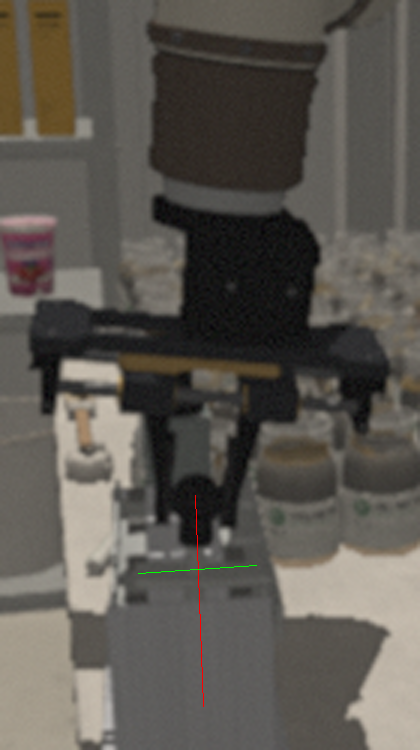

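View pics/h4_top.png

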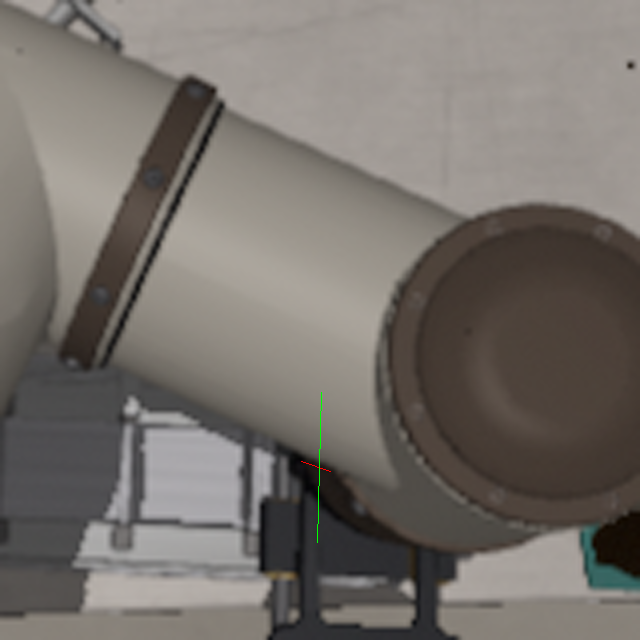

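Emit:
apply_moves(xyz=[[0.002, 0.001, 0], [0.002, 0, 0], [0.002, 0, 0], [0, 0, 0]], twist=[0, 0, 0, 0], claw=[0.1, 0.1, 0.1, 0.1])

```text
time_s: 31.2
tcp_pos: [0.4071, -0.3764, 0.1549]
ee_rot: [[-0.11, -0.991, 0.073], [0.057, 0.067, 0.996], [-0.992, 0.114, 0.049]]
wrist_force: [0.3, 0.7, -1.7]
gripper_width: 0.322
```

```bash
python3 -c "
from hang import *
hang('h5',(200,140,340,290))"
```

```text
t 31.2 tcp [ 0.4071 -0.3764  0.1549] w 0.322 F [ 0.3  0.7 -1.7] M [-0.04 -0.27 -0.05] j [-26.1  22.7 -11.3  -0.2 -63.1  22.2]
tilt [-0.11   0.057 -0.992] jaw [-0.991  0.067  0.114] ball [ 0.4071 -0.3764  0.1549]
```

View pics/h5_side.png

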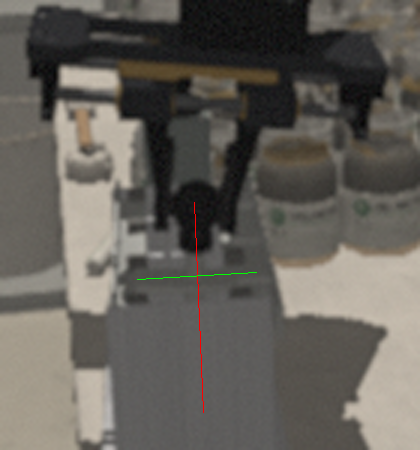

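Emit:
apply_moves(xyz=[[0.002, 0, 0], [0.002, 0, 0], [0.002, 0, 0], [0.001, 0, 0]], twist=[0, 0, 0, 0], claw=[0.1, 0.1, 0.1, 0.1])

```text
time_s: 31.7
tcp_pos: [0.4067, -0.3775, 0.1545]
ee_rot: [[-0.109, -0.992, 0.07], [0.052, 0.065, 0.997], [-0.993, 0.112, 0.045]]
wrist_force: [-0.3, 2.1, 1.5]
gripper_width: 0.323
```

```bash
python3 -c "
from hang import *
hang('h6',(200,140,340,290))"
```

```text
t 31.7 tcp [ 0.4067 -0.3775  0.1545] w 0.323 F [-0.3  2.1  1.5] M [ 0.48 -0.04 -0.01] j [-26.1  22.7 -11.6   0.1 -62.7  22.2]
tilt [-0.109  0.052 -0.993] jaw [-0.992  0.065  0.112] ball [ 0.4067 -0.3775  0.1545]
```

View pics/h6_side.png

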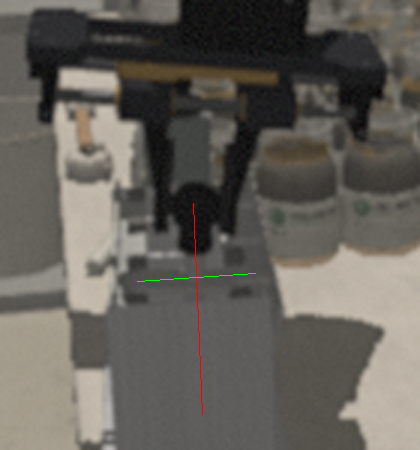

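```bash
python3 -c "
from look import *
crop('side','z1.png',(225,195,305,255),10)"
```

```text
(no output)
```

View pics/z1.png

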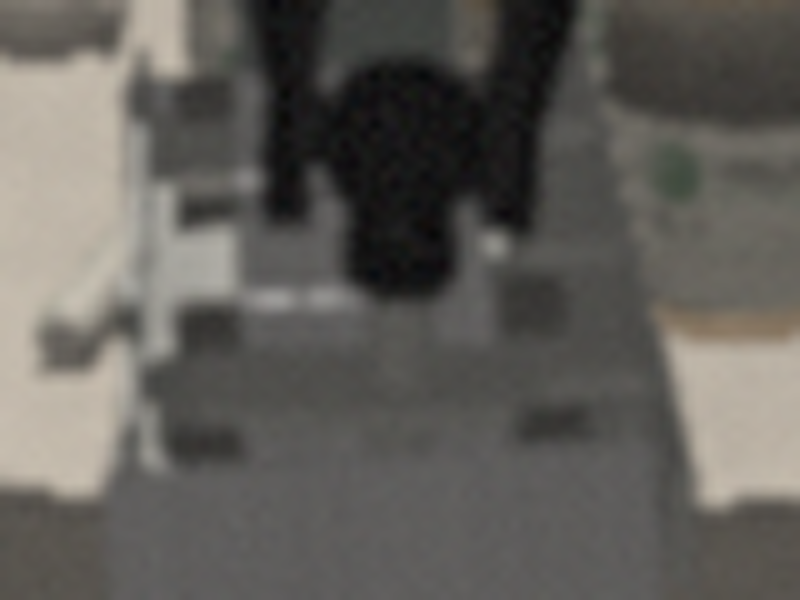

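Emit:
apply_moves(xyz=[[0, 0, 0], [0, 0, 0], [0, 0, 0], [0, 0, 0], [0, 0, 0]], twist=[0, 0, 0, 0, 0], claw=[0.32, 0.33, 0.34, 0.36, 0.4])

```text
time_s: 32.35
tcp_pos: [0.4058, -0.3773, 0.1532]
ee_rot: [[-0.111, -0.991, 0.071], [0.053, 0.065, 0.996], [-0.992, 0.115, 0.045]]
wrist_force: [-0.8, 0.2, -0.7]
gripper_width: 0.382
```

```bash
python3 -c "
from look import *
st()
crop('side','z2.png',(225,195,305,255),10)"
```

```text
t 32.35 tcp [ 0.4058 -0.3773  0.1532] w 0.382 F [-0.8  0.2 -0.7] M [-0.02 -0.08  0.04] j [-26.1  22.7 -11.7   0.1 -62.7  22.2]
```

View pics/z2.png

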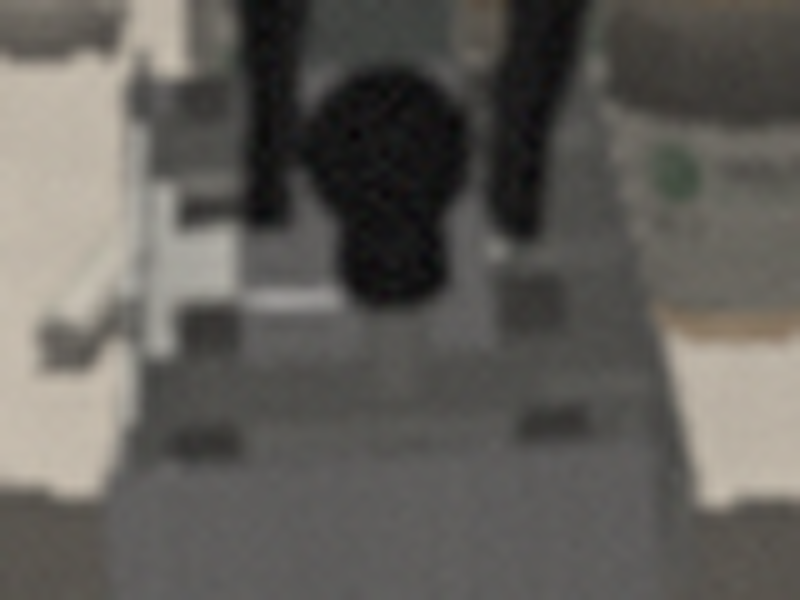

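Emit:
apply_moves(xyz=[[0, 0, 0], [0, 0, 0], [-0.005, 0, 0], [-0.015, 0, 0], [-0.02, 0, 0], [-0.02, 0, 0], [-0.02, 0, 0], [0, 0, 0]], twist=[0, 0, 0, 0, 0, 0, 0, 0], claw=[0.5, 0.55, 0.55, 0.55, 0.55, 0.55, 0.55, 0.55])

```text
time_s: 33.2
tcp_pos: [0.417, -0.3829, 0.2371]
ee_rot: [[-0.108, -0.992, 0.07], [0.05, 0.065, 0.997], [-0.993, 0.111, 0.042]]
wrist_force: [0.1, -0.1, 0.1]
gripper_width: 0.547
```

```bash
python3 -c "
from look import *
st()
p=crop('side','z3.png',(215,150,325,260),6)
q=[.4047,-.3167,-.0735];c,sn=np.cos(q[2]),np.sin(q[2])
k=lambda x,y,z:np.array([q[0]+c*x-sn*y,q[1]+sn*x+c*y,z])
print((proj(p,[k(0,-.06,.153),k(-.034,-.06,.11),k(.034,-.06,.11)])-[215,150]+.5)*6)"
```

```text
t 33.2 tcp [ 0.417  -0.3829  0.2371] w 0.547 F [ 0.1 -0.1  0.1] M [-0.1  -0.21  0.06] j [-26.1  19.6  -3.5   0.2 -73.7  22.2]
[[274.13232843 351.72049566]
 [161.00460399 498.17948413]
 [398.07524698 483.96307467]]
```

View pics/z3.png

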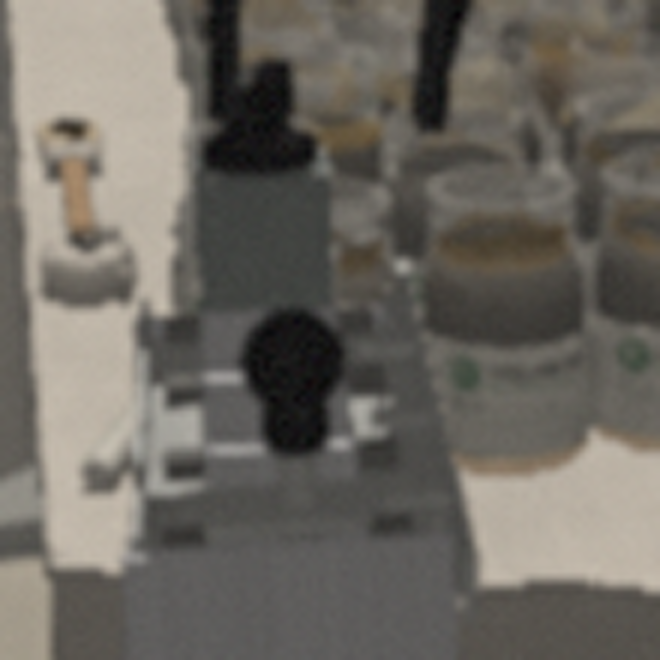

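```bash
python3 -c "
from look import *
plan([.416,-.192,.225],157,10,.5,1)"
```

```text
t 33.25 tcp [ 0.4162 -0.3822  0.2354] w 0.555 F [ 1.   0.4 -0.3] M [-0.09 -0.17  0.04] j [-26.1  19.7  -3.7   0.1 -73.6  22.2]
yaw 176.26 dyaw -19.26 tilt x [-0.1098  0.0519 -0.9926]
{"xyz": [[0.002, 0.001, 0.019], [0.002, 0.002, 0.019], [0.002, 0.002, 0.019], [0.002, 0.003, 0.019], [0.002, 0.004, 0.019], [0.002, 0.004, 0.018], [0.002, 0.005, 0.018], [0.002, 0.005, 0.018], [0.003, 0.006, 0.018], [0.003, 0.007, 0.018], [0, 0, 0]], "twist": [1.9, 1.9, 1.9, 1.9, 1.9, 1.9, 1.9, 1.9, 1.9, 1.9, 0], "claw": [0.5, 0.5, 0.5, 0.5, 0.5, 0.5, 0.5, 0.5, 0.5, 0.5, 0.5]} maxstep 0.019048453500329673
```

Emit:
apply_moves(xyz=[[0.002, 0.001, 0.012], [0.002, 0.002, 0.018], [0.002, 0.002, 0.019], [0.002, 0.003, 0.019], [0.002, 0.004, 0.019], [0.002, 0.004, 0.018], [0.002, 0.005, 0.018], [0.002, 0.005, 0.018], [0.002, 0.006, 0.018], [0.002, 0.006, 0.012], [0, 0, 0]], twist=[1.9, 1.9, 1.9, 1.9, 1.9, 1.9, 1.9, 1.9, 1.9, 1.9, 0], claw=[0.5, 0.5, 0.5, 0.5, 0.5, 0.5, 0.5, 0.5, 0.5, 0.5, 0.5])

```text
time_s: 34.35
tcp_pos: [0.4086, -0.1958, 0.213]
ee_rot: [[-0.127, -0.905, 0.406], [0.062, 0.401, 0.914], [-0.99, 0.141, 0.005]]
wrist_force: [0.0, -0.3, -0.4]
gripper_width: 0.502
```

```bash
python3 -c "
from look import *
plan([.415,-.188,.181],157,6,.5,1)
crop('side','z4.png',(200,80,330,210),6)"
```

```text
t 34.35 tcp [ 0.4086 -0.1958  0.213 ] w 0.502 F [ 0.  -0.3 -0.4] M [-0.11 -0.2  -0.06] j [ -6.8  10.6 -18.7  -2.9 -68.4 -15.9]
yaw 156.08 dyaw 0.92 tilt x [-0.1271  0.0623 -0.9899]
{"xyz": [[0.005, -0.001, 0.002], [0.005, -0.001, 0.002], [0.005, -0.001, 0.002], [0.005, -0.001, 0.002], [0.005, -0.001, 0.002], [0.005, -0.001, 0.002], [0, 0, 0]], "twist": [-0.2, -0.2, -0.2, -0.2, -0.2, -0.2, 0], "claw": [0.5, 0.5, 0.5, 0.5, 0.5, 0.5, 0.5]} maxstep 0.005585303322066219
```

View pics/z4.png

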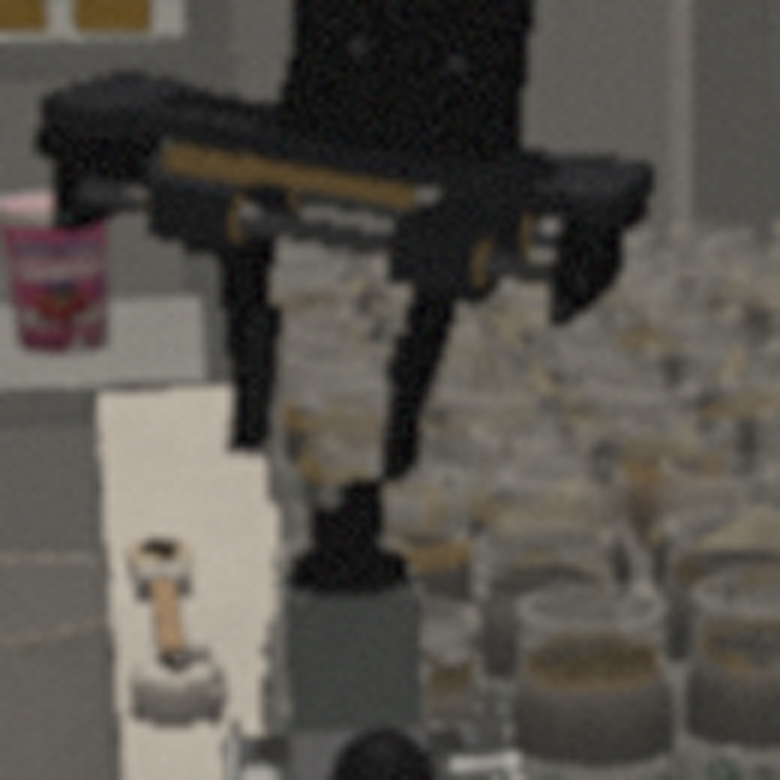

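Emit:
apply_moves(xyz=[[0.005, -0.001, 0.002], [0.006, -0.001, 0.002], [0.006, -0.001, 0.002], [0.006, -0.001, 0.002], [0.005, -0.001, 0.001], [0.003, 0, 0], [0, 0, 0]], twist=[0, 0, 0, 0, 0, 0, 0], claw=[0.5, 0.5, 0.5, 0.5, 0.5, 0.5, 0.5])

```text
time_s: 35.1
tcp_pos: [0.4144, -0.19, 0.1786]
ee_rot: [[-0.127, -0.905, 0.406], [0.061, 0.402, 0.914], [-0.99, 0.14, 0.004]]
wrist_force: [-0.1, -0.8, 0.2]
gripper_width: 0.502
```

```bash
python3 -c "
from look import *
plan([.415,-.188,.182],157,3,.5,1)
crop('side','z5.png',(200,80,330,210),6)"
```

```text
t 35.1 tcp [ 0.4144 -0.19    0.1786] w 0.502 F [-0.1 -0.8  0.2] M [-0.19 -0.36  0.  ] j [ -6.   12.9 -21.2  -3.  -63.6 -16.5]
yaw 156.06 dyaw 0.94 tilt x [-0.1266  0.0607 -0.9901]
{"xyz": [[-0.001, 0.0, 0.001], [-0.001, 0.0, 0.001], [-0.001, 0.0, 0.001], [0, 0, 0]], "twist": [-0.3, -0.3, -0.3, 0], "claw": [0.5, 0.5, 0.5, 0.5]} maxstep 0.0013194151693776415
```

View pics/z5.png

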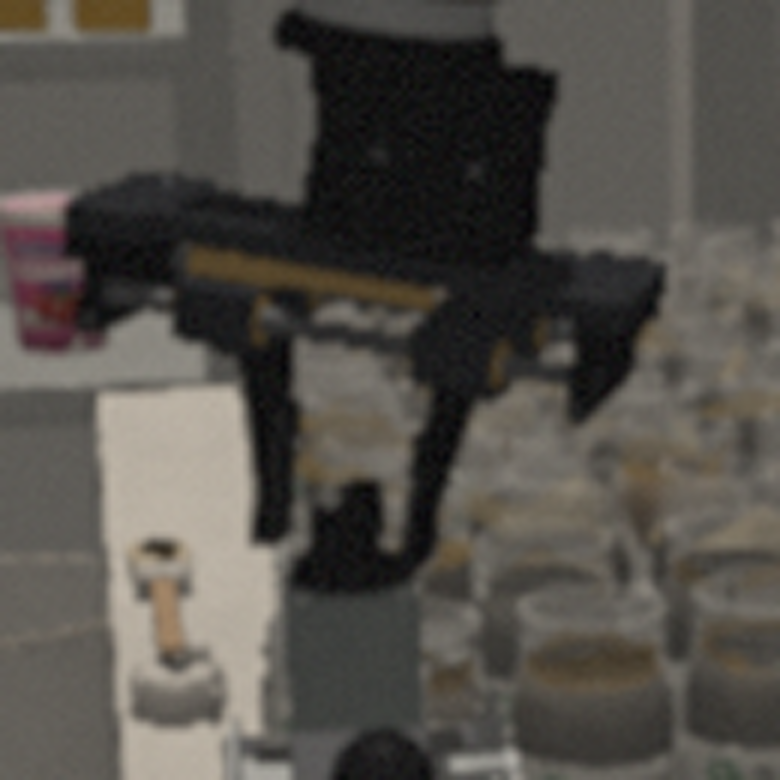

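Emit:
apply_moves(xyz=[[-0.002, 0, 0.001], [0, 0, 0], [0, 0, 0], [0, 0, 0], [0, 0, 0], [0, 0, 0], [0, 0, 0], [0, 0, 0], [0, 0, 0], [0, 0, 0], [0, 0, 0]], twist=[0, 0, 0, 0, 0, 0, 0, 0, 0, 0, 0], claw=[0.5, 0.3, 0.1, 0, 0, 0, 0, 0, 0, 0, 0])

```text
time_s: 36.25
tcp_pos: [0.4149, -0.1892, 0.1801]
ee_rot: [[-0.126, -0.905, 0.407], [0.061, 0.403, 0.913], [-0.99, 0.14, 0.005]]
wrist_force: [0.6, -0.6, -1.5]
gripper_width: 0.178
```

```bash
python3 -c "
from look import *
plan([.415,-.188,.182],157,3,.5,1)
crop('side','z6.png',(200,80,330,210),6)"
```

```text
t 36.25 tcp [ 0.4149 -0.1892  0.1801] w 0.178 F [ 0.6 -0.6 -1.5] M [-0.5  -0.67  0.01] j [ -5.9  12.8 -21.   -3.1 -63.8 -16.6]
yaw 156.0 dyaw 1.0 tilt x [-0.1257  0.0614 -0.9902]
{"xyz": [[-0.001, 0.0, 0.0], [-0.001, 0.0, 0.0], [-0.001, 0.0, 0.0], [0, 0, 0]], "twist": [-0.3, -0.3, -0.3, 0], "claw": [0.5, 0.5, 0.5, 0.5]} maxstep 0.000745153480459539
```

Emit:
apply_moves(xyz=[[0, 0.002, 0], [0, 0.002, 0], [0, 0.002, 0]], twist=[0, 0, 0], claw=[0, 0, 0])

```text
time_s: 36.6
tcp_pos: [0.4147, -0.189, 0.1801]
ee_rot: [[-0.112, -0.906, 0.407], [0.056, 0.403, 0.913], [-0.992, 0.125, 0.005]]
wrist_force: [5.5, -5.9, -6.6]
gripper_width: 0.175
```

```bash
python3 -c "
from look import *
plan([.415,-.188,.182],157,3,.5,0)"
```

```text
t 36.6 tcp [ 0.4147 -0.189   0.1801] w 0.175 F [ 5.5 -5.9 -6.6] M [-1.82 -1.99  0.09] j [ -5.7  12.3 -21.6  -2.9 -62.8 -16.8]
yaw 156.02 dyaw 0.98 tilt x [-0.1125  0.0559 -0.9921]
{"xyz": [[-0.001, 0.0, 0.0], [-0.001, 0.0, 0.0], [-0.001, 0.0, 0.0]], "twist": [-0.3, -0.3, -0.3], "claw": [0.5, 0.5, 0.5]} maxstep 0.0007087999076451007
```

Emit:
apply_moves(xyz=[[0, 0.002, 0], [0, 0.002, 0], [0, 0.002, 0], [0, 0.002, 0], [0, 0.002, 0], [0, 0.002, 0]], twist=[0, 0, 0, 0, 0, 0], claw=[0, 0, 0, 0, 0, 0])

```text
time_s: 37.2
tcp_pos: [0.4146, -0.1889, 0.1804]
ee_rot: [[-0.086, -0.91, 0.406], [0.045, 0.404, 0.914], [-0.995, 0.097, 0.006]]
wrist_force: [5.4, -4.8, -6.4]
gripper_width: 0.171
```

```bash
python3 -c "
from look import *
plan([.415,-.188,.182],157,3,.5,0)"
```

```text
t 37.2 tcp [ 0.4146 -0.1889  0.1804] w 0.171 F [ 5.4 -4.8 -6.4] M [-1.87 -1.91  0.02] j [ -5.4  11.4 -22.8  -2.4 -60.9 -17.3]
yaw 156.08 dyaw 0.92 tilt x [-0.0861  0.0446 -0.9953]
{"xyz": [[-0.001, 0.0, 0.0], [-0.001, 0.0, 0.0], [-0.001, 0.0, 0.0]], "twist": [-0.3, -0.3, -0.3], "claw": [0.5, 0.5, 0.5]} maxstep 0.000626856601273774
```

Emit:
apply_moves(xyz=[[0, 0.003, 0], [0, 0.003, 0], [0, 0.003, 0], [0, 0.003, 0], [0, 0.003, 0], [0, 0.003, 0], [0, 0.003, 0], [0, 0.003, 0], [0, 0.003, 0], [0, 0.003, 0]], twist=[0, 0, 0, 0, 0, 0, 0, 0, 0, 0], claw=[0, 0, 0, 0, 0, 0, 0, 0, 0, 0])

```text
time_s: 38.2
tcp_pos: [0.4143, -0.1887, 0.181]
ee_rot: [[-0.022, -0.915, 0.402], [0.017, 0.402, 0.916], [-1.0, 0.027, 0.007]]
wrist_force: [7.8, -7.9, -9.5]
gripper_width: 0.155
```

```bash
python3 -c "
from look import *
plan([.415,-.188,.182],157,3,.5,0)"
```

```text
t 38.2 tcp [ 0.4143 -0.1887  0.181 ] w 0.155 F [ 7.8 -7.9 -9.5] M [-2.49 -2.4  -0.05] j [ -4.5   9.3 -25.8  -1.1 -56.3 -18.6]
yaw 156.3 dyaw 0.7 tilt x [-0.0216  0.0172 -0.9996]
{"xyz": [[-0.0, -0.0, 0.0], [-0.0, -0.0, 0.0], [-0.0, -0.0, 0.0]], "twist": [-0.2, -0.2, -0.2], "claw": [0.5, 0.5, 0.5]} maxstep 0.000471799750467312
```

Emit:
apply_moves(xyz=[[0, 0.003, 0], [0, 0.003, 0], [0, 0.003, 0], [0, 0.003, 0], [0, 0, 0], [0, 0, 0], [0, 0, 0], [-0.01, 0, 0], [-0.025, 0, 0], [-0.025, 0, 0], [-0.01, 0, 0], [0, 0, 0]], twist=[0, 0, 0, 0, 0, 0, 0, 0, 0, 0, 0, 0], claw=[0, 0, 0, 0, 0.1, 0.3, 0.5, 0.5, 0.5, 0.5, 0.5, 0.5])

```text
time_s: 39.4
tcp_pos: [0.4107, -0.1883, 0.2549]
ee_rot: [[-0.005, -0.916, 0.4], [0.008, 0.4, 0.916], [-1.0, 0.008, 0.005]]
wrist_force: [-0.6, 0.5, -0.4]
gripper_width: 0.498
```

```bash
python3 -c "
from look import *
plan([.52,-.25,.25],-150,12,.5,0)
crop('side','z7.png',(200,80,330,270),4);crop('top','t21.png',(220,90,440,305),3.4)"
```

```text
t 39.4 tcp [ 0.4107 -0.1883  0.2549] w 0.498 F [-0.6  0.5 -0.4] M [0.   0.04 0.  ] j [ -4.2   4.3 -20.3  -0.5 -65.8 -19.2]
yaw 156.4 dyaw 53.6 tilt x [-0.005   0.0081 -1.    ]
{"xyz": [[0.0, -0.01, -0.001], [0.0, -0.01, -0.002], [0.0, -0.01, -0.003], [0.0, -0.01, -0.003], [0.0, -0.01, -0.004], [0.0, -0.009, -0.005], [0.0, -0.009, -0.006], [0.0, -0.008, -0.006], [0.0, -0.008, -0.007], [0.0, -0.007, -0.008], [0.0, -0.007, -0.008], [0.0, -0.006, -0.009]], "twist": [-4.5, -4.5, -4.5, -4.5, -4.5, -4.5, -4.5, -4.5, -4.5, -4.5, -4.5, -4.5], "claw": [0.5, 0.5, 0.5, 0.5, 0.5, 0.5, 0.5, 0.5, 0.5, 0.5, 0.5, 0.5]} maxstep 0.010464020397008115
```

View pics/z7.png

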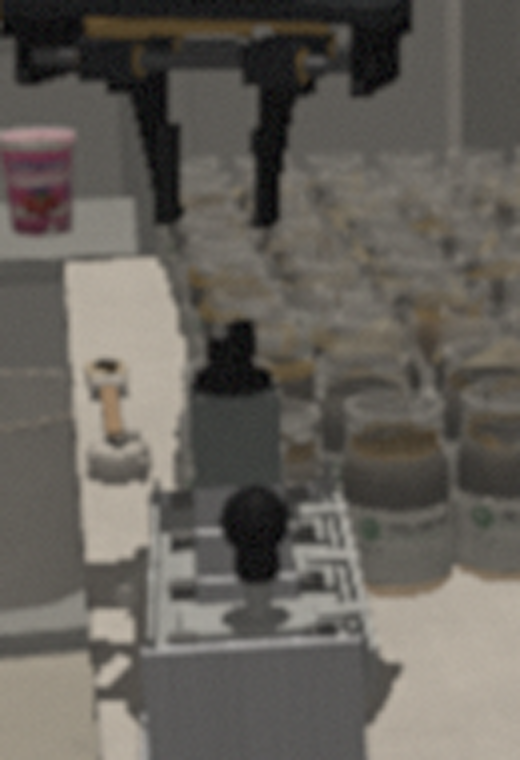

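View pics/t21.png

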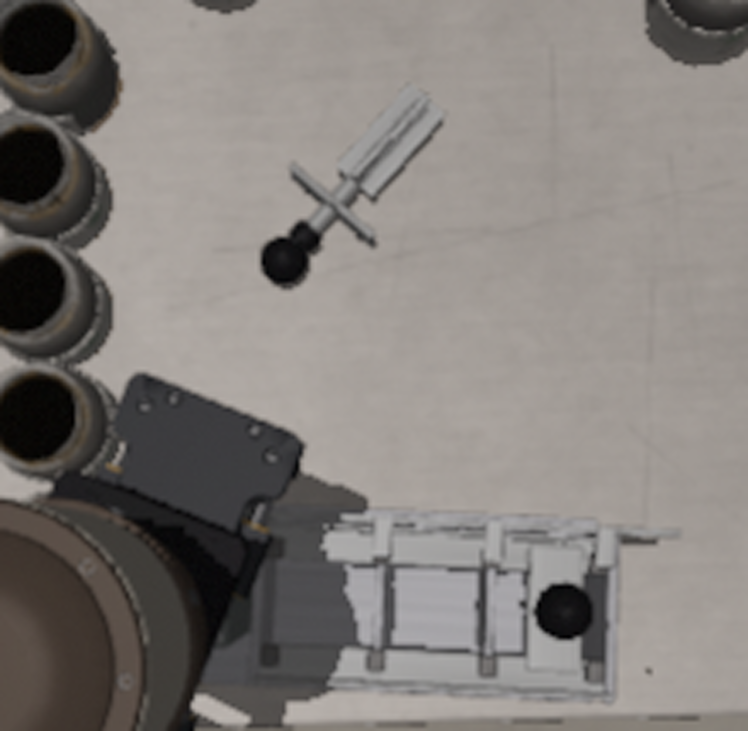

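Emit:
apply_moves(xyz=[[0, 0, 0], [0, 0, 0], [0, 0, 0], [0, 0, 0], [0, 0, 0], [0, 0, 0], [0, 0, 0], [0, 0, 0]], twist=[-4, -8, -8, -8, -8, -8, -4, 0], claw=[0.75, 0.75, 0.75, 0.75, 0.75, 0.75, 0.75, 0.75])

```text
time_s: 40.3
tcp_pos: [0.4031, -0.1863, 0.2418]
ee_rot: [[-0.032, -0.896, -0.442], [0.015, -0.443, 0.897], [-0.999, 0.022, 0.027]]
wrist_force: [0.1, 0.0, -0.0]
gripper_width: 0.748
```

```bash
python3 -c "
from look import *
plan([.616,-.236,.15],None,10,.75,1)"
```

```text
t 40.3 tcp [ 0.4031 -0.1863  0.2418] w 0.748 F [ 0.1  0.  -0. ] M [0.   0.07 0.02] j [ -4.2   4.9 -21.5  -0.8 -65.5  30.8]
yaw -153.72 dyaw 0 tilt x [-0.0322  0.0146 -0.9994]
{"xyz": [[0.008, -0.017, -0.014], [0.008, -0.017, -0.014], [0.008, -0.017, -0.014], [0.008, -0.017, -0.014], [0.008, -0.017, -0.014], [0.008, -0.017, -0.014], [0.008, -0.017, -0.014], [0.008, -0.017, -0.014], [0.008, -0.017, -0.014], [0.008, -0.017, -0.014], [0, 0, 0]], "twist": [0.0, 0.0, 0.0, 0.0, 0.0, 0.0, 0.0, 0.0, 0.0, 0.0, 0], "claw": [0.75, 0.75, 0.75, 0.75, 0.75, 0.75, 0.75, 0.75, 0.75, 0.75, 0.75]} maxstep 0.023707467820603824
```

Emit:
apply_moves(xyz=[[0, -0.008, -0.007], [0.004, -0.016, -0.013], [0.008, -0.018, -0.015], [0.008, -0.018, -0.015], [0.008, -0.018, -0.015], [0.008, -0.018, -0.015], [0.008, -0.018, -0.015], [0.008, -0.018, -0.015], [0.008, -0.018, -0.015], [0.008, -0.014, -0.01], [0, -0.006, -0.004], [0, 0, 0]], twist=[0, 0, 0, 0, 0, 0, 0, 0, 0, 0, 0, 0], claw=[0.75, 0.75, 0.75, 0.75, 0.75, 0.75, 0.75, 0.75, 0.75, 0.75, 0.75, 0.75])

```text
time_s: 41.5
tcp_pos: [0.6259, -0.2399, 0.1508]
ee_rot: [[-0.045, -0.904, -0.426], [0.016, -0.427, 0.904], [-0.999, 0.033, 0.034]]
wrist_force: [0.1, -0.1, -0.2]
gripper_width: 0.753
```

```bash
python3 -c "
from look import *
plan([.616,-.236,.06],None,6,.75,1)
crop('side','z8.png',(260,100,460,280),4)"
```

```text
t 41.5 tcp [ 0.6259 -0.2399  0.1508] w 0.753 F [ 0.1 -0.1 -0.2] M [0.04 0.08 0.05] j [ -7.4  31.4   3.3  -0.7 -64.6  33. ]
yaw -154.69 dyaw 0 tilt x [-0.0447  0.0162 -0.9989]
{"xyz": [[0.015, 0.001, 0.001], [0.015, 0.001, 0.001], [0.015, 0.001, 0.001], [0.015, 0.001, 0.001], [0.015, 0.001, 0.001], [0.015, 0.001, 0.001], [0, 0, 0]], "twist": [0.0, 0.0, 0.0, 0.0, 0.0, 0.0, 0], "claw": [0.75, 0.75, 0.75, 0.75, 0.75, 0.75, 0.75]} maxstep 0.01524097811621649
```

View pics/z8.png

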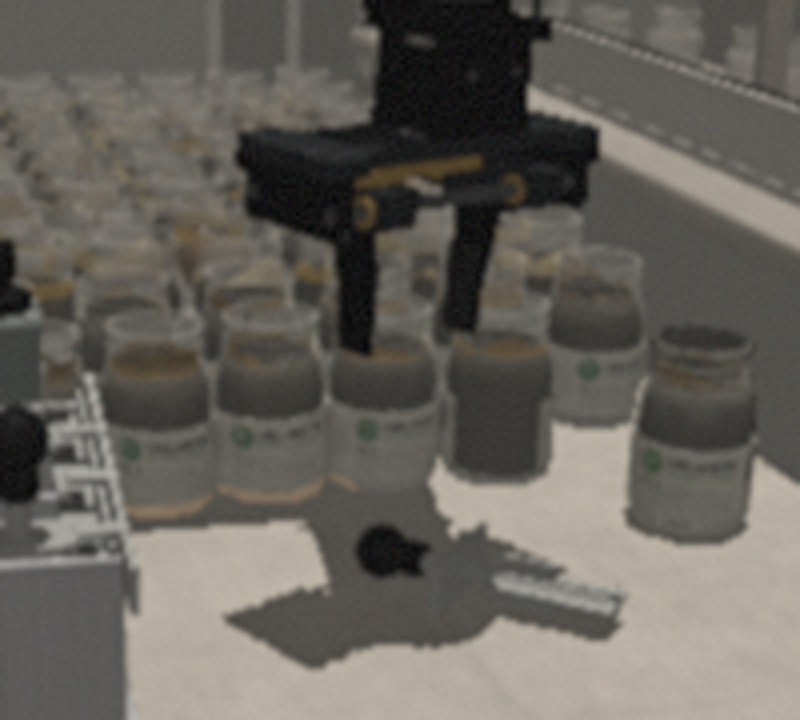

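Emit:
apply_moves(xyz=[[0.006, 0.001, 0.001], [0.013, 0.001, 0.001], [0.014, 0.001, 0.001], [0.014, 0.001, 0.001], [0.014, 0.001, 0.001], [0.014, 0.001, 0.001], [0.01, 0, 0], [0.006, 0, 0], [0, 0, 0]], twist=[0, 0, 0, 0, 0, 0, 0, 0, 0], claw=[0.75, 0.75, 0.75, 0.75, 0.75, 0.75, 0.75, 0.75, 0.75])

```text
time_s: 42.45
tcp_pos: [0.6067, -0.2337, 0.0574]
ee_rot: [[-0.044, -0.905, -0.424], [0.018, -0.425, 0.905], [-0.999, 0.032, 0.035]]
wrist_force: [-0.1, -0.8, 0.5]
gripper_width: 0.751
```

```bash
python3 -c "
from look import *
plan([.616,-.236,.021],None,5,.75,1)
p=crop('side','z9.png',(300,150,440,270),5)
print(onz(p,(354.8,236.8),.015))"
```

```text
t 42.45 tcp [ 0.6067 -0.2337  0.0574] w 0.751 F [-0.1 -0.8  0.5] M [-0.04  0.05  0.03] j [ -7.2  35.   -5.2  -0.9 -52.4  32.9]
yaw -154.82 dyaw 0 tilt x [-0.0437  0.0177 -0.9989]
{"xyz": [[0.007, -0.002, -0.001], [0.007, -0.002, -0.001], [0.007, -0.002, -0.001], [0.007, -0.002, -0.001], [0.007, -0.002, -0.001], [0, 0, 0]], "twist": [0.0, 0.0, 0.0, 0.0, 0.0, 0], "claw": [0.75, 0.75, 0.75, 0.75, 0.75, 0.75]} maxstep 0.00753153819619497
[ 0.61738781 -0.23392578  0.015     ]
```

View pics/z9.png

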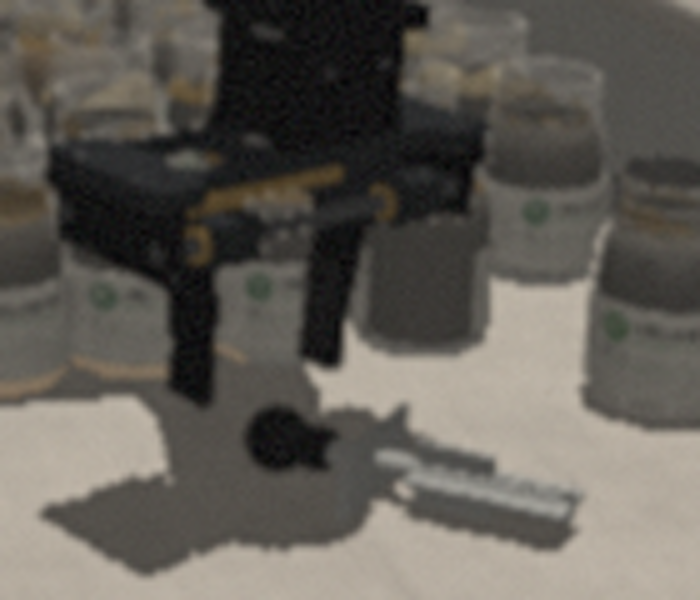

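Ball A is unmoved at (355,237) in the side view; fingers straddle it. Descending.

Emit:
apply_moves(xyz=[[0.005, -0.002, -0.001], [0.007, -0.002, -0.001], [0.007, -0.002, -0.001], [0.007, -0.002, -0.001], [0.006, -0.001, -0.001], [0.003, 0, 0], [0, 0, 0], [0, 0, 0]], twist=[0, 0, 0, 0, 0, 0, 0, 0], claw=[0.75, 0.75, 0.75, 0.75, 0.75, 0.75, 0.75, 0.75])

```text
time_s: 43.3
tcp_pos: [0.6184, -0.2343, 0.0207]
ee_rot: [[-0.039, -0.904, -0.425], [0.017, -0.426, 0.905], [-0.999, 0.029, 0.032]]
wrist_force: [0.5, 1.0, -0.2]
gripper_width: 0.749
```

```bash
python3 -c "
from look import *
plan([.6165,-.235,.021],None,2,.75,1)"
```

```text
t 43.3 tcp [ 0.6184 -0.2343  0.0207] w 0.749 F [ 0.5  1.  -0.2] M [-0.01  0.04 -0.02] j [ -7.1  38.2  -5.1  -0.9 -49.   32.8]
yaw -154.79 dyaw 0 tilt x [-0.0394  0.0165 -0.9991]
{"xyz": [[-0.0, 0.001, 0.0], [-0.0, 0.001, 0.0], [0, 0, 0]], "twist": [0.0, 0.0, 0], "claw": [0.75, 0.75, 0.75]} maxstep 0.0010162570772984656
```

Emit:
apply_moves(xyz=[[0, 0.001, 0], [0, 0, 0], [0, 0, 0], [0, 0, 0], [0, 0, 0], [0, 0, 0]], twist=[0, 0, 0, 0, 0, 0], claw=[0.6, 0.45, 0.3, 0.15, 0.1, 0.1])

```text
time_s: 43.9
tcp_pos: [0.6177, -0.2349, 0.0221]
ee_rot: [[-0.038, -0.905, -0.425], [0.016, -0.426, 0.905], [-0.999, 0.027, 0.031]]
wrist_force: [-0.4, 0.4, 0.9]
gripper_width: 0.324
```

Emit:
apply_moves(xyz=[[0, -0.001, -0.003], [0, -0.002, -0.006], [0, -0.002, -0.006], [0, -0.002, -0.006], [0, -0.002, -0.006], [0, -0.002, -0.006], [0, -0.002, -0.006], [0, -0.002, -0.005], [0, 0, 0], [0, 0, 0], [0, 0, 0], [0, 0, 0]], twist=[0, 0, 0, 0, 0, 0, 0, 0, 0, 0, 0, 0], claw=[0.1, 0.1, 0.1, 0.1, 0.1, 0.1, 0.1, 0.1, 0.2, 0.35, 0.5, 0.75])

```text
time_s: 45.1
tcp_pos: [0.6526, -0.2716, 0.021]
ee_rot: [[-0.039, -0.905, -0.424], [0.017, -0.425, 0.905], [-0.999, 0.028, 0.032]]
wrist_force: [0.3, 0.9, -0.3]
gripper_width: 0.455
```

```bash
python3 -c "
from look import *
st()
p=crop('side','z10.png',(300,150,460,270),5)"
```

```text
t 45.1 tcp [ 0.6526 -0.2716  0.021 ] w 0.455 F [ 0.3  0.9 -0.3] M [-0.03  0.02  0.03] j [ -9.8  41.8   2.4  -0.7 -53.   35.4]
```

View pics/z10.png

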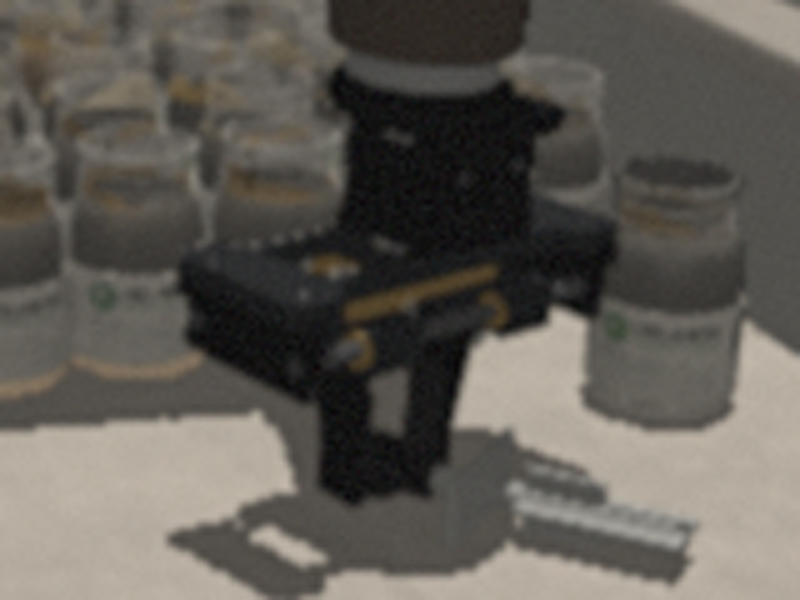

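```bash
python3 -c "
from look import *
p=cap('side')
b=np.array([.6525,-.2715,.015])
for az in(-36,-40,-44,-48):
    a=np.radians(az);uv=proj(p,[b+np.array([np.cos(a),np.sin(a),0])*L for L in(0,.048,.135)]);print(az,((uv-[300,150]+.5)*5).round(0).tolist())
    y=np.array([-np.sin(a),np.cos(a),0]);x=np.array([np.cos(a),np.sin(a),0]); print('   plate bottoms',((proj(p,[b+.0455*x+.034*y-[0,0,.015],b+.0455*x-.034*y-[0,0,.015]])-[300,150]+.5)*5).round(0).tolist())
st()
"
```

```text
-36 [[381.0, 464.0], [492.0, 483.0], [702.0, 519.0]]
   plate bottoms [[502.0, 482.0], [464.0, 548.0]]
-40 [[381.0, 464.0], [489.0, 486.0], [697.0, 529.0]]
   plate bottoms [[506.0, 486.0], [456.0, 550.0]]
-44 [[381.0, 464.0], [487.0, 489.0], [691.0, 538.0]]
   plate bottoms [[508.0, 490.0], [448.0, 552.0]]
-48 [[381.0, 464.0], [483.0, 492.0], [683.0, 547.0]]
   plate bottoms [[511.0, 494.0], [439.0, 554.0]]
t 45.2 tcp [ 0.6523 -0.2714  0.0209] w 0.54 F [-0.3 -0.5  0.3] M [-0.1   0.02  0.02] j [ -9.8  41.8   2.4  -0.7 -53.1  35.4]
```

Emit:
apply_moves(xyz=[[-0.001, 0, 0], [0, 0, 0], [-0.001, 0, 0], [0, 0, 0], [0, 0, 0], [0, 0, 0], [0, 0, 0]], twist=[-3, -5, -5, -5, -4.5, 0, 0], claw=[0.75, 0.75, 0.75, 0.75, 0.75, 0.75, 0.75])

```text
time_s: 45.9
tcp_pos: [0.6537, -0.2725, 0.0215]
ee_rot: [[-0.037, -0.663, -0.748], [0.015, -0.749, 0.663], [-0.999, 0.013, 0.037]]
wrist_force: [0.0, 1.1, -0.9]
gripper_width: 0.751
```

```bash
python3 -c "
from look import *
plan([.6525,-.2715,.02],-132,2,.75,0)
p=crop('side','z11.png',(300,150,460,270),5)"
```

```text
t 45.9 tcp [ 0.6537 -0.2725  0.0215] w 0.751 F [ 0.   1.1 -0.9] M [-0.03  0.03 -0.02] j [ -9.8  41.8   2.5  -0.6 -53.   58.6]
yaw -131.53 dyaw -0.47 tilt x [-0.0366  0.015  -0.9992]
{"xyz": [[0.001, 0.0, 0.001], [0.001, 0.0, 0.001]], "twist": [0.2, 0.2], "claw": [0.75, 0.75]} maxstep 0.001088223006561336
```

View pics/z11.png

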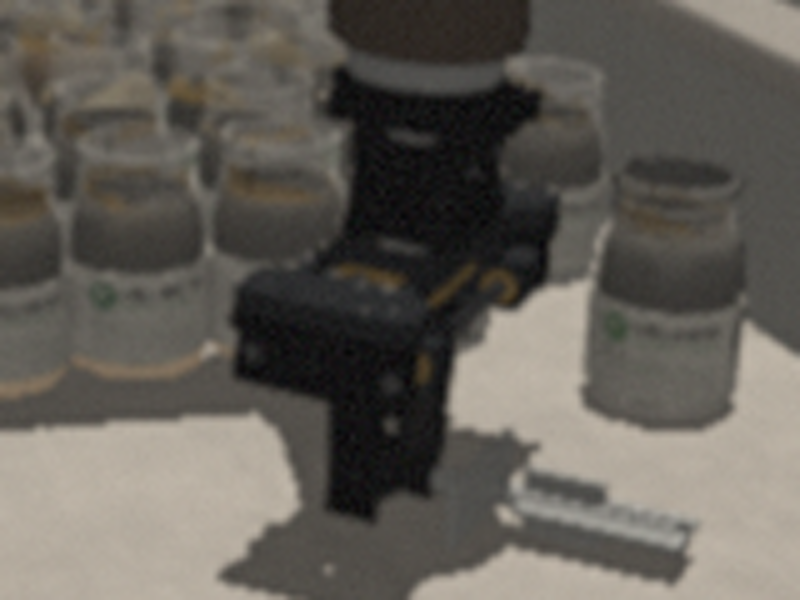

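Emit:
apply_moves(xyz=[[0.001, 0, 0.001], [0, 0, 0.001], [0, 0, 0], [0, 0, 0], [0, 0, 0], [0, 0, 0]], twist=[0, 0, 0, 0, 0, 0], claw=[0.6, 0.45, 0.3, 0.15, 0.1, 0.1])

```text
time_s: 46.55
tcp_pos: [0.652, -0.271, 0.0204]
ee_rot: [[-0.036, -0.665, -0.746], [0.015, -0.747, 0.665], [-0.999, 0.013, 0.037]]
wrist_force: [-0.8, 0.9, -0.9]
gripper_width: 0.324
```

```bash
python3 -c "
from look import *
plan([.648,-.27,.165],-132,10,.1,1)"
```

```text
t 46.55 tcp [ 0.652  -0.271   0.0204] w 0.324 F [-0.8  0.9 -0.9] M [-0.03  0.1   0.08] j [ -9.7  41.7   2.1  -0.6 -52.6  58.4]
yaw -131.65 dyaw -0.35 tilt x [-0.0364  0.0149 -0.9992]
{"xyz": [[-0.014, 0.0, 0.001], [-0.014, 0.0, 0.001], [-0.014, 0.0, 0.001], [-0.014, 0.0, 0.001], [-0.014, 0.0, 0.001], [-0.014, 0.0, 0.001], [-0.014, 0.0, 0.001], [-0.014, 0.0, 0.001], [-0.014, 0.0, 0.001], [-0.014, 0.0, 0.001], [0, 0, 0]], "twist": [0.0, 0.0, 0.0, 0.0, 0.0, 0.0, 0.0, 0.0, 0.0, 0.0, 0], "claw": [0.1, 0.1, 0.1, 0.1, 0.1, 0.1, 0.1, 0.1, 0.1, 0.1, 0.1]} maxstep 0.014466582452394143
```

Emit:
apply_moves(xyz=[[-0.006, 0, 0], [-0.01, 0, 0.001], [-0.013, 0, 0.001], [-0.014, 0, 0.001], [-0.014, 0, 0.001], [-0.014, 0, 0.001], [-0.014, 0, 0.001], [-0.014, 0, 0.001], [-0.014, 0, 0.001], [-0.014, 0, 0.001], [-0.01, 0, 0.001], [0, 0, 0]], twist=[0, 0, 0, 0, 0, 0, 0, 0, 0, 0, 0, 0], claw=[0.1, 0.1, 0.1, 0.1, 0.1, 0.1, 0.1, 0.1, 0.1, 0.1, 0.1, 0.1])

```text
time_s: 47.75
tcp_pos: [0.6478, -0.2653, 0.1695]
ee_rot: [[-0.038, -0.666, -0.745], [0.017, -0.746, 0.665], [-0.999, 0.013, 0.04]]
wrist_force: [1.5, 0.5, -3.3]
gripper_width: 0.324
```

Emit:
apply_moves(xyz=[[0, 0, 0], [0, 0, 0], [0, 0, 0], [0, 0, 0], [0, 0, 0], [0, 0, 0]], twist=[0, 0, 0, 0, 0, 0], claw=[0.32, 0.325, 0.33, 0.33, 0.333, 0.333])

```text
time_s: 48.35
tcp_pos: [0.6463, -0.2647, 0.1658]
ee_rot: [[-0.045, -0.666, -0.745], [0.02, -0.746, 0.666], [-0.999, 0.015, 0.046]]
wrist_force: [0.1, 0.0, -3.6]
gripper_width: 0.335
```

```bash
python3 -c "
from hang import *
hang('h7',(300,90,460,290))"
```

```text
t 48.35 tcp [ 0.6463 -0.2647  0.1658] w 0.335 F [ 0.1  0.  -3.6] M [-0.03  0.04  0.  ] j [ -9.3  33.3   9.2  -0.7 -68.5  57.9]
tilt [-0.045  0.02  -0.999] jaw [-0.666 -0.746  0.015] ball [ 0.6463 -0.2647  0.1658]
```

View pics/h7_side.png

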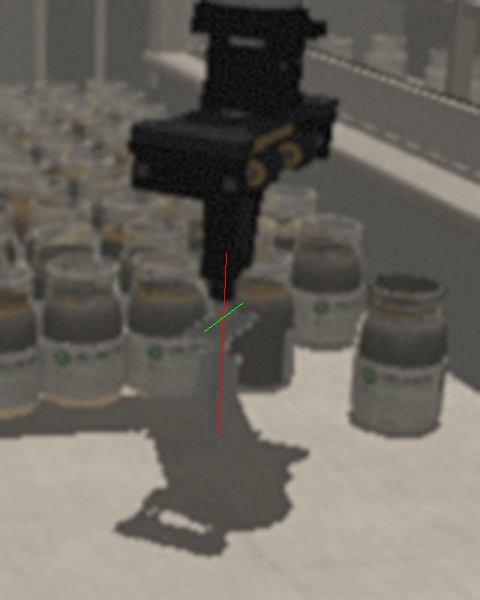

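Emit:
apply_moves(xyz=[[0, 0, 0], [0, 0, 0], [0, 0, 0], [0, 0, 0], [0, 0, 0]], twist=[0, 0, 0, 0, 0], claw=[0.334, 0.334, 0.3, 0.1, 0.1])

```text
time_s: 48.95
tcp_pos: [0.6466, -0.2648, 0.1662]
ee_rot: [[-0.044, -0.666, -0.745], [0.019, -0.746, 0.666], [-0.999, 0.015, 0.045]]
wrist_force: [-0.1, 1.0, -3.5]
gripper_width: 0.324
```

```bash
python3 -c "
from hang import *
hang('h8',(300,90,460,290))
plan([.64,-.26,.30],-132,10,.1,1)"
```

```text
t 48.95 tcp [ 0.6466 -0.2648  0.1662] w 0.324 F [-0.1  1.  -3.5] M [-0.11  0.03 -0.04] j [ -9.3  33.3   9.2  -0.7 -68.5  57.9]
tilt [-0.044  0.019 -0.999] jaw [-0.666 -0.746  0.015] ball [ 0.6466 -0.2648  0.1662]
t 49.05 tcp [ 0.6465 -0.2648  0.1661] w 0.33 F [-0.5  0.4 -3.2] M [-0.06 -0.01  0.03] j [ -9.3  33.3   9.2  -0.7 -68.5  57.9]
yaw -131.76 dyaw -0.24 tilt x [-0.0438  0.0194 -0.9989]
{"xyz": [[-0.013, 0.0, 0.001], [-0.013, 0.0, 0.001], [-0.013, 0.0, 0.001], [-0.013, 0.0, 0.001], [-0.013, 0.0, 0.001], [-0.013, 0.0, 0.001], [-0.013, 0.0, 0.001], [-0.013, 0.0, 0.001], [-0.013, 0.0, 0.001], [-0.013, 0.0, 0.001], [0, 0, 0]], "twist": [0.0, 0.0, 0.0, 0.0, 0.0, 0.0, 0.0, 0.0, 0.0, 0.0, 0], "claw": [0.1, 0.1, 0.1, 0.1, 0.1, 0.1, 0.1, 0.1, 0.1, 0.1, 0.1]} maxstep 0.013411634219945292
```

View pics/h8_side.png

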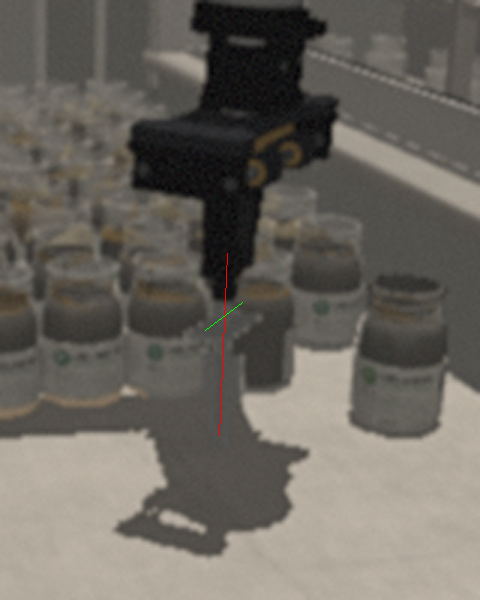

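Emit:
apply_moves(xyz=[[-0.008, 0, 0], [-0.013, 0, 0.001], [-0.015, 0, 0.001], [-0.015, 0, 0.001], [-0.015, 0, 0.001], [-0.015, 0, 0.001], [-0.015, 0, 0.001], [-0.015, 0, 0.001], [-0.015, 0, 0.001], [-0.012, 0, 0], [-0.006, 0, 0], [0, 0, 0]], twist=[0, 0, 0, 0, 0, 0, 0, 0, 0, 0, 0, 0], claw=[0.1, 0.1, 0.1, 0.1, 0.1, 0.1, 0.1, 0.1, 0.1, 0.1, 0.1, 0.1])

```text
time_s: 50.25
tcp_pos: [0.6469, -0.2626, 0.3309]
ee_rot: [[-0.03, -0.666, -0.746], [0.015, -0.746, 0.666], [-0.999, 0.009, 0.032]]
wrist_force: [0.0, -0.8, -2.6]
gripper_width: 0.328
```

Emit:
apply_moves(xyz=[[0, 0, 0], [0, 0, 0], [0, 0, 0], [0, 0, 0], [0, 0, 0], [0, 0, 0], [0, 0, 0], [0, 0, 0], [0, 0, 0], [0, 0, 0], [0, 0, 0]], twist=[3, 5, 6, 6, 6, 6, 6, 6, 5, 3, 0], claw=[0.1, 0.1, 0.1, 0.1, 0.1, 0.1, 0.1, 0.1, 0.1, 0.1, 0.1])

```text
time_s: 51.35
tcp_pos: [0.6439, -0.2611, 0.3251]
ee_rot: [[-0.042, -0.994, 0.104], [0.02, 0.103, 0.994], [-0.999, 0.043, 0.016]]
wrist_force: [-0.8, 0.0, -3.5]
gripper_width: 0.326
```

```bash
python3 -c "
from hang import *
plan([.4047,-.3167,.305],175.8,12,.1,0)"
```

```text
t 51.35 tcp [ 0.6439 -0.2611  0.3251] w 0.326 F [-0.8  0.  -3.5] M [-0.01 -0.07 -0.01] j [ -9.1  28.6  23.5  -0.8 -87.5   3.2]
yaw 174.07 dyaw 1.73 tilt x [-0.0416  0.02   -0.9989]
{"xyz": [[0.002, 0.019, -0.007], [0.002, 0.019, -0.007], [0.002, 0.019, -0.007], [0.002, 0.019, -0.007], [0.002, 0.019, -0.007], [0.002, 0.019, -0.006], [0.002, 0.019, -0.006], [0.002, 0.019, -0.006], [0.002, 0.019, -0.006], [0.002, 0.019, -0.006], [0.002, 0.019, -0.006], [0.002, 0.019, -0.006]], "twist": [-0.1, -0.1, -0.1, -0.1, -0.1, -0.1, -0.1, -0.1, -0.1, -0.1, -0.1, -0.1], "claw": [0.1, 0.1, 0.1, 0.1, 0.1, 0.1, 0.1, 0.1, 0.1, 0.1, 0.1, 0.1]} maxstep 0.02053716416384701
```

Emit:
apply_moves(xyz=[[0, 0.01, -0.004], [0, 0.018, -0.006], [0, 0.02, -0.007], [0, 0.02, -0.007], [0, 0.02, -0.007], [0, 0.02, -0.006], [0, 0.02, -0.006], [0, 0.02, -0.006], [0, 0.02, -0.006], [0, 0.02, -0.006], [0, 0.016, -0.005], [0, 0.01, -0.003]], twist=[0, 0, -0.5, -0.5, -0.5, 0, 0, 0, 0, 0, 0, 0], claw=[0.1, 0.1, 0.1, 0.1, 0.1, 0.1, 0.1, 0.1, 0.1, 0.1, 0.1, 0.1])

```text
time_s: 52.55
tcp_pos: [0.4073, -0.3143, 0.3325]
ee_rot: [[-0.047, -0.997, 0.065], [0.022, 0.064, 0.998], [-0.999, 0.048, 0.019]]
wrist_force: [-0.1, -0.7, -3.5]
gripper_width: 0.328
```

```bash
python3 -c "
from hang import *
hang('h9')
plan([.4047,-.3167,.275],175.8,6,.1,0)"
```

```text
t 52.55 tcp [ 0.4073 -0.3143  0.3325] w 0.328 F [-0.1 -0.7 -3.5] M [-0.07 -0.07 -0.03] j [-19.7   9.5  -3.2  -0.3 -80.3  16.1]
tilt [-0.047  0.022 -0.999] jaw [-0.997  0.064  0.048] ball [ 0.4073 -0.3143  0.3325]
t 52.65 tcp [ 0.4076 -0.3143  0.3328] w 0.328 F [ 0.4  0.9 -3.1] M [-0.05 -0.19 -0.01] j [-19.7   9.5  -3.1  -0.3 -80.3  16. ]
yaw 176.3 dyaw -0.5 tilt x [-0.0461  0.0215 -0.9987]
{"xyz": [[0.01, 0.0, -0.001], [0.01, 0.0, -0.001], [0.01, 0.0, -0.001], [0.01, 0.0, -0.001], [0.01, -0.0, -0.001], [0.01, -0.0, -0.001]], "twist": [0.1, 0.1, 0.1, 0.1, 0.1, 0.1], "claw": [0.1, 0.1, 0.1, 0.1, 0.1, 0.1]} maxstep 0.009648661956611114
```

View pics/h9_side.png

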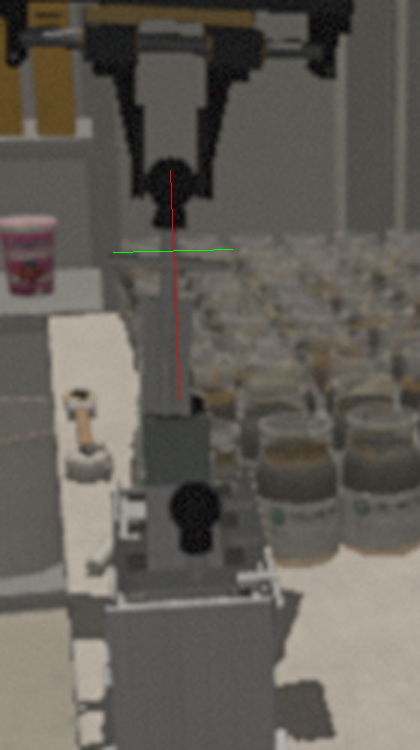

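Emit:
apply_moves(xyz=[[0.006, 0, 0], [0.011, 0, -0.001], [0.012, 0, -0.001], [0.012, 0, -0.001], [0.012, 0, 0], [0.008, 0, 0], [0.003, 0, 0], [0, 0, 0]], twist=[0, 0.3, 0.2, 0, 0, 0, 0, 0], claw=[0.1, 0.1, 0.1, 0.1, 0.1, 0.1, 0.1, 0.1])

```text
time_s: 53.45
tcp_pos: [0.4077, -0.3147, 0.2593]
ee_rot: [[-0.05, -0.996, 0.072], [0.025, 0.07, 0.997], [-0.998, 0.052, 0.021]]
wrist_force: [-0.5, 0.0, -3.1]
gripper_width: 0.324
```

```bash
python3 -c "
from hang import *
hang('h10',off=.0065)
plan([.4075,-.3167,.21],175.8,6,.1,0)"
```

```text
t 53.45 tcp [ 0.4077 -0.3147  0.2593] w 0.324 F [-0.5  0.  -3.1] M [-0.03 -0.11 -0.05] j [-19.8  12.  -10.5  -0.4 -70.8  15.9]
tilt [-0.05   0.025 -0.998] jaw [-0.996  0.07   0.052] ball [ 0.4074 -0.3145  0.2528]
t 53.55 tcp [ 0.408  -0.3148  0.2602] w 0.326 F [ 0.1  0.  -4.6] M [-0.   -0.07 -0.03] j [-19.8  11.9 -10.4  -0.4 -70.8  15.9]
yaw 175.96 dyaw -0.16 tilt x [-0.0489  0.0239 -0.9985]
{"xyz": [[0.008, -0.0, -0.0], [0.008, -0.0, -0.0], [0.008, -0.0, -0.0], [0.008, -0.0, -0.0], [0.008, -0.0, -0.0], [0.008, -0.0, -0.0]], "twist": [0.0, 0.0, 0.0, 0.0, 0.0, 0.0], "claw": [0.1, 0.1, 0.1, 0.1, 0.1, 0.1]} maxstep 0.00836742570208035
```

View pics/h10_side.png

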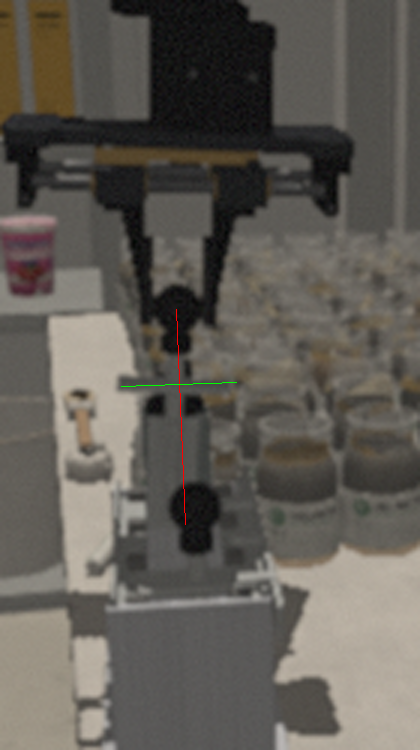

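View pics/h10_top.png

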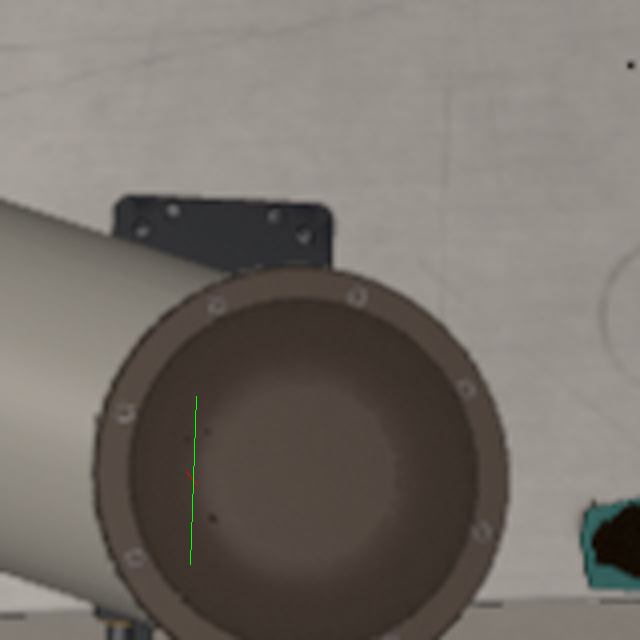

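```bash
python3 -c "
import cv2
a=cv2.imread('pics/t21.png');cv2.imwrite('pics/t21z.png',cv2.resize(a[490:720,320:700],None,fx=2,fy=2))"
```

```text
(no output)
```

View pics/t21z.png

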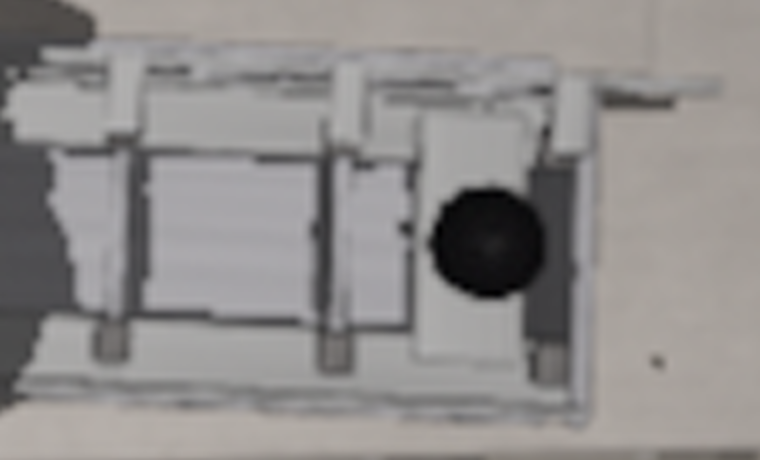

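Emit:
apply_moves(xyz=[[0.004, 0, 0.002], [0.007, 0, 0.002], [0.008, 0, 0], [0.008, 0, 0], [0.008, 0, 0], [0.006, 0, 0], [0.002, 0, 0], [0, 0, 0]], twist=[0, 0, 0, 0, 0, 0, 0, 0], claw=[0.1, 0.1, 0.1, 0.1, 0.1, 0.1, 0.1, 0.1])

```text
time_s: 54.35
tcp_pos: [0.4065, -0.3097, 0.2146]
ee_rot: [[-0.047, -0.996, 0.071], [0.023, 0.07, 0.997], [-0.999, 0.048, 0.019]]
wrist_force: [-0.8, -0.8, -3.7]
gripper_width: 0.324
```

```bash
python3 -c "
from hang import *
hang('h11',off=.0065)
plan([.4075,-.311,.166],175.8,6,.1,0)"
```

```text
t 54.35 tcp [ 0.4065 -0.3097  0.2146] w 0.324 F [-0.8 -0.8 -3.7] M [-0.03 -0.11 -0.01] j [-19.3  13.5 -15.2  -0.4 -64.3  15.4]
tilt [-0.047  0.023 -0.999] jaw [-0.996  0.07   0.048] ball [ 0.4062 -0.3095  0.2081]
t 54.45 tcp [ 0.4068 -0.3098  0.2151] w 0.324 F [ 0.3  0.  -3.1] M [ 0.03 -0.05 -0.03] j [-19.3  13.4 -15.2  -0.4 -64.3  15.4]
yaw 175.96 dyaw -0.16 tilt x [-0.0457  0.0224 -0.9987]
{"xyz": [[0.008, -0.001, -0.0], [0.008, -0.001, -0.0], [0.008, -0.001, -0.0], [0.008, -0.001, -0.0], [0.008, -0.001, -0.0], [0.008, -0.001, -0.0]], "twist": [0.0, 0.0, 0.0, 0.0, 0.0, 0.0], "claw": [0.1, 0.1, 0.1, 0.1, 0.1, 0.1]} maxstep 0.008187247398804184
```

View pics/h11_side.png

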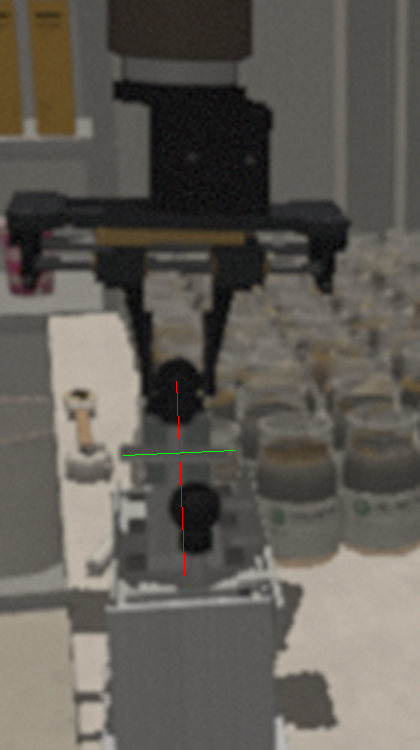

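Emit:
apply_moves(xyz=[[0.005, 0, 0], [0.008, -0.001, 0], [0.008, -0.001, 0], [0.008, 0, 0], [0.008, 0, 0], [0.006, 0, 0], [0.003, 0, 0], [0, 0, 0]], twist=[0, 0, 0, 0, 0, 0, 0, 0], claw=[0.1, 0.1, 0.1, 0.1, 0.1, 0.1, 0.1, 0.1])

```text
time_s: 55.25
tcp_pos: [0.4069, -0.309, 0.165]
ee_rot: [[-0.046, -0.996, 0.071], [0.022, 0.07, 0.997], [-0.999, 0.047, 0.019]]
wrist_force: [-0.9, 0.8, -2.9]
gripper_width: 0.327
```

```bash
python3 -c "
from hang import *
hang('h12',off=.0065)
plan([.4075,-.311,.16],175.8,2,.1,0)"
```

```text
t 55.25 tcp [ 0.4069 -0.309   0.165 ] w 0.327 F [-0.9  0.8 -2.9] M [-0.   -0.06  0.  ] j [-19.2  16.2 -19.3  -0.4 -57.4  15.4]
tilt [-0.046  0.022 -0.999] jaw [-0.996  0.07   0.047] ball [ 0.4066 -0.3088  0.1585]
t 55.35 tcp [ 0.4072 -0.3092  0.1656] w 0.323 F [-0.2  0.7 -3.5] M [-0.06 -0.08  0.05] j [-19.2  16.2 -19.2  -0.4 -57.4  15.4]
yaw 175.96 dyaw -0.16 tilt x [-0.0444  0.0217 -0.9988]
{"xyz": [[0.003, -0.0, -0.001], [0.003, -0.0, -0.001]], "twist": [0.1, 0.1], "claw": [0.1, 0.1]} maxstep 0.002974753523474917
```

View pics/h12_side.png

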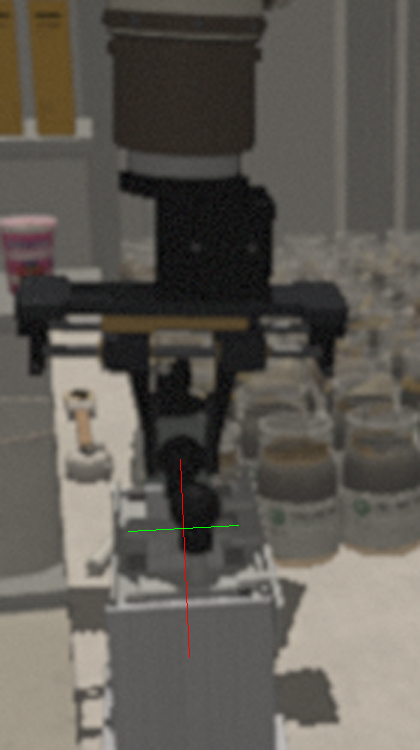

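Lower slowly to contact.

Emit:
apply_moves(xyz=[[0.002, 0, -0.001], [0.002, 0, 0], [0.002, 0, 0], [0.002, 0, 0], [0, 0, 0]], twist=[0, 0, 0, 0, 0], claw=[0.1, 0.1, 0.1, 0.1, 0.1])

```text
time_s: 55.85
tcp_pos: [0.4075, -0.3124, 0.1623]
ee_rot: [[-0.041, -0.997, 0.069], [0.016, 0.068, 0.998], [-0.999, 0.042, 0.013]]
wrist_force: [-0.4, 0.4, -2.8]
gripper_width: 0.327
```

```bash
python3 -c "
from hang import *
st()
p=crop('side','z12.png',(215,150,325,260),6)"
```

```text
t 55.85 tcp [ 0.4075 -0.3124  0.1623] w 0.327 F [-0.4  0.4 -2.8] M [ 0.14 -0.07  0.01] j [-19.4  16.4 -19.5  -0.1 -56.5  15.5]
```

View pics/z12.png

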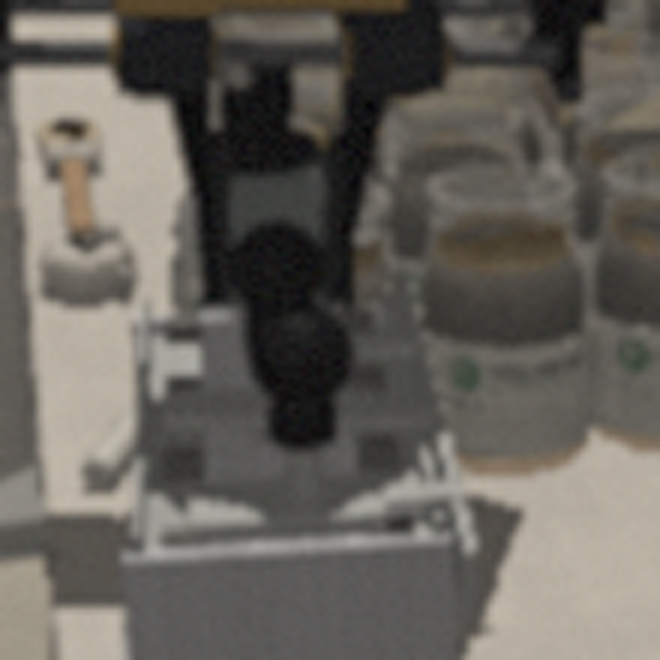

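Emit:
apply_moves(xyz=[[0.002, 0, 0], [0.002, 0, 0], [0.002, 0, 0]], twist=[0, 0, 0], claw=[0.1, 0.1, 0.1])

```text
time_s: 56.2
tcp_pos: [0.4073, -0.3148, 0.1614]
ee_rot: [[-0.041, -0.997, 0.066], [0.009, 0.066, 0.998], [-0.999, 0.041, 0.007]]
wrist_force: [-4.2, 0.7, 9.7]
gripper_width: 0.328
```

```bash
python3 -c "
from hang import *
hang('h13',(200,140,340,290),off=.0065)"
```

```text
t 56.2 tcp [ 0.4073 -0.3148  0.1614] w 0.328 F [-4.2  0.7  9.7] M [0.46 1.15 0.03] j [-19.5  16.5 -19.8   0.3 -56.1  15.5]
tilt [-0.041  0.009 -0.999] jaw [-0.997  0.066  0.041] ball [ 0.407  -0.3147  0.1549]
```

View pics/h13_top.png

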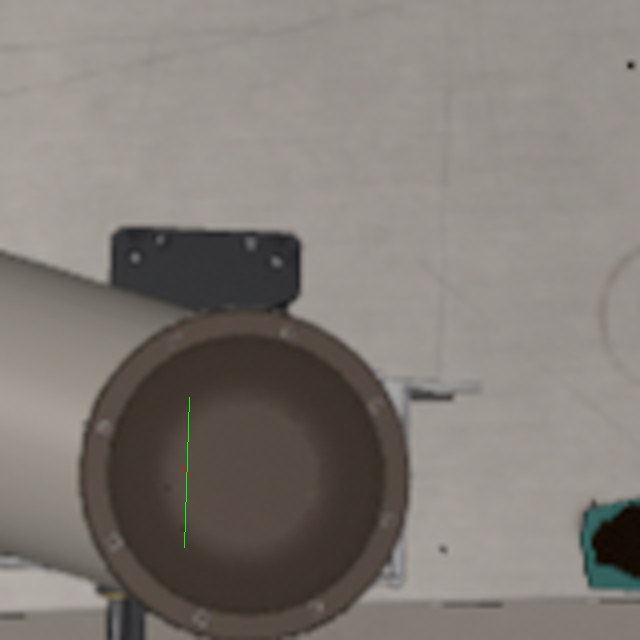

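Emit:
apply_moves(xyz=[[-0.001, 0, 0], [0, 0, 0], [0, 0, 0], [0, 0, 0], [0, 0, 0]], twist=[0, 0, 0, 0, 0], claw=[0.1, 0.32, 0.33, 0.335, 0.34])

```text
time_s: 56.8
tcp_pos: [0.4076, -0.3151, 0.1623]
ee_rot: [[-0.04, -0.997, 0.066], [0.009, 0.066, 0.998], [-0.999, 0.04, 0.006]]
wrist_force: [-1.6, -1.1, 0.1]
gripper_width: 0.338
```

```bash
python3 -c "
from hang import *
hang('h14',(200,140,340,290),off=.0065)"
```

```text
t 56.8 tcp [ 0.4076 -0.3151  0.1623] w 0.338 F [-1.6 -1.1  0.1] M [-0.21  0.34  0.02] j [-19.5  16.4 -19.7   0.4 -56.2  15.5]
tilt [-0.04   0.009 -0.999] jaw [-0.997  0.066  0.04 ] ball [ 0.4073 -0.315   0.1558]
```

View pics/h14_side.png

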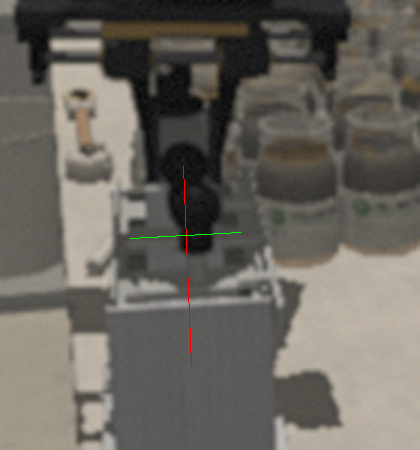

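Force near zero, so the plate is supported. Open and retreat to look.

Emit:
apply_moves(xyz=[[0, 0, 0], [0, 0, 0], [0, 0, 0], [-0.006, 0, 0], [-0.015, 0, 0], [-0.02, 0, 0], [-0.02, 0, 0], [-0.012, 0, 0], [0, 0, 0]], twist=[0, 0, 0, 0, 0, 0, 0, 0, 0], claw=[0.37, 0.45, 0.55, 0.55, 0.55, 0.55, 0.55, 0.55, 0.55])

```text
time_s: 57.8
tcp_pos: [0.4132, -0.3158, 0.2407]
ee_rot: [[-0.034, -0.997, 0.065], [0.007, 0.064, 0.998], [-0.999, 0.034, 0.005]]
wrist_force: [1.5, -0.5, -0.1]
gripper_width: 0.551
```

```bash
python3 -c "
from hang import *
st()
p=crop('side','z13.png',(215,150,325,260),6)"
```

```text
t 57.8 tcp [ 0.4132 -0.3158  0.2407] w 0.551 F [ 1.5 -0.5 -0.1] M [ 0.02  0.05 -0.02] j [-19.3  12.5 -12.7   0.3 -66.7  15.5]
```

View pics/z13.png

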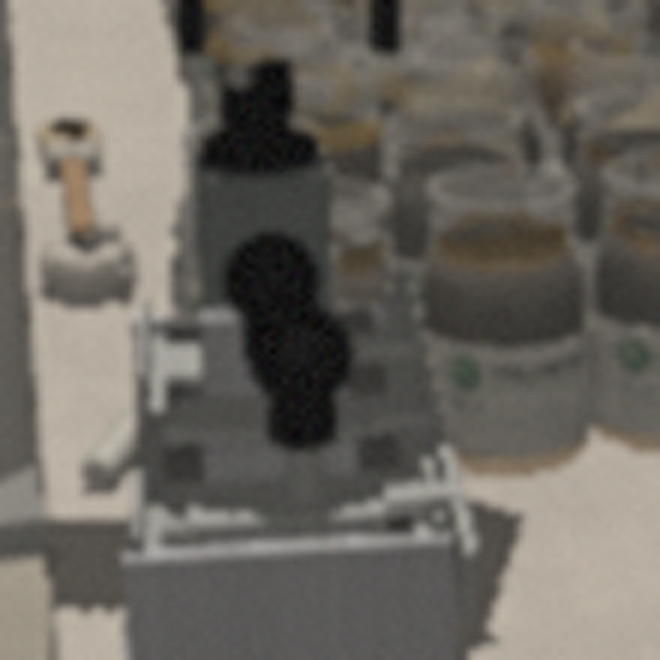

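Emit:
apply_moves(xyz=[[0, 0, 0.008], [0, 0, 0.014], [0, 0, 0.016], [0, 0, 0.016], [0, 0, 0.016], [0, 0, 0.016], [0, 0, 0.015], [0, 0, 0.012], [0, 0, 0.006], [0, 0, 0]], twist=[0, 0, 0, 0, 0, 0, 0, 0, 0, 0], claw=[0.5, 0.5, 0.5, 0.5, 0.5, 0.5, 0.5, 0.5, 0.5, 0.5])

```text
time_s: 58.85
tcp_pos: [0.416, -0.1837, 0.2335]
ee_rot: [[-0.049, -0.997, 0.063], [0.013, 0.062, 0.998], [-0.999, 0.049, 0.01]]
wrist_force: [0.6, 0.0, -0.0]
gripper_width: 0.502
```

```bash
python3 -c "
from hang import *
plan([.415,-.188,.245],None,4)
p=crop('top','t22.png',(290,220,420,310),6)"
```

```text
t 58.85 tcp [ 0.416  -0.1837  0.2335] w 0.502 F [ 0.6  0.  -0. ] M [-0.02  0.01  0.02] j [ -3.6   6.9 -20.6  -0.6 -65.4   0.3]
yaw 176.43 dyaw 0 tilt x [-0.0485  0.0131 -0.9987]
{"xyz": [[-0.003, 0.0, -0.001], [-0.003, 0.0, -0.001], [-0.003, 0.0, -0.001], [-0.003, 0.0, -0.001], [0, 0, 0]], "twist": [0.0, 0.0, 0.0, 0.0, 0], "claw": [1.0, 1.0, 1.0, 1.0, 1.0]} maxstep 0.003088289405503859
```

View pics/t22.png

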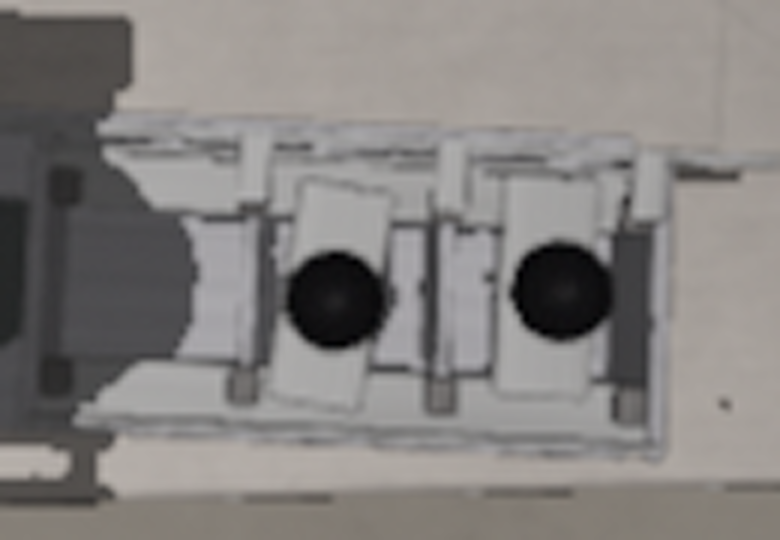

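```bash
python3 -c "
from hang import *
p=cap('top');s=cap('side')
def tri(a,b):
    o1,d1=ray(p,a);o2,d2=ray(s,b);d1/=np.linalg.norm(d1);d2/=np.linalg.norm(d2)
    A=np.c_[d1,-d2];t=np.linalg.lstsq(A,o2-o1,rcond=None)[0];P=o1+d1*t[0];Q=o2+d2*t[1];return (P+Q)/2,np.linalg.norm(P-Q)
q=[.4053,-.315,-.0735];c,sn=np.cos(q[2]),np.sin(q[2])
for a,b in(((337/6+290,300/6+220),(272/6+215,279/6+150)),((563/6+290,290/6+220),(299/6+215,355/6+150))):
    a=np.array(a)-.4;b=np.array(b)-.4
    X,e=tri(a,b);d=X[:2]-q[:2];print(X.round(4),e.round(4),'rack',c*d[0]+sn*d[1],-sn*d[0]+c*d[1], 'top@.153',onz(p,a,.153).round(4))
"
```

```text
[ 0.4058 -0.3129  0.1527] 0.0018 rack 0.0002991660062949826 0.0021061381206905357 top@.153 [ 0.4049 -0.3128  0.153 ]
[ 0.4066 -0.3788  0.1521] 0.0012 rack 0.006019546397506704 -0.06352266012631162 top@.153 [ 0.4061 -0.3786  0.153 ]
```

Emit:
apply_moves(xyz=[[-0.003, 0, 0], [-0.002, 0, 0], [-0.001, 0, 0], [-0.001, 0, 0], [-0.001, 0, 0], [-0.001, 0, 0], [-0.001, 0, 0], [-0.001, 0, 0], [-0.001, 0, 0], [-0.001, 0, 0], [-0.001, 0, 0], [0, 0, 0]], twist=[-5, -8, -8, -8, -8, -8, -8, -8, -8, -8, -5, 0], claw=[0.5, 0.5, 0.5, 0.5, 0.5, 0.5, 0.5, 0.5, 0.5, 0.5, 0.5, 0.5])

```text
time_s: 60.2
tcp_pos: [0.4159, -0.1916, 0.2465]
ee_rot: [[-0.051, -0.157, -0.986], [0.013, -0.988, 0.157], [-0.999, -0.005, 0.053]]
wrist_force: [0.3, 0.2, 0.7]
gripper_width: 0.5
```

```bash
python3 -c "
from hang import *
plan([.415,-.188,.245],-23.5,9)"
```

```text
t 60.2 tcp [ 0.4159 -0.1916  0.2465] w 0.5 F [0.3 0.2 0.7] M [-0.13  0.02  0.01] j [ -4.6   6.6 -18.9  -0.5 -67.5  85.8]
yaw -99.04 dyaw 75.54 tilt x [-0.0513  0.0127 -0.9986]
{"xyz": [[0.0, -0.0, 0.0], [0.0, -0.0, 0.0], [0.0, -0.0, 0.0], [0.0, -0.0, -0.0], [0.0, -0.0, -0.0], [0.0, -0.0, -0.0], [0.0, -0.0, -0.0], [0.0, -0.0, -0.0], [0.0, -0.0, -0.0], [0, 0, 0]], "twist": [-8.4, -8.4, -8.4, -8.4, -8.4, -8.4, -8.4, -8.4, -8.4, 0], "claw": [1.0, 1.0, 1.0, 1.0, 1.0, 1.0, 1.0, 1.0, 1.0, 1.0]} maxstep 0.00044493546782706483
```

Emit:
apply_moves(xyz=[[0, 0, 0], [0, 0, 0], [-0.001, 0, 0], [0, 0, 0], [-0.001, 0, 0], [0, 0, 0], [-0.001, 0, 0], [0, 0, 0], [0, 0, 0], [0, 0, 0], [0, 0, 0], [0, 0, 0]], twist=[-4, -7, -8, -8, -8, -8, -8, -8, -8, -6, -2.5, 0], claw=[0.5, 0.5, 0.5, 0.5, 0.5, 0.5, 0.5, 0.5, 0.5, 0.5, 0.5, 0.5])

```text
time_s: 61.4
tcp_pos: [0.415, -0.1962, 0.2478]
ee_rot: [[-0.054, 0.923, -0.382], [0.013, -0.382, -0.924], [-0.998, -0.055, 0.009]]
wrist_force: [0.8, 0.1, -0.0]
gripper_width: 0.498
```

```bash
python3 -c "
from hang import *
plan([.4148,-.188,.181],-23.5,9)
crop('side','z14.png',(200,80,330,210),6)"
```

```text
t 61.4 tcp [ 0.415  -0.1962  0.2478] w 0.498 F [ 0.8  0.1 -0. ] M [-0.14 -0.06 -0.06] j [ -5.2   6.8 -18.6  -0.5 -67.8 163. ]
yaw -22.49 dyaw -1.01 tilt x [-0.0541  0.0131 -0.9984]
{"xyz": [[0.007, 0.0, -0.001], [0.007, 0.0, -0.001], [0.007, 0.0, -0.001], [0.007, 0.0, -0.001], [0.007, 0.0, -0.001], [0.007, 0.0, -0.001], [0.007, 0.0, -0.001], [0.007, 0.0, -0.001], [0.007, 0.0, -0.001], [0, 0, 0]], "twist": [0.1, 0.1, 0.1, 0.1, 0.1, 0.1, 0.1, 0.1, 0.1, 0], "claw": [1.0, 1.0, 1.0, 1.0, 1.0, 1.0, 1.0, 1.0, 1.0, 1.0]} maxstep 0.007477126072945368
```

View pics/z14.png

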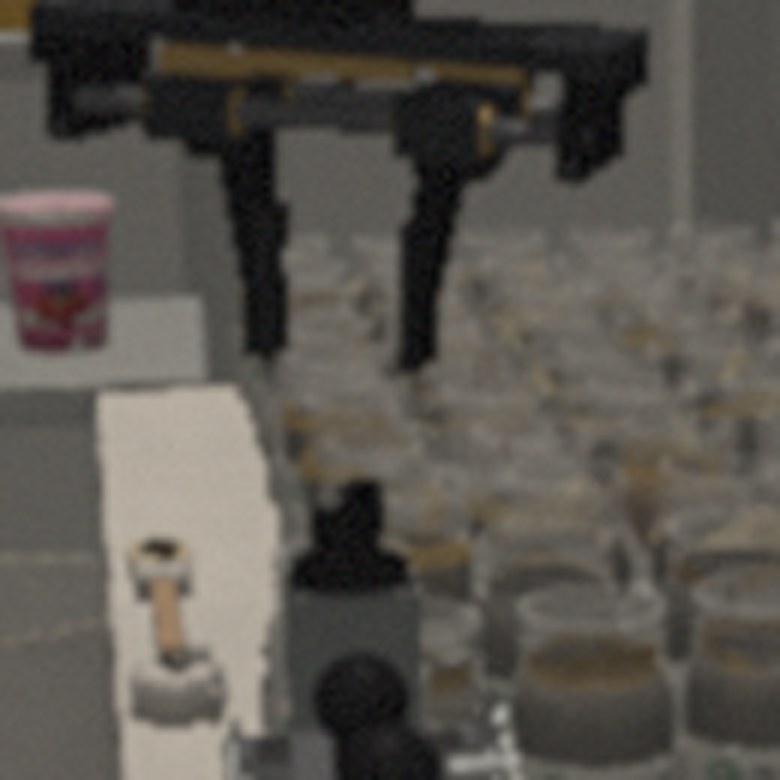

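Emit:
apply_moves(xyz=[[0.004, 0, -0.001], [0.008, 0, -0.001], [0.009, 0, -0.001], [0.009, 0, -0.001], [0.009, 0, -0.001], [0.009, 0, -0.001], [0.008, 0, -0.001], [0.005, 0, 0], [0, 0, 0]], twist=[0, 0, 0.5, 0.5, 0, 0, 0, 0, 0], claw=[0.5, 0.5, 0.5, 0.5, 0.5, 0.5, 0.5, 0.5, 0.5])

```text
time_s: 62.35
tcp_pos: [0.4133, -0.1883, 0.1798]
ee_rot: [[-0.058, 0.913, -0.405], [0.014, -0.405, -0.914], [-0.998, -0.058, 0.011]]
wrist_force: [0.2, -0.7, 0.2]
gripper_width: 0.499
```

```bash
python3 -c "
from hang import *
plan([.4148,-.188,.181],-23.5,2)"
```

```text
t 62.35 tcp [ 0.4133 -0.1883  0.1798] w 0.499 F [ 0.2 -0.7  0.2] M [-0.18 -0.02  0.05] j [ -4.3  10.2 -25.1  -0.6 -58.1 160.7]
yaw -23.93 dyaw 0.43 tilt x [-0.0577  0.0137 -0.9982]
{"xyz": [[-0.001, 0.001, -0.0], [-0.001, 0.001, -0.0], [0, 0, 0]], "twist": [-0.2, -0.2, 0], "claw": [1.0, 1.0, 1.0]} maxstep 0.0009556120529764485
```

Emit:
apply_moves(xyz=[[-0.001, 0.001, 0], [0, 0, 0], [0, 0, 0], [0, 0, 0], [0, 0, 0], [0, -0.003, 0], [0, -0.003, 0], [0, -0.003, 0], [0, -0.003, 0], [0, -0.003, 0], [0, -0.003, 0]], twist=[0, 0, 0, 0, 0, 0, 0, 0, 0, 0, 0], claw=[0.4, 0.25, 0.1, 0, 0, 0, 0, 0, 0, 0, 0])

```text
time_s: 63.45
tcp_pos: [0.4143, -0.1885, 0.1822]
ee_rot: [[-0.015, 0.915, -0.403], [-0.002, -0.403, -0.915], [-1.0, -0.013, 0.008]]
wrist_force: [6.9, -7.5, -9.7]
gripper_width: 0.156
```

```bash
python3 -c "
from hang import *
plan([.4148,-.188,.181],-23.5,2)"
```

```text
t 63.45 tcp [ 0.4143 -0.1885  0.1822] w 0.156 F [ 6.9 -7.5 -9.7] M [-2.37 -1.94  0.1 ] j [ -3.8   8.8 -26.7   0.2 -55.4 159.9]
yaw -23.77 dyaw 0.27 tilt x [-0.0149 -0.0023 -0.9999]
{"xyz": [[0.001, 0.0, -0.0], [0.001, 0.0, -0.0], [0, 0, 0]], "twist": [-0.1, -0.1, 0], "claw": [1.0, 1.0, 1.0]} maxstep 0.0007090704457586828
```

Level again. Turn clockwise (positive twist), first about 80°.

Emit:
apply_moves(xyz=[[0, 0, 0], [0, 0, 0], [0, 0, 0], [0, 0, 0], [0, 0, 0], [0, 0, 0], [0, 0, 0], [0, 0, 0]], twist=[0, 4, 5, 5, 5, 5, 5, 0], claw=[0, 0, 0, 0, 0, 0, 0, 0])

```text
time_s: 64.25
tcp_pos: [0.4142, -0.1884, 0.1822]
ee_rot: [[-0.014, 0.593, -0.805], [-0.003, -0.806, -0.593], [-1.0, -0.006, 0.013]]
wrist_force: [1.0, -0.4, -1.1]
gripper_width: 0.157
```

```bash
python3 -c "
from hang import *
plan([.4148,-.188,.181],175.8,2)"
```

```text
t 64.25 tcp [ 0.4142 -0.1884  0.1822] w 0.157 F [ 1.  -0.4 -1.1] M [-0.31 -0.12  0.07] j [ -3.7   8.7 -26.8   0.3 -55.3 129.9]
yaw -53.66 dyaw -130.54 tilt x [-0.0139 -0.0028 -0.9999]
{"xyz": [[0.001, 0.0, -0.0], [0.001, -0.0, -0.0], [0, 0, 0]], "twist": [65.3, 65.3, 0], "claw": [1.0, 1.0, 1.0]} maxstep 0.0007227481667838145
```

Emit:
apply_moves(xyz=[[0, 0, 0], [0, 0, 0], [0, 0, 0], [0, 0, 0], [0, 0, 0], [0, 0, 0], [0, 0, 0], [0, 0, 0], [0, 0, 0], [0, 0, 0], [0, 0, 0], [0, 0, 0]], twist=[5, 6, 6, 6, 6, 6, 6, 6, 6, 6, 5, 0], claw=[0, 0, 0, 0, 0, 0, 0, 0, 0, 0, 0, 0])

```text
time_s: 65.45
tcp_pos: [0.4142, -0.1877, 0.1824]
ee_rot: [[-0.01, -0.484, -0.875], [-0.0, -0.875, 0.484], [-1.0, 0.005, 0.009]]
wrist_force: [0.1, -2.3, -1.3]
gripper_width: 0.157
```

```bash
python3 -c "
from hang import *
plan([.4148,-.188,.181],175.8,2)
crop('top','t23.png',(290,220,420,310),6)"
```

```text
t 65.45 tcp [ 0.4142 -0.1877  0.1824] w 0.157 F [ 0.1 -2.3 -1.3] M [-0.14 -0.1   0.09] j [ -3.8   8.6 -26.8   0.1 -55.2  64.7]
yaw -118.97 dyaw -65.23 tilt x [-1.020e-02 -5.000e-04 -9.999e-01]
{"xyz": [[0.001, -0.0, -0.0], [0.001, -0.0, -0.0], [0, 0, 0]], "twist": [32.6, 32.6, 0], "claw": [1.0, 1.0, 1.0]} maxstep 0.0007669365187577082
```

View pics/t23.png

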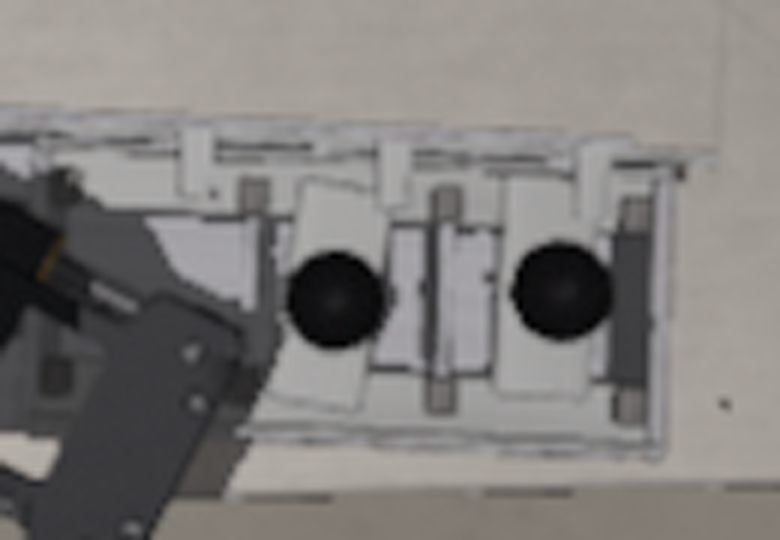

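Emit:
apply_moves(xyz=[[0, 0, 0], [0, 0, 0], [0, 0, 0], [0, 0, 0], [0, 0, 0], [0, 0, 0], [0, 0, 0], [0, 0, 0], [0, 0, 0], [0, 0, 0], [0, 0, 0], [0, 0, 0]], twist=[5, 6, 6, 6, 6, 6, 6, 6, 6, 6, 5, 3], claw=[0, 0, 0, 0, 0, 0, 0, 0, 0, 0, 0, 0])

```text
time_s: 66.7
tcp_pos: [0.4147, -0.1874, 0.1824]
ee_rot: [[-0.005, -0.993, 0.117], [0.001, 0.117, 0.993], [-1.0, 0.005, 0.0]]
wrist_force: [-0.5, -0.4, -2.0]
gripper_width: 0.161
```

```bash
python3 -c "
from hang import *
plan([.4148,-.188,.181],175.8,2)
crop('top','t24.png',(290,220,420,310),6)"
```

```text
t 66.7 tcp [ 0.4147 -0.1874  0.1824] w 0.161 F [-0.5 -0.4 -2. ] M [-0.08 -0.07  0.6 ] j [ -3.8   8.5 -26.8  -0.  -54.9  -2.9]
yaw 173.29 dyaw 2.51 tilt x [-0.0052  0.001  -1.    ]
{"xyz": [[0.001, -0.0, -0.0], [0.001, -0.0, -0.0], [0, 0, 0]], "twist": [-1.3, -1.3, 0], "claw": [1.0, 1.0, 1.0]} maxstep 0.0007383023215600606
```

View pics/t24.png

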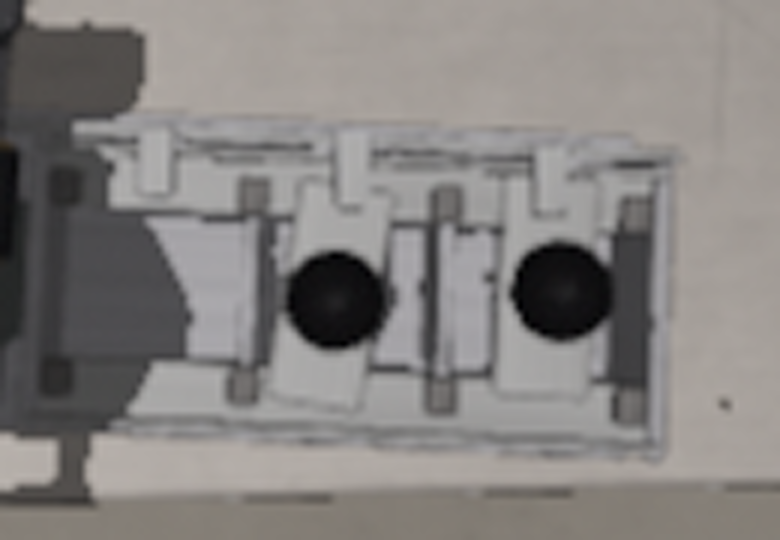

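Emit:
apply_moves(xyz=[[0, 0, 0], [0, 0, 0], [0, 0, 0], [0, 0, 0], [-0.008, 0, 0], [-0.02, 0, 0], [-0.025, 0, 0], [-0.025, 0, 0], [-0.015, 0, 0], [0, 0, 0]], twist=[-1.5, 0, 0, 0, 0, 0, 0, 0, 0, 0], claw=[0.05, 0.2, 0.4, 0.5, 0.5, 0.5, 0.5, 0.5, 0.5, 0.5])

```text
time_s: 67.75
tcp_pos: [0.4147, -0.1875, 0.2818]
ee_rot: [[-0.006, -0.997, 0.082], [0.001, 0.082, 0.997], [-1.0, 0.006, 0.0]]
wrist_force: [-0.5, 0.4, 0.1]
gripper_width: 0.501
```

Emit:
apply_moves(xyz=[[0, 0, 0.01], [0, 0, 0.02], [0, 0, 0.02], [0, 0, 0.02], [0, 0, 0.02], [0, 0, 0.015], [0, 0, 0.005], [0, 0, 0], [0, 0, 0], [0, 0, 0]], twist=[0, 0, 0, 0, 0, 0, 0, 0, 0, 0], claw=[0.5, 0.5, 0.5, 0.5, 0.5, 0.5, 0.5, 0.5, 0.5, 0.5])

```text
time_s: 68.75
tcp_pos: [0.4191, -0.0711, 0.2744]
ee_rot: [[-0.02, -0.996, 0.083], [0.002, 0.083, 0.997], [-1.0, 0.02, 0.0]]
wrist_force: [-0.4, -0.2, 0.3]
gripper_width: 0.5
```

```bash
python3 -c "
from hang import *
st()
crop('top','t25.png',(250,220,420,310),4.7);cap('top','t25f.png')
crop('side','z15.png',(215,150,325,310),4.5)"
```

```text
t 68.75 tcp [ 0.4191 -0.0711  0.2744] w 0.5 F [-0.4 -0.2  0.3] M [ 0.    0.06 -0.02] j [ 12.2   1.  -21.   -0.4 -69.2 -16.8]
```

View pics/t25.png

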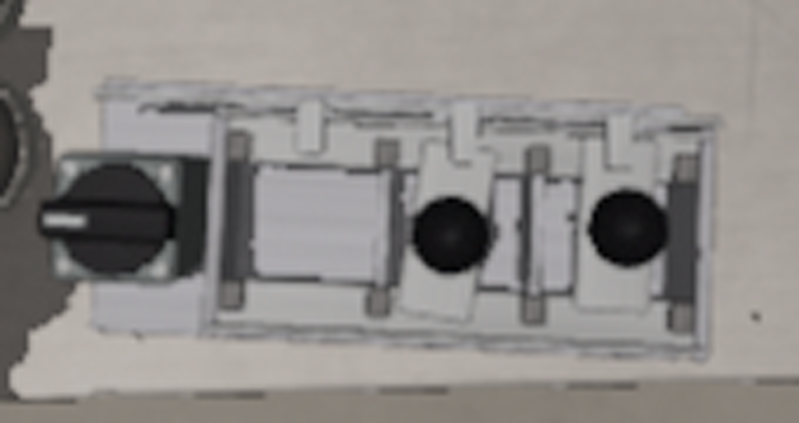

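View pics/z15.png

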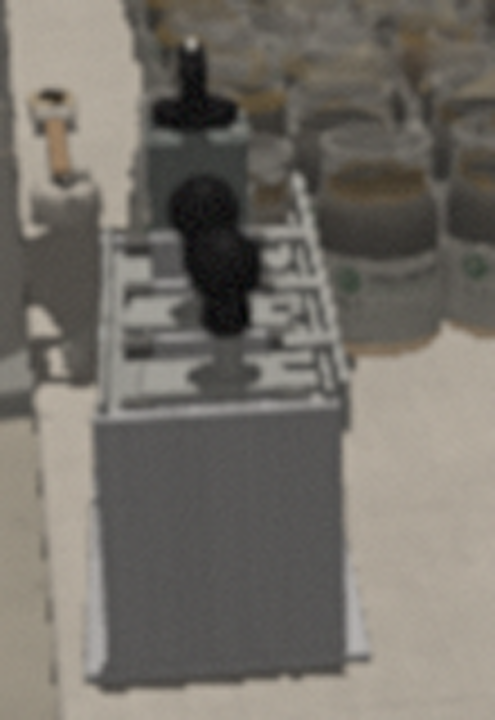

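View pics/t25f.png

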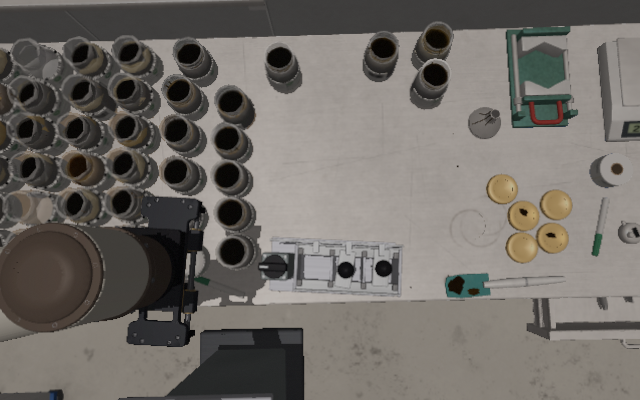

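```bash
python3 -c "
from h import *
print(job.finish_job());st()"
```

```text
the job is handed in; nothing more can be done
None
the job is handed in; nothing more can be done
```

I opened the latch fully, hung both paddles that were on the worktop (paddle_3 was absent), shut the latch again and handed the job in at about 69 s.

- **Where they hang:** one paddle is in bay 1 and one in bay 2, with the arm clear of everything.
- **Last pictures:** the knob pointer is back where it started. Each occupied bay has a keeper lug over the rear edge of its plate, and the worktop is empty of paddles.
- **Ball heights:** measured before shutting the latch, they came out at about 0.152–0.153 m, against the nominal 0.153 m.

**What did not go perfectly:**
- Before gripping, I dragged both paddles a few centimetres across the worktop, to keep the gripper clear of the rack and the jars.
- While I was easing the grip on the first paddle, it slipped and stood upright on its blade. I gripped it again there and carried on.
- The first paddle's plate sits about 8 mm off the middle of bay 1, against the stop on the side away from the knob.
- The second paddle's plate is turned about 10° in bay 2. It lies flat on both rails and its lug covers it.

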